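Cure the resin prints for the little robot

TASK

Cure tonight's resin prints. Carry every tacky flat panel on the spatula from the wooden drip rack to the metal curing rack, one to a lane, lying flat on its two strips and midway along them, and never touch a panel with the fingers. Hold or stand the square forearm sleeve upright on the middle of the lamp's disc (lifted off it by no more than a finger's breadth or so) with its boss side square to the lamp for a good second, then turn it a quarter turn anticlockwise seen from above and hold again, until all four sides have faced the lamp in turn; at the end the sleeve stands upright on the middle of the cork mat, the spatula lies flat along its rubber mat as you found it (either way round), and the other things on the bench are left where they are.

Things in the scene. Friction and masses are not known exactly. Their poses are not given: they have to be found in the camera images.
- panel1: freshly washed, still tacky flat white resin cover panel of a toy-sized robot, 70 long (own x) x 62 wide (own y) x 4 mm thick, about 30 g; origin at the centre of its underside; starts flat across the two strips of one lane of the drip rack, up to 8 mm off the middle along the lane and 3 mm across; may be absent
- panel2: freshly washed, still tacky flat white resin cover panel of a toy-sized robot, 70 long (own x) x 62 wide (own y) x 4 mm thick, about 30 g; origin at the centre of its underside; starts flat across the two strips of one lane of the drip rack, up to 8 mm off the middle along the lane and 3 mm across; may be absent
- panel3: freshly washed, still tacky flat white resin cover panel of a toy-sized robot, 70 long (own x) x 62 wide (own y) x 4 mm thick, about 30 g; origin at the centre of its underside; starts flat across the two strips of one lane of the drip rack, up to 8 mm off the middle along the lane and 3 mm across; may be absent
- drip_rack: wooden drip rack where panels start: board 116 x 230 x 6 mm with 3 lanes along own x at own y = -78, 0, +78 mm, open towards the robot (own -x). Each lane: 2 strips 110 long, 9 wide, tops 22 mm above the table, 44 mm clear between them. A panel lies across both, long side along the lane. Origin mid-underside. Fixed, left or right
- cure_rack: metal curing rack, the target, with a 60 mm high reflector at own x = +78: board 116 x 230 x 6 mm with 3 lanes along own x at own y = -78, 0, +78 mm, open towards the robot (own -x). Each lane: 2 strips 110 long, 9 wide, tops 22 mm above the table, 44 mm clear between them. A panel lies across both, long side along the lane. Origin mid-underside. Fixed, left or right
- spatula: cranked spatula, 160 g, 213 mm long, stands level on blade and foot. Origin at underside level below the grip; own x to the blade, z up. Steel blade 84 x 30 x 2 mm, own x = +71 to +155, underside z = 0. Crank 12 wide from its rear up to the wooden handle (18 wide in own y, z = 37 to 59, x = -58 to +47). Foot: crossbar 10 x 64 x 8 mm at x = -53, z = 0
- spatula_grip (a point): middle of the spatula's handle, 48 mm above its underside, about 25 mm behind its balance point; grasp across own y (18 mm)
- spatula_blade (a point): middle of the blade's top face, at spatula x = +113, z = +2 mm
- spatula_mid (a point): point of the spatula's underside level midway along its length, at spatula x = +48.5 mm
- tool_mat: black rubber mat 250 (own x) x 75 x 3 mm on the table where the spatula belongs, lengthwise; origin at the middle of its underside. Fixed; left or right
- sleeve: white square forearm sleeve on a steel flange, upright, about 300 g: flange 70 x 70 x 10 mm, body 48 x 48 mm, 95 mm tall in all. Origin at the centre of its underside, own z up. A round boss (28 mm across, 4 mm proud, 30 mm up) on the side that looks along own +x marks the first side. Plain above 45 mm: grasp there from above, across either pair of sides. Dry, may be touched
- side_boss (a point): middle (30 mm up) of the face of the sleeve that looks along its own +x: the boss side, shown first
- side_second (a point): middle (30 mm up) of the face of the sleeve that looks along its own -y, shown second
- side_third (a point): middle (30 mm up) of the face of the sleeve that looks along its own -x, shown third
- side_fourth (a point): middle (30 mm up) of the face of the sleeve that looks along its own +y, shown last
- lamp: low curing lamp with an aluminium disc (76 mm across, 3 mm thick) on the table in front of its window. Origin at table level under the disc's middle; own x points from the disc to the lamp window, 110 mm away; the lamp box is 86 wide, 87 mm high, own x = +111 to +157. A side faces the lamp when it looks along the lamp's own +x. Fixed
- park_mat: cork mat 110 x 110 x 3 mm where the sleeve ends; origin at the middle of its underside. Fixed
- mug: white mug, 95 mm high, leave alone
- servo: small black servo motor 54 x 20 x 40 mm, leave alone
- screw_tin: flat round tin, 44 mm across, 24 mm high, leave alone
- screwdriver: screwdriver 180 mm long lying at the side, leave alone
Not all that is in view belongs to the job. What is shaped like the spatula but yellow is not meant.

How it is judged:
By the outcome, as a careful person would: the job done as asked, in the order asked, and still so for the second after the job is handed in, with the robot touching nothing.
Of panel1, panel2, panel3 only 2 to 3 are there at a start; the rules pass over those that are not, and their reading is None.
At some moment in a run one of sleeve, spatula may be knocked a few centimetres aside while the robot is not near it.
It also fails if it takes over 210 s, if anything falls off the work surface, if the arm or the gripper's body presses on something with over 40 N, if the wrist force passes 120 N, or if a joint passes its speed limit or range.

ROBOT

A 6-joint arm with a two-finger parallel gripper is mounted at the origin on the work surface. World frame = base frame: x ahead of the robot, y to its left, z up, the work surface at z = 0. Lengths are in m, angles in degrees, forces in N, time in s.
With the tool pointing down it reaches from about 0.35 to 0.875 m from the base axis. Payload 4.2 kg.
Tool frame: the origin (TCP) lies between the finger pads; the fingertips stand 17 mm ahead of it and the grasp point (between the pads) lies 2 mm behind it; z points along the fingers, y is the direction in which the jaws open and shut (so a half turn about z gives the same grasp; the last joint's range is limited). The gripper opens to 87 mm and grips with 3 to 60 N. Pads are 19 mm wide; open, the fingers measure 117 mm over their backs; the gripper's body (75 mm by 190 mm) begins 51 mm behind the grasp point.
Start: joints at [86.494, 22.042, 0.453, 0, -68.411, -14.817], TCP at [0.196, 0.593, 0.24] pointing down, gripper open.
Joint ranges: [-179.83, 179.83], [-69.29, 118.12], [-61.27, 80.66], [-181.25, 117.63], [-171.15, -9.14], [-177.46, 177.46]. Speed limits (degrees/s): [159.86, 159.86, 180, 180, 180, 180].

INTERFACE

Orientations are given as a 3x3 rotation matrix whose columns are the frame's x, y, z axes.
In Python, from station import r gives the robot as it stands.
- The arm moves only by the shell command python3 -m creep 'ROWS'. ROWS is JSON, a list of rows, each a list of 7 numbers: the opening, from 0 (shut) to 1 (fully open), then the shift along the tool's x, y, z scaled (see below), then the turn, a rotation vector about the tool's x, y, z scaled (see below). A call has 1 to 5 rows; each row is the pose to reach, as a shift and turn from the pose measured when the call began, along the tool's axes at that moment, turning the shorter way round; what a row does not reach only later rows make up. The controller multiplies each number of a shift by 300 mm and each number of a turn by 180 degrees. A row lasts 1/12 s, in which the tool goes at most 41.7 mm and 7.16 degrees, less where a joint would pass 70% of its speed; a pose out of reach is approached as far as the arm can. A call with a number of a shift or a turn outside -1 to 1 is refused whole. A call with a gripper value outside its range is refused whole. The fingers move at their own pace and stop on an object; the grip force is fixed at half the most. Time passes only in rows, so rows that repeat a pose let the fingers close. It gives the time, the measured TCP pose, the force and the opening at its end, in the units of the state.
- r.sense(): the state, without advancing time (a new reading comes with each control period).
- r.capture(name): name is "scene" or "top"; returns the picture (384x512x3 uint8, blue, green, red); there is no depth.
- r.camera_model(name): a dict with "mtx" (3x3 intrinsics, pixels), "R" (3x3) and "t" (3): a world point X has camera coordinates R X + t. Camera axes: x right, y down, z forward; pixel columns grow to the right and rows downward; lengths in m; the calibration is good to about 2 mm. A picture is of the moment at which its call begins. camera_model takes no time and is no camera call.
- r.finish_job(): hands the job in, once; it reports no verdict.
Trained networks look in the newest picture that a camera, given by its name, has taken for a name from the list of things; names that differ only in an ending like _2 or _b are one class to them, and where a whole thing is asked for, a point or a joint stands for the part that bears it (a point fixed in the world has none). Each returns a list of dicts, best first, with "score" (0 to 1); they miss things now and then, are a little off and sometimes report something else, mostly with a low value. They report only what shows in the picture. A call takes as long as a camera call. They do not tell look-alikes from the thing itself.
- r.recognise(camera, target): "rect" ([left, top, right, bottom] as shares, 0 to 1, of the picture: columns of its width, rows of its height, round what is visible of it).
- r.outline_of(camera, target): "pixels" (384x512 bool, what is visible of it) and "rect" ([left, top, right, bottom] as shares, 0 to 1, of the picture: columns of its width, rows of its height, round what is visible of it).
The state is a dict: "time_s": time; "joints": joint angles; "joint_velocities": joint speeds; "effort": joint torques, N m; "tcp_pos": TCP position; "ee_rot": TCP orientation; "wrist_force": force on the tool from outside, world axes, zero at the start; "moment": the same for the moment, N m; "gripper_width": opening from 0.0 (shut) to 1.0 (fully open).
Only numpy, scipy, OpenCV 4.12 (cv2) and the standard library are available. Lean on these libraries where they do the work, as an engineer would, in place of code of your own. Each camera call takes 0.05 s, during which the arm holds its last target.

## Working session

There is one attempt and no reset: what is moved stays moved. The work goes in short steps, Python scripts to look and compute and a shell command to move; the robot and the scene stay as the last step left them, time stands still between calls to the robot, and variables do not carry over. Pictures are saved under pics/ and viewed, and the job is handed in when it is done.

```bash
ls -la; mkdir -p pics; python3 - <<'E'
from station import r
import cv2,numpy as np
s=r.sense()
for k,v in s.items(): print(k,np.round(v,4).tolist())
for n in ("scene","top"):
    cv2.imwrite(f"pics/{n}0.png",cv2.resize(r.capture(n),(800,600)))
    m=r.camera_model(n)
    R=np.array(m['R']);t=np.array(m['t'])
    print(n,np.round(m['mtx'],1).tolist(),"C",(-R.T@t).round(3), R.round(3).tolist())
E
```

```text
total 12
drwxr-xr-x  3 agent agent 4096 Dec  7 15:20 .
drwxr-xr-x 23 root  root  4096 Dec  7 15:20 ..
drwxr-xr-x  2 agent agent 4096 Dec  7 15:20 pics
time_s 0.0
joints [86.4934, 22.0915, 0.3793, -0.0301, -68.4116, -14.8148]
joint_velocities [-0.0739, 0.0321, 0.0094, 0.1169, 0.016, 0.0565]
effort [0.0007, -39.0669, 18.7406, 4.22, 0.0109, -0.0002]
tcp_pos [0.1963, 0.5928, 0.2384]
ee_rot [[0.9492, -0.3145, -0.0006], [-0.3145, -0.9492, -0.0021], [0.0001, 0.0022, -1.0]]
wrist_force [-0.3846, -0.0502, -1.0175]
moment [-0.0333, 0.0776, 0.0017]
gripper_width 1.0021
scene [[349.5, 0.0, 258.5], [0.0, 349.5, 197.8], [0.0, 0.0, 1.0]] C [1.225 0.047 0.723] [[-0.056, 0.998, -0.022], [0.626, 0.017, -0.78], [-0.778, -0.057, -0.626]]
top [[369.7, 0.0, 255.9], [0.0, 369.7, 186.3], [0.0, 0.0, 1.0]] C [ 0.23  -0.003  1.113] [[0.026, -1.0, 0.011], [-0.985, -0.027, -0.169], [0.169, -0.007, -0.986]]
```

View pics/scene0.png

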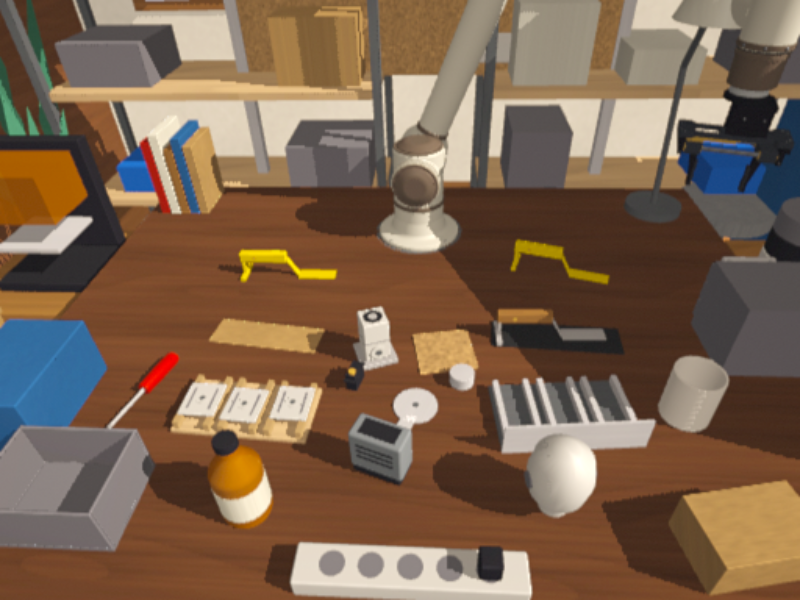

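View pics/top0.png

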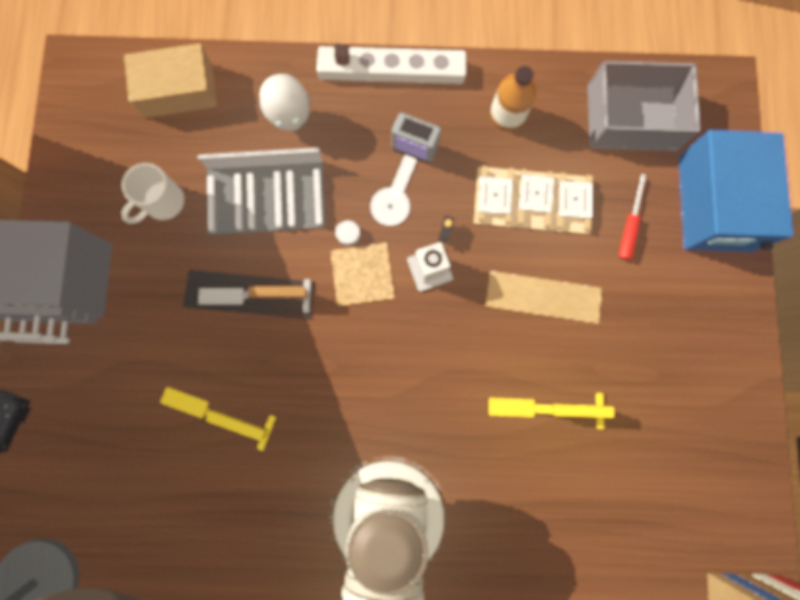

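```bash
cat > look.py <<'E'
from station import r
import cv2,numpy as np,sys,pickle
names=sys.argv[2:] ; tag=sys.argv[1]
ims={}
out={}
for c in ("scene","top"):
    ims[c]=r.capture(c)
    for n in names:
        d=r.outline_of(c,n)
        out[c,n]=d
        for q in d[:3]:
            m=q["pixels"]; ys,xs=np.nonzero(m)
            print(c,n,round(q["score"],2),"n",m.sum(),"cent",xs.mean().round(1) if len(xs) else None,ys.mean().round(1) if len(ys) else None,"rect",(np.array(q["rect"])*[512,384,512,384]).round(1))
        if not d: print(c,n,"none")
pickle.dump((ims,out),open(f"look_{tag}.pkl","wb"))
print(r.sense()["time_s"])
E
python3 look.py a drip_rack cure_rack panel1 spatula tool_mat sleeve lamp park_mat mug servo screw_tin screwdriver
```

```text
scene drip_rack 0.61 n 1524 cent 158.3 266.4 rect [110.6 239.1 205.7 285.6]
scene cure_rack 0.73 n 3699 cent 361.9 264.4 rect [309.9 239.2 420.5 290.3]
scene cure_rack 0.51 n 744 cent 239.1 216.3 rect [227.  196.  253.3 235.8]
scene panel1 0.98 n 480 cent 187.0 257.6 rect [172.9 246.  204.  267. ]
scene panel1 0.85 n 468 cent 156.4 258.3 rect [139.7 249.3 172.7 269.8]
scene panel1 0.55 n 491 cent 129.1 254.9 rect [112.3 247.2 144.5 268.8]
scene spatula 0.83 n 442 cent 177.3 168.4 rect [154.4 156.8 215.9 179.5]
scene spatula 0.74 n 483 cent 186.9 257.7 rect [170.3 247.2 200.7 269.4]
scene spatula 0.63 n 390 cent 352.7 164.8 rect [326.5 153.3 387.3 179.2]
scene tool_mat 0.71 n 221 cent 295.2 240.5 rect [290.7 232.7 303.9 250. ]
scene tool_mat 0.61 n 1061 cent 355.2 216.5 rect [313.6 207.  399.3 227.6]
scene tool_mat 0.61 n 468 cent 186.6 257.6 rect [173.6 246.4 204.  267. ]
scene sleeve 0.7 n 771 cent 239.3 216.6 rect [227.3 194.5 254.2 236.3]
scene lamp 0.68 n 481 cent 129.3 255.1 rect [114.5 240.7 142.5 265.2]
scene lamp 0.52 n 797 cent 238.8 217.3 rect [225.3 196.5 254.8 240.1]
scen
[... 1248 characters left out ...]
eve 0.38 n 460 cent 342.4 123.6 rect [333.5 113.8 354.3 136.7]
top lamp 0.95 n 1377 cent 258.7 106.0 rect [237.7  70.5 284.9 143.7]
top park_mat 0.81 n 1275 cent 231.1 175.2 rect [214.3 153.9 251.2 196.1]
top park_mat 0.29 n 579 cent 274.6 170.9 rect [263.1 154.8 290.3 189.4]
top mug 0.74 n 548 cent 161.1 188.5 rect [128.4 181.7 196.7 200.1]
top mug 0.62 n 1044 cent 96.5 123.2 rect [ 79.5 103.7 116.9 140. ]
top mug 0.36 n 1185 cent 340.2 131.5 rect [303.4 105.1 377.3 150. ]
top servo 0.67 n 3768 cent 168.8 122.3 rect [128.8  95.4 207.6 147. ]
top screw_tin 0.59 n 178 cent 221.8 148.9 rect [217.1 140.4 227.5 158.8]
top screwdriver 0.79 n 316 cent 403.3 147.0 rect [398.7 111.8 413.2 164.1]
1.4
```

```bash
cat > fit.py <<'E'
import cv2,numpy as np,pickle
from scipy.optimize import minimize
from station import r
CM={c:r.camera_model(c) for c in("scene","top")}
def proj(c,P):
    m=CM[c];q=np.asarray(P)@np.array(m["R"]).T+np.array(m["t"])
    q=q@np.array(m["mtx"]).T
    return q[:,:2]/q[:,2:]
def ray(c,uv,z):
    m=CM[c];R=np.array(m["R"]);t=np.array(m["t"]);C=-R.T@t
    d=R.T@np.linalg.inv(np.array(m["mtx"]))@np.array([uv[0],uv[1],1.])
    return C+d*(z-C[2])/d[2]
def box(x0,x1,y0,y1,z0,z1):
    return np.array([[x,y,z] for x in(x0,x1) for y in(y0,y1) for z in(z0,z1)])/1000.
def cyl(rad,z0,z1,cx=0,cy=0):
    a=np.linspace(0,2*np.pi,32,endpoint=False)
    return np.array([[cx+rad*np.cos(t),cy+rad*np.sin(t),z] for t in a for z in(z0,z1)])/1000.
def rackparts(refl):
    p=[box(-58,58,-115,115,0,6)]
    for y in(-78,0,78):
        for s in(-26.5,26.5): p.append(box(-55,55,y+s-4.5,y+s+4.5,6,22))
    if refl: p.append(box(76,80,-115,115,0,60)); p.append(box(58,78,-115,115,0,6))
    return p
M=dict(drip_rack=rackparts(0),cure_rack=rackparts(1),panel=[box(-35,35,-31,31,0,4)],
 spatula=[box(71,155,-15,15,0,2),box(-58,47,-9,9,37,59),box(-58,-48,-32,32,0,8),
   np.vstack([box(69,73,-6,6,0,2),box(45,47,-6,6,37,40)]),box(-56,-50,-6,6,0,40)],
 tool_mat=[box(-125,125,-37.5,37.5,0,3)],park_mat=[box(-55,55,-55,55,0,3)],
 sleeve=[box(-35,35,-35,35,0,10),box(-24,24,-24,24,0,95),],
 lamp=[cyl(38,0,3),box(111,157,-43,43,0,87),box(30,115,-9,9,0,3)])
S=4
def render(c,parts,p,z):
    im=np.zeros((384*S,512*S),np.uint8)
    cy,sy=np.cos(p[2]),np.sin(p[2]);R=np.array([[cy,-sy,0],[sy,cy,0],[0,0,1]])
    for q in parts:
        uv=proj(c,q@R.T+[p[0],p[1],z])
        h=cv2.convexHull(((uv+.5)*S*16).astype(np.int32))
        cv2.fillConvexPoly(im,h,1,shift=4)
    return im
def fit(parts,masks,p0,z=0.,scale=(.01,.01,.1),ret=False):
    big={c:cv2.resize(m.astype(np.uint8),None,fx=S,fy=S,interpolation=cv2.INTER_NEAREST) for c,m in masks.items()}
    def cost(v):
        p=np.array(p0)+np.array(v)*scale
        return sum(np.count_nonzero(render(c,parts,p,z)!=b)/max(1,b.sum()) for c,b in big.items())
    best=None
    for d in (0,.7,-.7):
        sim=np.array([[0,0,d],[1,0,d],[0,1,d],[0,0,d+1.]])
        o=minimize(cost,[0,0,d],method="Nelder-Mead",options=dict(initial_simplex=sim,xatol=.005,fatol=1e-5))
        if best is None or o.fun<best.fun: best=o
    return np.array(p0)+best.x*scale,best.fun
E
cat > f1.py <<'E'
from fit import *
ims,out=pickle.load(open("look_a.pkl","rb"))
g=lambda c,n,i:out[c,n][i]["pixels"]
def go(name,parts,ms,p0,z=0.):
    for sub in (ms,)+tuple({c:m} for c,m in ms.items())*(len(ms)>1):
        p,f=fit(parts,sub,p0,z)
        print(name,list(sub),p[:2].round(4),"yaw",np.degrees(p[2]).round(2),"cost",round(f,3))
c0=ray("top",(168,125),.01);go("cure",M["cure_rack"],{"scene":g("scene","cure_rack",0),"top":g("top","cure_rack",0)},[c0[0],c0[1],0.])
go("tool_mat",M["tool_mat"],{"scene":g("scene","tool_mat",1)|0,"top":g("top","tool_mat",0)},[*ray("top",(157,188),0)[:2],np.pi/2])
go("park",M["park_mat"],{"scene":g("scene","park_mat",0),"top":g("top","park_mat",0)},[*ray("top",(231,175),0)[:2],0])
go("lamp",M["lamp"],{"top":g("top","lamp",0)},[*ray("top",(250,131),0)[:2],-.2])
go("sleeve",M["sleeve"],{"scene":g("scene","sleeve",0),"top":g("top","sleeve",0)},[*ray("top",(277,176),0)[:2],.3])
go("spat",M["spatula"],{"top":g("top","mug",0)},[*ray("top",(178,187),.04)[:2],np.pi/2],.003)
P=[g("scene","panel1",i) for i in range(3)];Q=[g("top","panel1",i) for i in range(3)]
for i,(a,b) in enumerate([(0,2),(1,1),(2,0)]):
    xs=np.argwhere(Q[b]).mean(0)[::-1]
    go("panel",M["panel"],{"scene":P[a],"top":Q[b]},[*ray("top",xs,.024)[:2],0.],.022)
dm=g("scene","drip_rack",0)|P[0]|P[1]|P[2]; dt=g("top","mug",2)|Q[0]|Q[1]|Q[2]
print(dm.sum(),dt.sum())
go("drip",M["drip_rack"]+[np.array(box(-35,35,y-31,y+31,22,26)) for y in(-78,0,78)],{"scene":dm,"top":dt},[*ray("top",(341,127),.01)[:2],0])
E
python3 f1.py
```

```text
cure ['scene', 'top'] [0.5928 0.2621] yaw 5.28 cost 0.162
cure ['scene'] [0.591  0.2613] yaw 5.06 cost 0.102
cure ['top'] [0.595  0.2644] yaw 5.33 cost 0.029
tool_mat ['scene', 'top'] [0.4069 0.2839] yaw 86.57 cost 0.949
tool_mat ['scene'] [0.4042 0.281 ] yaw 86.82 cost 0.363
tool_mat ['top'] [0.4076 0.2847] yaw 86.31 cost 0.541
park ['scene', 'top'] [0.4526 0.0654] yaw 9.46 cost 0.182
park ['scene'] [0.449  0.0639] yaw 10.25 cost 0.08
park ['top'] [0.4542 0.0668] yaw 9.73 cost 0.03
lamp ['top'] [0.5933 0.0154] yaw -19.83 cost 0.094
sleeve ['scene', 'top'] [ 0.4662 -0.0665] yaw 20.56 cost 0.172
sleeve ['scene'] [ 0.4635 -0.0685] yaw 18.64 cost 0.073
sleeve ['top'] [ 0.467  -0.0656] yaw 21.57 cost 0.06
spat ['top'] [0.405  0.2253] yaw 91.7 cost 0.196
panel ['scene', 'top'] [ 0.6121 -0.3481] yaw -1.79 cost 2.103
panel ['scene'] [-3.8443  0.6591] yaw 542.9 cost 1.0
panel ['top'] [ 0.6127 -0.3482] yaw -1.75 cost 0.058
panel ['scene', 'top'] [ 0.6197 -0.273 ] yaw -4.12 cost 0.235
panel ['scene'] [ 0.6176 -0.2751] yaw -4.7 cost 0.102
panel ['top'] [ 0.6211 -0.2717] yaw -5.95 cost 0.071
panel ['scene', 'top'] [ 0.6149 -0.1906] yaw -2.81 cost 2.096
panel ['scene'] [-3.3634  0.6946] yaw 1179.02 cost 1.0
panel ['top'] [ 0.6149 -0.1907] yaw -2.94 cost 0.051
2954 2506
drip ['scene', 'top'] [ 0.6124 -0.2739] yaw -3.35 cost 0.169
drip ['scene'] [ 0.611  -0.2746] yaw -3.35 cost 0.066
drip ['top'] [ 0.614  -0.2718] yaw -3.6 cost 0.082
```

```bash
cat > ov.py <<'E'
from fit import *
def overlay(im,c,objs,crop,fn,k=4):
    x0,y0,x1,y1=crop
    big=cv2.resize(im,None,fx=k,fy=k,interpolation=cv2.INTER_CUBIC)
    for name,p,z in objs:
        cy,sy=np.cos(np.radians(p[2])),np.sin(np.radians(p[2]));R=np.array([[cy,-sy,0],[sy,cy,0],[0,0,1]])
        for q in M[name]:
            uv=proj(c,q@R.T+[p[0],p[1],z]); h=cv2.convexHull(((uv+.5)*k).astype(np.int32))
            cv2.polylines(big,[h],True,(0,0,255),1)
    cv2.imwrite(fn,big[y0*k:y1*k,x0*k:x1*k])
E
python3 - <<'E'
from ov import *
ims,out=pickle.load(open("look_a.pkl","rb"))
o=[("cure_rack",(.593,.2625,5.2),0),("tool_mat",(.406,.283,86.5),0),("park_mat",(.4525,.0655,9.7),0),("lamp",(.592,.015,-19.8),0),("sleeve",(.466,-.0665,20.5),0),("spatula",(.404,.2253,88),.003),("drip_rack",(.6124,-.2735,-3.4),0),
("panel",(.614,-.191,-3),.022),("panel",(.620,-.272,-4.5),.022),("panel",(.612,-.348,-2),.022)]
overlay(ims["top"],"top",o,(100,60,300,210),"pics/o1.png")
overlay(ims["top"],"top",o,(220,60,400,210),"pics/o2.png")
overlay(ims["scene"],"scene",o,(220,180,420,320),"pics/o3.png")
overlay(ims["scene"],"scene",o,(100,180,290,320),"pics/o4.png")
E
```

```text
(no output)
```

View pics/o1.png

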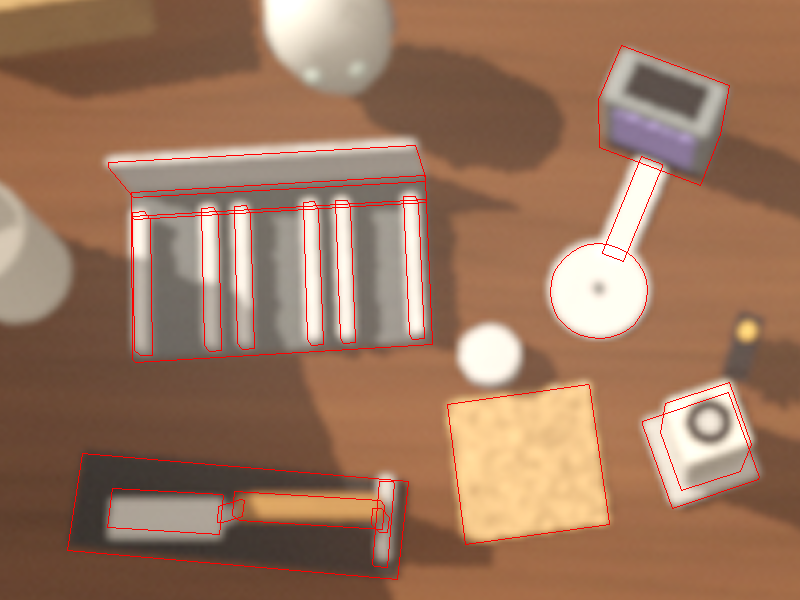

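View pics/o3.png

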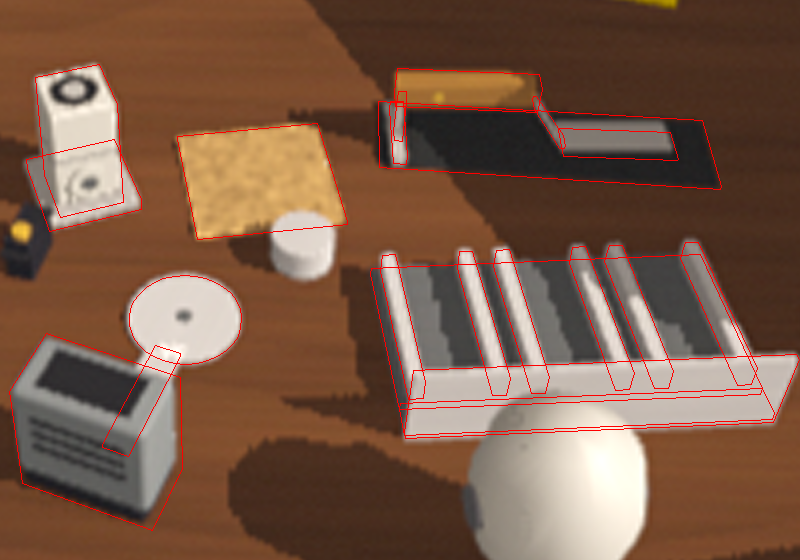

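View pics/o2.png

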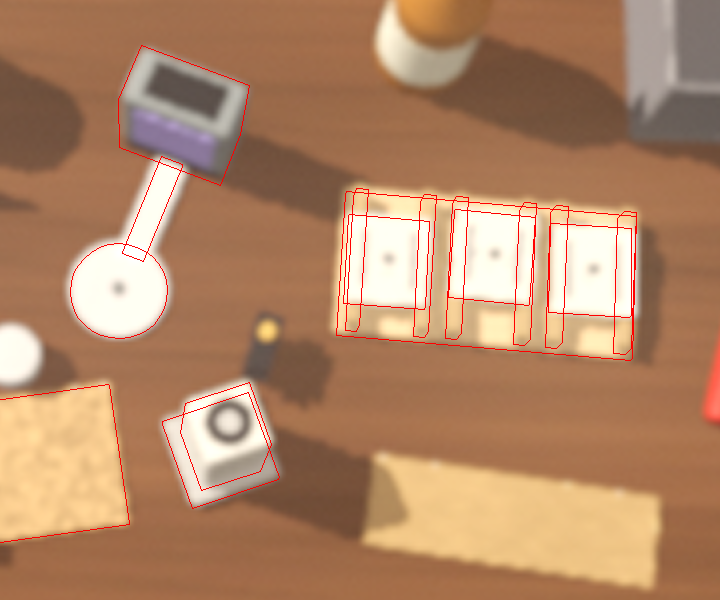

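View pics/o4.png

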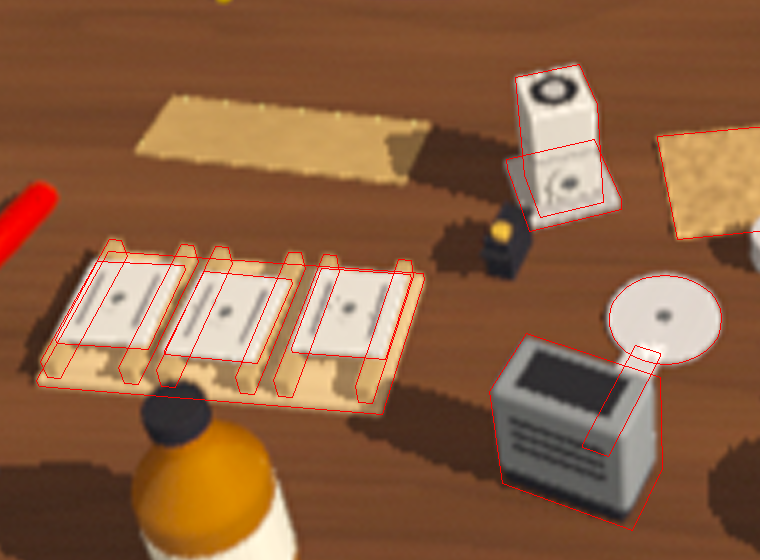

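```bash
cat > spat.py <<'E'
from ov import *
import sys
def spatfit(im_t,im_s=None,z=.003,p0=(.404,.2253,np.radians(92)),box_t=(105,165,206,210),box_s=(308,190,405,235),wood=True):
    ms={}
    def seg(im,b):
        m=np.zeros((384,512),bool);x0,y0,x1,y1=b
        c=im[y0:y1,x0:x1].astype(int);B,G,Rr=c[...,0],c[...,1],c[...,2]
        mx=c.max(2); grey=(mx-c.min(2)<30)&(mx>90); orange=(Rr>140)&(Rr-B>70)
        m[y0:y1,x0:x1]=grey|orange
        n,l,st,_=cv2.connectedComponentsWithStats(m.astype(np.uint8))
        for i in range(1,n):
            if st[i,4]<25: m[l==i]=0
        return m
    ms["top"]=seg(im_t,box_t)
    if im_s is not None: ms["scene"]=seg(im_s,box_s)
    for sub in (ms,)+tuple({c:m} for c,m in ms.items())*(len(ms)>1):
        p,f=fit(M["spatula"],sub,p0,z); print("spatula",list(sub),p[:2].round(4),np.degrees(p[2]).round(2),round(f,3),[m.sum() for m in sub.values()])
    return ms
if __name__=="__main__":
    ims,_=pickle.load(open("look_a.pkl","rb"))
    ms=spatfit(ims["top"],ims["scene"])
    for c in ms: cv2.imwrite(f"pics/m_{c}.png",ms[c].astype(np.uint8)[160:240,100:420]*255)
E
python3 spat.py
```

```text
spatula ['top', 'scene'] [0.4041 0.2229] 92.31 0.861 [np.int64(1127), np.int64(538)]
spatula ['top'] [0.4065 0.2229] 91.83 0.515 [np.int64(1127)]
spatula ['scene'] [0.4025 0.223 ] 91.69 0.283 [np.int64(538)]
```

View pics/m_top.png

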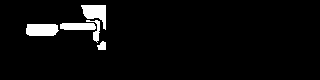

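View pics/m_scene.png

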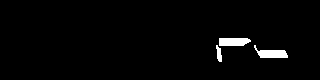

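```bash
cat > go.py <<'E'
# usage: go.py x y z heading [frac list]  -> row numbers; heading = world yaw of tool x axis, tool pointing down
from station import r
import numpy as np,sys
from scipy.spatial.transform import Rotation as Ro
def target(h):
    a=np.radians(h);return np.array([[np.cos(a),np.sin(a),0],[np.sin(a),-np.cos(a),0],[0,0,-1]])
def state():
    s=r.sense();R=np.array(s["ee_rot"]);p=np.array(s["tcp_pos"])
    print("t",round(s["time_s"],2),"tcp",p.round(4),"head",np.degrees(np.arctan2(R[1,0],R[0,0])).round(2),"tilt",(R[:,2]*1000).round(1)[:2],"j",np.round(s["joints"],0),"F",np.round(s["wrist_force"],1),"M",np.round(s["moment"],2),"g",round(s["gripper_width"],3))
    return p,R
if __name__=="__main__":
    p,R=state()
    if len(sys.argv)>4:
        x,y,z,h=map(float,sys.argv[1:5])
        d=R.T@(np.array([x,y,z])-p)/.3
        w=Ro.from_matrix(R.T@target(h)).as_rotvec()/np.pi
        print("dist",np.linalg.norm(d)*300,"mm ang",np.linalg.norm(w)*180)
        for f in map(float,(sys.argv[5] if len(sys.argv)>5 else "1").split(",")):
            print(f,"[g,"+",".join(f"{v:.4f}" for v in np.r_[d*f,w*f])+"]")
E
python3 go.py 0.4039 0.243 0.2 -88.2 1,.5
```

```text
t 1.4 tcp [0.1965 0.5933 0.2395] head -18.32 tilt [ 0. -0.] j [ 86.  22.   0.   0. -68. -15.] F [ 0.6  0.5 -0.1] M [-0.01 -0.01 -0.01] g 0.999
dist 409.0244391653761 mm ang 69.87939032684305
1.0 [g,1.0234,0.8911,0.1318,-0.0000,-0.0000,0.3882]
0.5 [g,0.5117,0.4456,0.0659,-0.0000,-0.0000,0.1941]
```

```bash
python3 -m creep '[[1,0.51,0.445,0.06,0,0,0.194],[1,0.51,0.445,0.06,0,0,0.194],[1,0.51,0.445,0.06,0,0,0.194],[1,0.51,0.445,0.06,0,0,0.194],[1,0.51,0.445,0.06,0,0,0.194]]'; python3 go.py 0.4039 0.243 0.15 -88.2
```

```text
time_s: 1.82
tcp_pos: [0.3003, 0.4163, 0.2215]
ee_rot: [[0.594, -0.805, 0.0], [-0.805, -0.594, -0.0], [0.0, 0.0, -1.0]]
wrist_force: [0.4, 0.8, 0.5]
gripper_width: 1.0
t 1.82 tcp [0.3003 0.4163 0.2215] head -53.57 tilt [ 0.  -0.1] j [ 72.  12. -17.   0. -61. -36.] F [0.4 0.8 0.5] M [ 0.08 -0.05 -0.  ] g 1.0
dist 214.15076187395013 mm ang 34.627372223073976
1.0 [g,0.6697,0.0652,0.2385,-0.0000,-0.0000,0.1924]
```

```bash
python3 -m creep '[[1,0.67,0.065,0.2385,0,0,0.1924],[1,0.67,0.065,0.2385,0,0,0.1924],[1,0.67,0.065,0.2385,0,0,0.1924],[1,0.67,0.065,0.2385,0,0,0.1924],[1,0.67,0.065,0.2385,0,0,0.1924]]'; python3 - <<'E'
from station import r
import cv2
for n in ("scene","top"): cv2.imwrite(f"pics/{n}1.png",cv2.resize(r.capture(n),(800,600)))
E
python3 go.py 0.4039 0.243 0.049 -88.2
```

```text
time_s: 2.23
tcp_pos: [0.4008, 0.2478, 0.1526]
ee_rot: [[0.026, -1.0, 0.001], [-1.0, -0.026, 0.001], [-0.001, -0.001, -1.0]]
wrist_force: [0.7, 0.6, 0.1]
gripper_width: 1.006
t 2.33 tcp [0.4002 0.2441 0.1505] head -88.73 tilt [-4.3 -4.4] j [ 51.  12. -28.  -0. -50. -50.] F [-0.1  0.1 -1. ] M [ 0.12 -0.03  0.02] g 0.996
dist 101.53103451062344 mm ang 0.6387815589171029
1.0 [g,0.0026,-0.0136,0.3382,0.0014,-0.0014,-0.0030]
```

View pics/scene1.png

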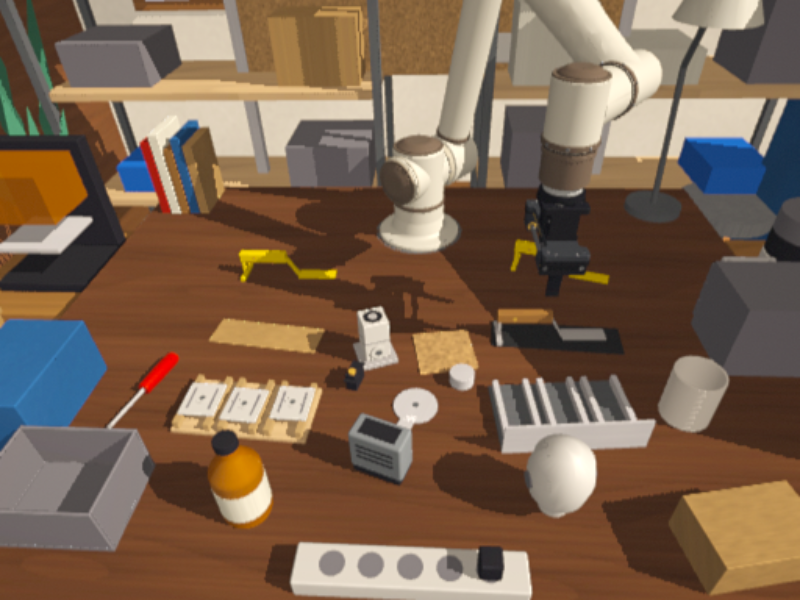

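View pics/top1.png

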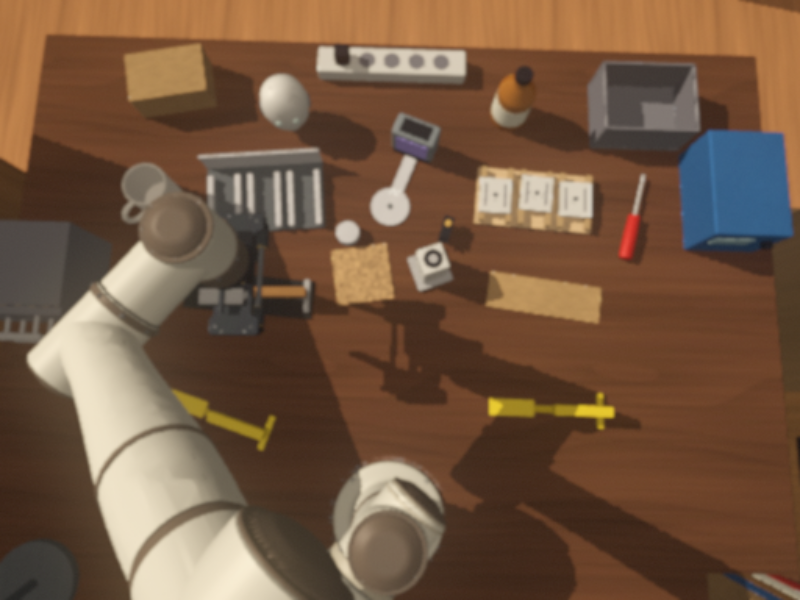

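```bash
python3 -m creep '[[1,0.0026,-0.0136,0.12,0.0014,-0.0014,-0.003],[1,0.0026,-0.0136,0.22,0.0014,-0.0014,-0.003],[1,0.0026,-0.0136,0.30,0.0014,-0.0014,-0.003],[1,0.0026,-0.0136,0.338,0.0014,-0.0014,-0.003],[1,0.0026,-0.0136,0.338,0.0014,-0.0014,-0.003]]'; python3 go.py 0.4039 0.243 0.049 -88.2;  python3 - <<'E'
from station import r
import cv2
im=r.capture("scene");cv2.imwrite(f"pics/s2.png",cv2.resize(im[150:250,290:430],(784,560)))
im=r.capture("top");cv2.imwrite(f"pics/t2.png",cv2.resize(im[140:220,90:220],(780,480)))
E
```

```text
time_s: 2.75
tcp_pos: [0.4027, 0.2421, 0.0468]
ee_rot: [[0.032, -0.999, -0.004], [-0.999, -0.032, -0.004], [0.004, 0.004, -1.0]]
wrist_force: [-0.1, -0.6, -1.0]
gripper_width: 1.001
t 2.75 tcp [0.4027 0.2421 0.0468] head -88.16 tilt [-3.6 -4.1] j [ 51.  22. -34.  -0. -34. -49.] F [-0.1 -0.6 -1. ] M [ 0.05 -0.05 -0.03] g 1.001
dist 2.6871308246268075 mm ang 0.31573964867255294
1.0 [g,-0.0029,-0.0039,-0.0075,0.0012,-0.0013,0.0002]
```

View pics/s2.png

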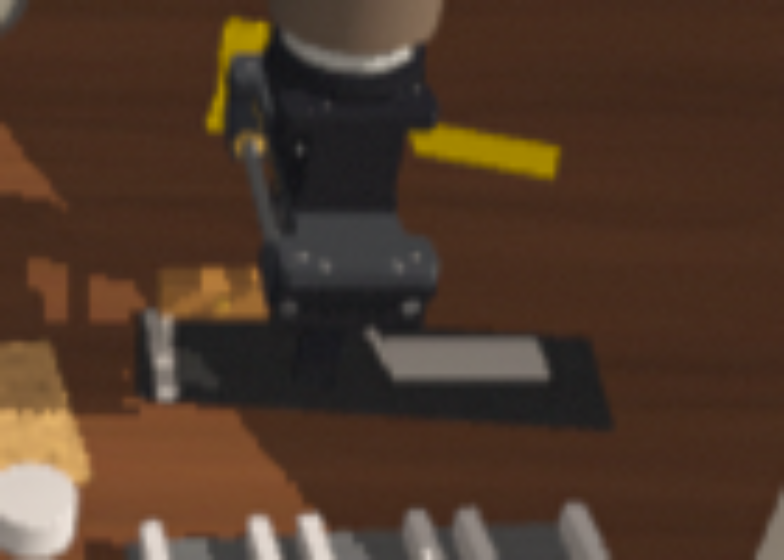

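Fingers straddle the handle (finger at about (320,360) in the crop, ahead of the crank). A tiny correction, then close.

```bash
python3 -m creep '[[1,-0.003,-0.004,-0.0075,0.0012,-0.0013,0],[0,-0.003,-0.004,-0.0075,0.0012,-0.0013,0],[0,-0.003,-0.004,-0.0075,0.0012,-0.0013,0],[0,-0.003,-0.004,-0.0075,0.0012,-0.0013,0],[0,-0.003,-0.004,-0.0075,0.0012,-0.0013,0]]'; python3 -m creep '[[0,0,0,0,0,0,0],[0,0,0,0,0,0,0],[0,0,0,0,0,0,0],[0,0,0,0,0,0,0],[0,0,0,0,0,0,0]]'; python3 go.py 0.4039 0.243 0.049 -88.2
```

```text
time_s: 3.27
tcp_pos: [0.4056, 0.2449, 0.0522]
ee_rot: [[0.033, -0.999, 0.005], [-0.999, -0.033, 0.005], [-0.005, -0.005, -1.0]]
wrist_force: [-0.1, -0.3, 0.4]
gripper_width: 0.778
time_s: 3.68
tcp_pos: [0.4055, 0.2448, 0.0521]
ee_rot: [[0.033, -0.999, 0.005], [-0.999, -0.033, 0.005], [-0.005, -0.005, -1.0]]
wrist_force: [0.2, -0.3, 0.4]
gripper_width: 0.401
t 3.68 tcp [0.4055 0.2448 0.0521] head -88.11 tilt [4.8 5.2] j [ 51.  21. -34.   0. -34. -49.] F [ 0.2 -0.3  0.4] M [ 0.06 -0.04 -0.02] g 0.401
dist 3.979022041482649 mm ang 0.41561914530367766
1.0 [g,0.0060,0.0057,0.0104,-0.0016,0.0016,0.0005]
```

```bash
python3 -m creep '[[0,0.006,0.0057,0.010,-0.0016,0.0016,0],[0,0.006,0.0057,0.010,-0.0016,0.0016,0],[0,0.006,0.0057,0.010,-0.0016,0.0016,0],[0,0.006,0.0057,0.010,-0.0016,0.0016,0],[0,0.006,0.0057,0.010,-0.0016,0.0016,0]]'; python3 go.py 0.4039 0.243 0.049 -88.2;python3 -m creep '[[0,0,0,0,0,0,0],[0,0,0,0,0,0,0],[0,0,0,0,0,0,0]]'; python3 go.py 0.4039 0.243 0.049 -88.2;
```

```text
time_s: 4.1
tcp_pos: [0.4037, 0.2428, 0.0489]
ee_rot: [[0.033, -0.999, -0.001], [-0.999, -0.033, -0.0], [0.0, 0.001, -1.0]]
wrist_force: [-0.2, 0.7, -1.9]
gripper_width: 0.205
t 4.1 tcp [0.4037 0.2428 0.0489] head -88.12 tilt [-0.6 -0.4] j [ 51.  21. -34.  -0. -34. -49.] F [-0.2  0.7 -1.9] M [ 0.1  -0.07  0.03] g 0.205
dist 0.30241379352191605 mm ang 0.08690592864577291
1.0 [g,-0.0005,-0.0008,-0.0004,0.0002,-0.0001,0.0004]
time_s: 4.35
tcp_pos: [0.4037, 0.2428, 0.0488]
ee_rot: [[0.033, -0.999, -0.001], [-0.999, -0.033, -0.001], [0.0, 0.001, -1.0]]
wrist_force: [0.1, 0.4, -2.1]
gripper_width: 0.199
t 4.35 tcp [0.4037 0.2428 0.0488] head -88.12 tilt [-0.6 -0.5] j [ 51.  21. -34.  -0. -34. -49.] F [ 0.1  0.4 -2.1] M [ 0.09 -0.06  0.  ] g 0.199
dist 0.3632635083487622 mm ang 0.08838985600969973
1.0 [g,-0.0007,-0.0008,-0.0005,0.0002,-0.0002,0.0004]
```

```bash
python3 -m creep '[[0,0,0,-0.03,0,0,0],[0,0,0,-0.1,0,0,0],[0,0,0,-0.22,0,0,0],[0,0,0,-0.34,0,0,0],[0,0,0,-0.44,0,0,0]]'; python3 -m creep '[[0,0,0,0,0,0,0],[0,0,0,0,0,0,0],[0,0,0,0,0,0,0]]'; python3 go.py 0.41 -0.19 0.185 -183.4 1; python3 - <<'E'
from ov import *
for c in("scene","top"):
    im=r.capture(c); pickle.dump(im,open(f"im_{c}.pkl","wb"))
    from station import r as rr
    s=rr.sense();p=s["tcp_pos"]
    overlay(im,c,[("spatula",(.4040,.223+ (p[1]-.2428),91.8),p[2]-.0458)],(90,80,250,200) if c=="top" else (290,110,450,230),f"pics/h_{c}.png",5)
E
```

```text
time_s: 4.77
tcp_pos: [0.4039, 0.2429, 0.1838]
ee_rot: [[0.033, -0.999, 0.001], [-0.999, -0.033, 0.001], [-0.001, -0.001, -1.0]]
wrist_force: [0.5, 0.7, -1.5]
gripper_width: 0.201
time_s: 5.02
tcp_pos: [0.4031, 0.2423, 0.1835]
ee_rot: [[0.033, -0.999, -0.0], [-0.999, -0.033, 0.001], [-0.001, 0.0, -1.0]]
wrist_force: [-0.0, -0.3, -2.4]
gripper_width: 0.202
t 5.02 tcp [0.4031 0.2423 0.1835] head -88.14 tilt [-0.1  0.7] j [ 51.  10. -25.  -0. -55. -49.] F [-0.  -0.3 -2.4] M [ 0.03 -0.    0.01] g 0.202
dist 432.3634086033612 mm ang 95.26256072907377
1.0 [g,1.4410,0.0240,-0.0058,0.0002,0.0001,0.5292]
```

View pics/h_scene.png

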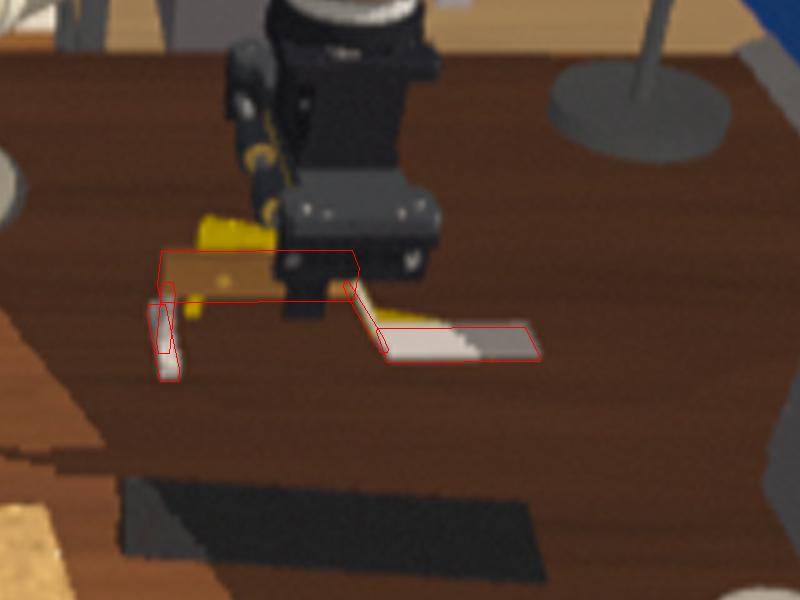

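View pics/h_top.png

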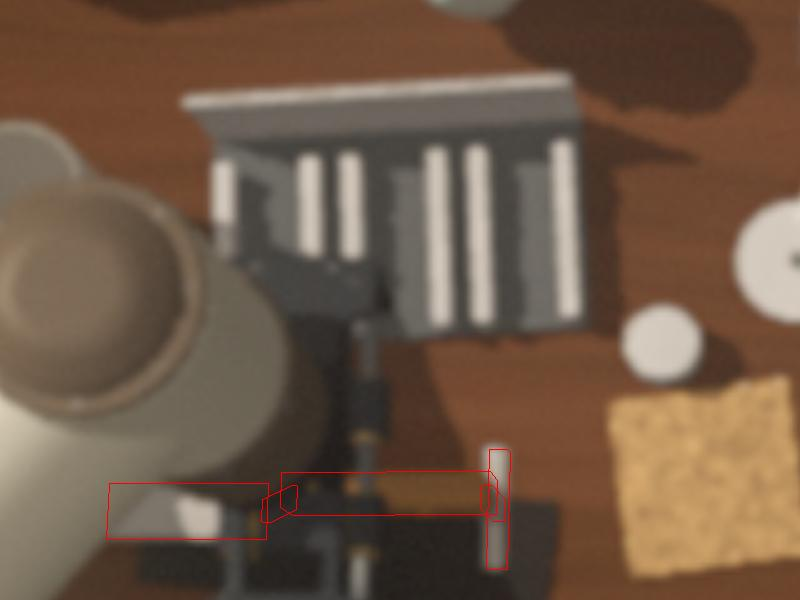

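```bash
cat > lane.py <<'E'
# lane.py rack lane along(mm of blade centre) across(mm) zunder(m) [fracs]: prints rows
import sys,numpy as np,subprocess
RK=dict(d=(.6125,-.2732,-3.4),c=(.593,.2627,5.2))
k,ln,al,ac,z=sys.argv[1],*map(float,sys.argv[2:6])
x,y,a=RK[k];t=np.radians(a);ex=np.array([np.cos(t),np.sin(t)]);ey=np.array([-ex[1],ex[0]])
p=np.array([x,y])+ex*(al-93)/1000+ey*(ln*78+ac)/1000
h=a-180
print("target",p.round(4),z+.0458,h)
subprocess.run(["python3","go.py",f"{p[0]:.5f}",f"{p[1]:.5f}",f"{z+.0458:.5f}",f"{h}"]+sys.argv[6:7])
E
python3 lane.py d 1 -110 1 .13 1,.33;python3 -m creep '[[0,0.096,0,0,0,0,0.035],[0,0.192,0,0,0,0,0.071],[0,0.288,0,0,0,0,0.107],[0,0.384,0,0,0,0,0.143],[0,0.48,0,0,0,0,0.177]]';python3 lane.py d 1 -110 1 .13 1,.5
```

```text
t 5.12 tcp [0.403  0.242  0.1823] head -88.13 tilt [-1.7 -1.7] j [ 51.  10. -25.  -0. -55. -49.] F [ 0.1 -0.2 -2.2] M [ 0.04 -0.06 -0.03] g 0.202
dist 424.4599055848288 mm ang 95.27378440581693
1.0 [g,1.4146,0.0076,0.0241,-0.0000,-0.0009,0.5293]
0.33 [g,0.4668,0.0025,0.0080,-0.0000,-0.0003,0.1747]
target [ 0.4145 -0.1823] 0.1758 -183.4
time_s: 5.53
tcp_pos: [0.4066, 0.0963, 0.181]
ee_rot: [[-0.504, -0.864, -0.005], [-0.864, 0.504, -0.004], [0.006, 0.002, -1.0]]
wrist_force: [0.1, 0.1, -1.9]
gripper_width: 0.205
t 5.53 tcp [0.4066 0.0963 0.181 ] head -120.27 tilt [-5.  -3.9] j [ 36.   5. -32.   0. -54. -66.] F [ 0.1  0.1 -1.9] M [ 0.03 -0.21  0.01] g 0.205
dist 278.7632649869985 mm ang 63.12934800812581
1.0 [g,0.7886,-0.4910,0.0209,-0.0004,-0.0021,0.3507]
0.5 [g,0.3943,-0.2455,0.0104,-0.0002,-0.0010,0.1754]
target [ 0.4145 -0.1823] 0.1758 -183.4
```

```bash
python3 -m creep '[[0,0.079,-0.049,0.002,0,0,0.035],[0,0.158,-0.098,0.004,0,0,0.07],[0,0.237,-0.147,0.006,0,0,0.105],[0,0.316,-0.196,0.008,0,0,0.14],[0,0.394,-0.2455,0.01,0,-0.001,0.175]]';python3 lane.py d 1 -110 1 .13 1
```

```text
time_s: 5.95
tcp_pos: [0.4095, -0.0445, 0.1771]
ee_rot: [[-0.884, -0.468, -0.006], [-0.468, 0.884, -0.003], [0.007, 0.001, -1.0]]
wrist_force: [0.6, 0.4, -1.5]
gripper_width: 0.202
t 5.95 tcp [ 0.4095 -0.0445  0.1771] head -152.08 tilt [-6.3 -2.6] j [ 17.   5. -33.   0. -53. -79.] F [ 0.6  0.4 -1.5] M [ 0.07 -0.23  0.02] g 0.202
dist 137.93113842291282 mm ang 31.326773430050093
1.0 [g,0.2003,-0.4138,0.0054,-0.0004,-0.0022,0.1740]
target [ 0.4145 -0.1823] 0.1758 -183.4
```

```bash
python3 -m creep '[[0,0.04,-0.083,0,0,0,0.035],[0,0.08,-0.166,0,0,0,0.07],[0,0.12,-0.249,0.004,0,-0.002,0.105],[0,0.16,-0.332,0.004,0,-0.002,0.14],[0,0.2,-0.414,0.005,0,-0.0022,0.174]]';python3 -m creep '[[0,0,0,0,0,0,0],[0,0,0,0,0,0,0],[0,0,0,0,0,0,0]]';python3 lane.py d 1 -110 1 .011 1
python3 - <<'E'
from ov import *
from go import state
p,R=state()
h=np.degrees(np.arctan2(R[1,0],R[0,0]))+180
a=np.radians(h)
for c in("scene","top"):
    im=r.capture(c)
    overlay(im,c,[("spatula",(p[0]-.020*np.cos(a),p[1]-.02*np.sin(a),h),p[2]-.0458),("drip_rack",(.6125,-.2732,-3.4),0),("panel",(.6132,-.1921,-3),.022),("panel",(.6194,-.273,-4.5),.022),("panel",(.611,-.3495,-2),.022)],(270,90,400,210) if c=="top" else (110,140,240,290),f"pics/h_{c}.png",5)
E
```

```text
time_s: 6.37
tcp_pos: [0.4135, -0.1836, 0.1743]
ee_rot: [[-0.998, 0.065, -0.003], [0.065, 0.998, -0.001], [0.003, -0.001, -1.0]]
wrist_force: [0.5, -0.3, -1.9]
gripper_width: 0.205
time_s: 6.62
tcp_pos: [0.4126, -0.1835, 0.173]
ee_rot: [[-0.998, 0.065, -0.007], [0.065, 0.998, -0.0], [0.007, -0.001, -1.0]]
wrist_force: [-0.4, 0.4, -2.7]
gripper_width: 0.207
t 6.62 tcp [ 0.4126 -0.1835  0.173 ] head 176.28 tilt [-6.8 -0.3] j [ -3.   9. -28.   0. -53. -91.] F [-0.4  0.4 -2.7] M [ 0.   -0.18  0.  ] g 0.207
dist 116.17657775449973 mm ang 0.5020858037159515
1.0 [g,-0.0087,0.0048,0.3871,-0.0002,-0.0021,-0.0018]
target [ 0.4145 -0.1823] 0.0568 -183.4
t 6.62 tcp [ 0.4126 -0.1835  0.173 ] head 176.28 tilt [-6.8 -0.3] j [ -3.   9. -28.   0. -53. -91.] F [-0.4  0.4 -2.7] M [ 0.   -0.18  0.  ] g 0.207
```

View pics/h_scene.png

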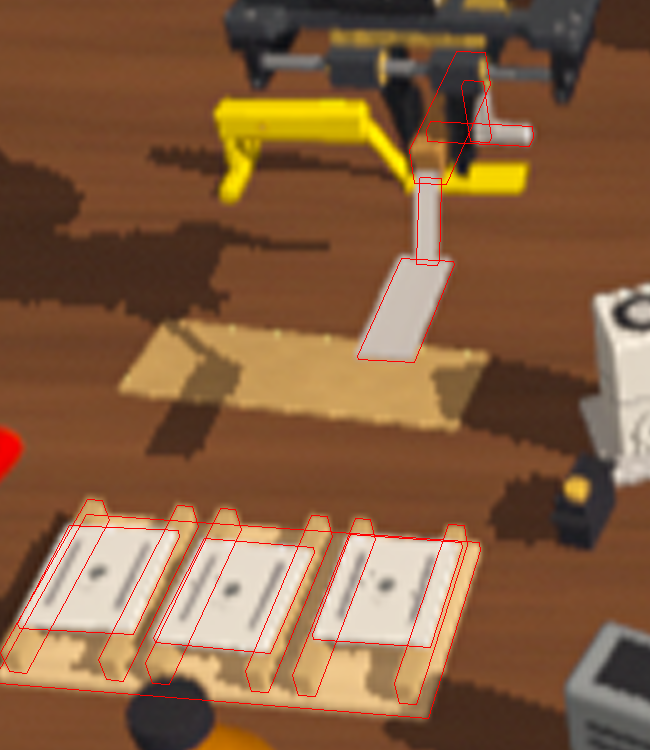

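View pics/h_top.png

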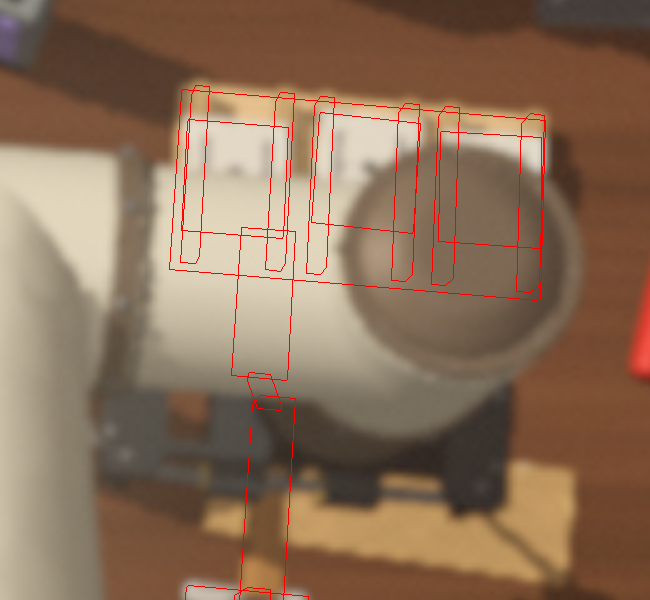

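```bash
python3 -m creep '[[0,-0.004,0.002,0.1,0,-0.002,-0.0018],[0,-0.008,0.0048,0.2,0,-0.002,-0.0018],[0,-0.0087,0.0048,0.3,0,-0.002,-0.0018],[0,-0.0087,0.0048,0.37,0,-0.0021,-0.0018],[0,-0.0087,0.0048,0.382,0,-0.0021,-0.0018]]';python3 -m creep '[[0,0,0,0,0,0,0],[0,0,0,0,0,0,0]]';python3 lane.py d 1 -110 1 .0125 1;python3 lane.py d 1 -4 1 .0125 1
python3 - <<'E'
from ov import *
from go import state
p,R=state()
h=np.degrees(np.arctan2(R[1,0],R[0,0]))+180
a=np.radians(h)
for c in("scene",):
    im=r.capture(c)
    overlay(im,c,[("spatula",(p[0]-.020*np.cos(a),p[1]-.02*np.sin(a),h),p[2]-.0458),("drip_rack",(.6125,-.2732,-3.4),0)],(270,90,400,210) if c=="top" else (110,160,240,280),f"pics/i_{c}.png",6)
E
```

```text
time_s: 7.13
tcp_pos: [0.4127, -0.1805, 0.056]
ee_rot: [[-0.998, 0.056, -0.006], [0.056, 0.998, 0.0], [0.006, -0.0, -1.0]]
wrist_force: [-0.7, 0.0, -2.1]
gripper_width: 0.199
time_s: 7.3
tcp_pos: [0.4131, -0.1799, 0.0563]
ee_rot: [[-0.998, 0.054, -0.006], [0.054, 0.999, -0.0], [0.006, -0.0, -1.0]]
wrist_force: [0.4, 0.3, -1.8]
gripper_width: 0.203
t 7.3 tcp [ 0.4131 -0.1799  0.0563] head 176.88 tilt [-6.3 -0.1] j [ -3.  19. -37.   0. -35. -90.] F [ 0.4  0.3 -1.8] M [ 0.03 -0.17  0.02] g 0.203
dist 3.3721512137964673 mm ang 0.45745715543109183
1.0 [g,-0.0051,-0.0076,-0.0065,-0.0001,-0.0020,0.0016]
target [ 0.4145 -0.1823] 0.058300000000000005 -183.4
t 7.3 tcp [ 0.4131 -0.1799  0.0563] head 176.88 tilt [-6.3 -0.1] j [ -3.  19. -37.   0. -35. -90.] F [ 0.4  0.3 -1.8] M [ 0.03 -0.17  0.02] g 0.203
dist 107.59967539130818 mm ang 0.45745715543109183
1.0 [g,-0.3584,-0.0093,-0.0088,-0.0001,-0.0020,0.0016]
target [ 0.5204 -0.1886] 0.058300000000000005 -183.4
t 7.3 tcp [ 0.4131 -0.1799  0.0563] head 176.88 tilt [-6.3 -0.1] j [ -3.  19. -37.   0. -35. -90.] F [ 0.4  0.3 -1.8] M [ 0.03 -0.17  0.02] g 0.203
```

View pics/i_scene.png

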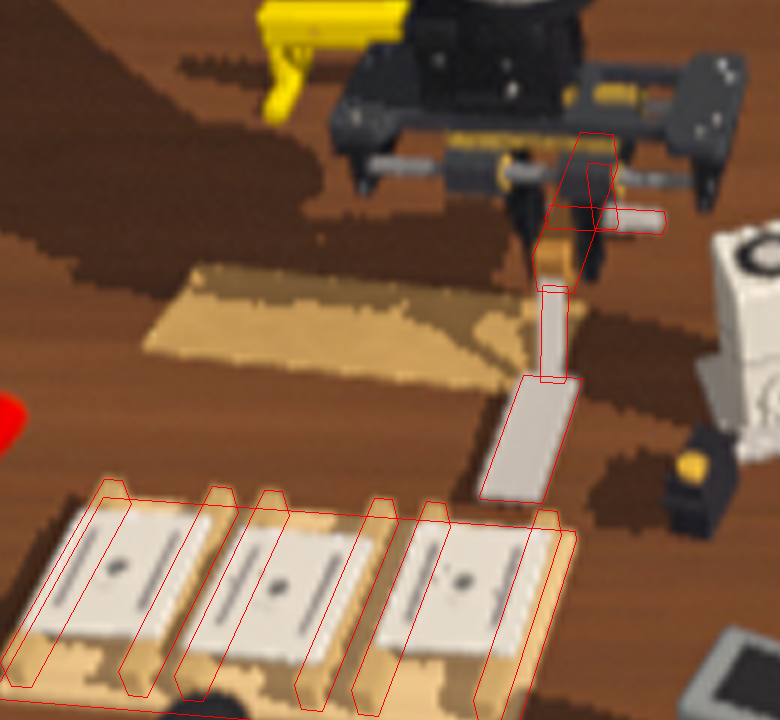

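```bash
python3 -m creep '[[0,-0.02,-0.004,-0.01,0,-0.004,0.0016],[0,-0.06,-0.008,-0.012,0,-0.004,0.0016],[0,-0.12,-0.0085,-0.012,0,-0.004,0.0016],[0,-0.17,-0.0085,-0.012,0,-0.004,0.0016],[0,-0.18,-0.009,-0.012,0,-0.004,0.0016]]';python3 lane.py d 1 -4 1 .0125 1
```

```text
time_s: 7.77
tcp_pos: [0.4719, -0.1862, 0.0625]
ee_rot: [[-0.998, 0.058, 0.016], [0.058, 0.998, -0.002], [-0.016, -0.001, -1.0]]
wrist_force: [-0.2, -0.3, -1.1]
gripper_width: 0.198
t 7.77 tcp [ 0.4719 -0.1862  0.0625] head 176.65 tilt [15.6 -2.3] j [ -3.  22. -29.   0. -37. -90.] F [-0.2 -0.3 -1.1] M [ 0.01 -0.17  0.  ] g 0.198
dist 48.70931423528904 mm ang 0.9044362524878683
1.0 [g,-0.1615,0.0016,0.0165,-0.0004,0.0050,0.0003]
target [ 0.5204 -0.1886] 0.058300000000000005 -183.4
```

```bash
python3 -m creep '[[0,0,0,0.0165,0,0.005,0],[0,0,0,0.0165,0,0.005,0],[0,0,0,0.0165,0,0.005,0]]';python3 lane.py d 1 -4 1 .0125 1
```

```text
time_s: 8.02
tcp_pos: [0.4714, -0.1862, 0.0576]
ee_rot: [[-0.998, 0.059, -0.001], [0.059, 0.998, -0.001], [0.0, -0.001, -1.0]]
wrist_force: [-0.6, -0.0, -1.4]
gripper_width: 0.205
t 8.02 tcp [ 0.4714 -0.1862  0.0576] head 176.63 tilt [-0.5 -1.2] j [ -3.  23. -29.   0. -38. -90.] F [-0.6 -0.  -1.4] M [ 0.07 -0.12  0.02] g 0.205
dist 48.99167002933783 mm ang 0.07947522011702306
1.0 [g,-0.1633,0.0016,-0.0024,-0.0004,-0.0002,0.0002]
target [ 0.5204 -0.1886] 0.058300000000000005 -183.4
```

```bash
python3 -m creep '[[0,-0.02,0.001,-0.001,0,0,0],[0,-0.06,0.0016,-0.002,0,0,0],[0,-0.11,0.0016,-0.0024,0,0,0],[0,-0.15,0.0016,-0.0024,0,0,0],[0,-0.163,0.0016,-0.0024,0,0,0]]';python3 lane.py d 1 -4 1 .0125 1; python3 - <<'E'
from ov import *
im=r.capture("scene");cv2.imwrite("pics/i1.png",cv2.resize(im[180:300,110:270],(800,600),interpolation=cv2.INTER_CUBIC))
E
```

```text
time_s: 8.43
tcp_pos: [0.5222, -0.1887, 0.0586]
ee_rot: [[-0.998, 0.058, 0.001], [0.058, 0.998, -0.002], [-0.002, -0.002, -1.0]]
wrist_force: [-0.1, -0.2, -1.9]
gripper_width: 0.202
t 8.43 tcp [ 0.5222 -0.1887  0.0586] head 176.67 tilt [ 1.5 -1.7] j [ -3.  27. -22.   0. -41. -90.] F [-0.1 -0.2 -1.9] M [ 0.01 -0.16 -0.04] g 0.202
dist 1.8413271179984987 mm ang 0.14612407187067483
1.0 [g,0.0061,0.0001,0.0010,-0.0005,0.0005,0.0004]
target [ 0.5204 -0.1886] 0.058300000000000005 -183.4
```

View pics/i1.png

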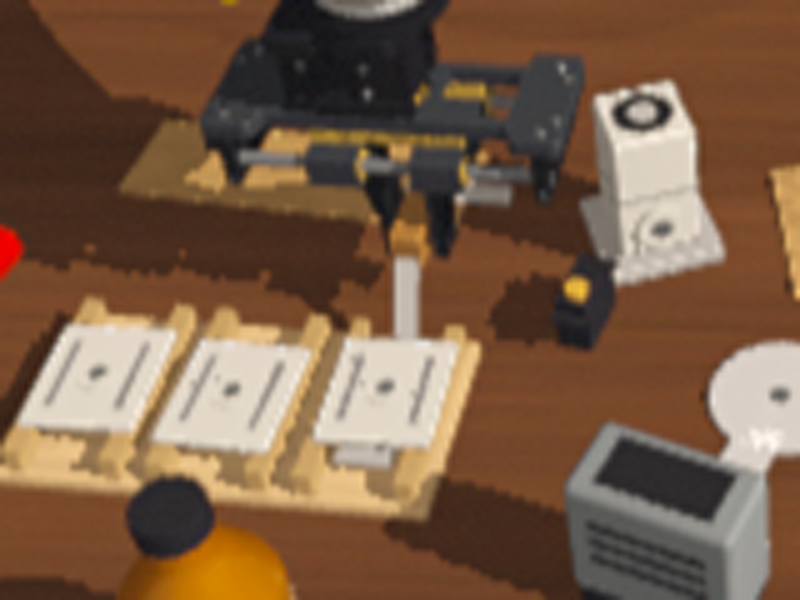

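```bash
python3 -m creep '[[0,0,0,-0.01,0,0,0],[0,0,0,-0.03,0,0,0],[0,0,0,-0.06,0,0,0],[0,0,0,-0.1,0,0,0],[0,0,0,-0.15,0,0,0]]';python3 -m creep '[[0,0,0,-0.05,0,0,0],[0,0,0,-0.1,0,0,0],[0,0,0,-0.15,0,0,0],[0,0,0,-0.19,0,0,0],[0,0,0,-0.2,0,0,0]]';python3 lane.py d 1 -4 1 .12 1; python3 - <<'E'
from ov import *
im=r.capture("scene");cv2.imwrite("pics/i2.png",cv2.resize(im[150:270,130:290],(800,600),interpolation=cv2.INTER_CUBIC))
E
```

```text
time_s: 8.9
tcp_pos: [0.5206, -0.1885, 0.104]
ee_rot: [[-0.998, 0.059, -0.001], [0.059, 0.998, -0.001], [0.001, -0.001, -1.0]]
wrist_force: [0.8, -0.2, -1.5]
gripper_width: 0.207
time_s: 9.32
tcp_pos: [0.5213, -0.1887, 0.1674]
ee_rot: [[-0.998, 0.058, 0.004], [0.058, 0.998, -0.002], [-0.004, -0.002, -1.0]]
wrist_force: [1.1, -0.4, -1.5]
gripper_width: 0.203
t 9.32 tcp [ 0.5213 -0.1887  0.1674] head 176.66 tilt [ 4.3 -2.1] j [ -3.  19. -16.   0. -55. -90.] F [ 1.1 -0.4 -1.5] M [ 0.05 -0.19  0.02] g 0.203
dist 1.832092317416862 mm ang 0.280630048757735
1.0 [g,0.0032,0.0002,0.0052,-0.0006,0.0014,0.0003]
target [ 0.5204 -0.1886] 0.1658 -183.4
```

View pics/i2.png

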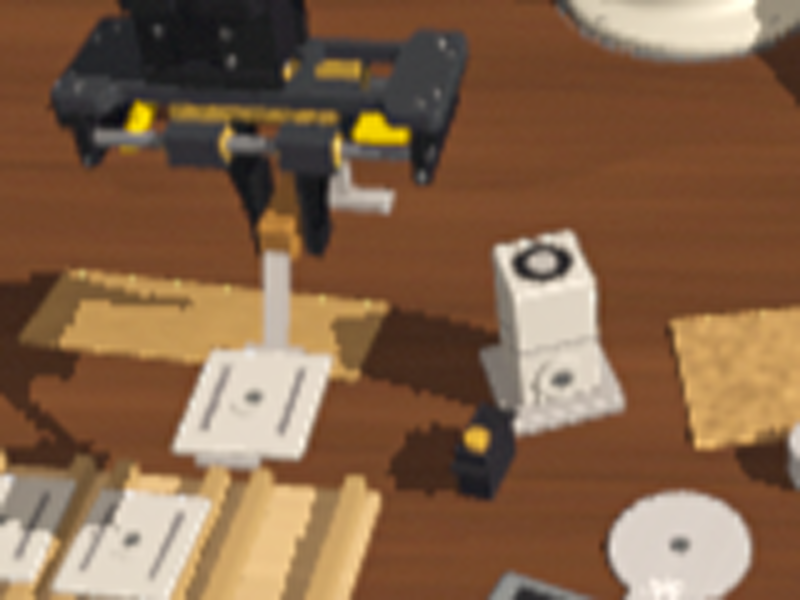

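```bash
python3 lane.py c 1 0 -1 .12 1,.2; python3 -m creep '[[0,0.006,0.02,0,0,0,0.0015],[0,0.015,0.06,0,0,0,0.003],[0,0.03,0.12,0,0,0,0.005],[0,0.048,0.2,0,0,0,0.007],[0,0.066,0.28,0,0,0,0.009]]';python3 lane.py c 1 0 -1 .12 1
```

```text
t 9.37 tcp [ 0.5211 -0.1886  0.1666] head 176.65 tilt [ 3.5 -1.7] j [ -3.  19. -16.   0. -55. -90.] F [ 0.9 -0.6 -1.2] M [ 0.06 -0.19 -0.01] g 0.2
dist 520.2615146594503 mm ang 8.552180506510018
1.0 [g,0.1935,1.7234,-0.0005,-0.0006,0.0011,-0.0475]
0.2 [g,0.0387,0.3447,-0.0001,-0.0001,0.0002,-0.0095]
target [0.4934 0.331 ] 0.1658 -174.8
time_s: 9.78
tcp_pos: [0.5049, -0.1027, 0.1654]
ee_rot: [[-0.996, 0.089, 0.001], [0.089, 0.996, -0.002], [-0.001, -0.001, -1.0]]
wrist_force: [0.7, 1.1, -2.3]
gripper_width: 0.203
t 9.78 tcp [ 0.5049 -0.1027  0.1654] head 174.92 tilt [ 1.2 -1.6] j [   7.   15.  -21.    0.  -53. -102.] F [ 0.7  1.1 -2.3] M [ 0.09 -0.14  0.03] g 0.203
dist 433.7965731397758 mm ang 10.280315733572744
1.0 [g,0.1661,1.4364,-0.0036,-0.0005,0.0004,-0.0571]
target [0.4934 0.331 ] 0.1658 -174.8
```

```bash
python3 -m creep '[[0,0.008,0.08,0,0,0,-0.003],[0,0.016,0.16,0,0,0,-0.007],[0,0.025,0.24,0,0,0,-0.011],[0,0.034,0.32,0,0,0,-0.015],[0,0.044,0.4,0,0,0,-0.02]]';python3 -m creep '[[0,0.01,0.08,0,0,0,-0.004],[0,0.02,0.16,0,0,0,-0.008],[0,0.03,0.24,0,0,0,-0.012],[0,0.04,0.32,0,0,0,-0.016],[0,0.05,0.4,0,0,0,-0.02]]';python3 lane.py c 1 0 -1 .12 1
```

```text
time_s: 10.2
tcp_pos: [0.5011, 0.0192, 0.1644]
ee_rot: [[-1.0, 0.025, -0.001], [0.025, 1.0, -0.002], [0.001, -0.002, -1.0]]
wrist_force: [1.2, 0.0, -1.8]
gripper_width: 0.199
time_s: 10.62
tcp_pos: [0.4877, 0.1405, 0.1633]
ee_rot: [[-0.999, -0.038, -0.003], [-0.038, 0.999, -0.003], [0.003, -0.003, -1.0]]
wrist_force: [0.1, 0.7, -2.7]
gripper_width: 0.204
t 10.62 tcp [0.4877 0.1405 0.1633] head -177.84 tilt [-2.8 -2.8] j [  34.   15.  -22.    0.  -53. -122.] F [ 0.1  0.7 -2.7] M [ 0.07 -0.21 -0.05] g 0.204
dist 190.51597968478663 mm ang 3.0469772338164125
1.0 [g,-0.0428,0.6335,-0.0102,-0.0008,-0.0010,-0.0169]
target [0.4934 0.331 ] 0.1658 -174.8
```

```bash
python3 -m creep '[[0,-0.005,0.08,0,0,0,-0.002],[0,-0.011,0.16,-0.004,0,0,-0.004],[0,-0.016,0.24,-0.006,0,0,-0.006],[0,-0.022,0.32,-0.006,0,0,-0.009],[0,-0.028,0.4,-0.006,0,0,-0.012]]';python3 lane.py c 1 0 -1 .12 1
```

```text
time_s: 11.03
tcp_pos: [0.4904, 0.2617, 0.1638]
ee_rot: [[-0.997, -0.076, -0.005], [-0.076, 0.997, -0.004], [0.005, -0.004, -1.0]]
wrist_force: [0.9, -0.5, -1.9]
gripper_width: 0.207
t 11.03 tcp [0.4904 0.2617 0.1638] head -175.66 tilt [-4.6 -4. ] j [  45.   19.  -15.   -0.  -56. -130.] F [ 0.9 -0.5 -1.9] M [ 0.04 -0.25  0.01] g 0.207
dist 69.38154085680321 mm ang 0.9268595286539866
1.0 [g,-0.0275,0.2295,-0.0075,-0.0011,-0.0016,-0.0048]
target [0.4934 0.331 ] 0.1658 -174.8
```

```bash
python3 -m creep '[[0,-0.008,0.07,-0.003,-0.001,-0.0016,-0.001],[0,-0.015,0.13,-0.005,-0.001,-0.0016,-0.002],[0,-0.02,0.18,-0.007,-0.001,-0.0016,-0.003],[0,-0.026,0.215,-0.0075,-0.001,-0.0016,-0.0045],[0,-0.0275,0.229,-0.0075,-0.001,-0.0016,-0.0048]]';python3 -m creep '[[0,0,0,0,0,0,0],[0,0,0,0,0,0,0]]';python3 lane.py c 1 0 -1 .045 1
cat > hv.py <<'E'
from ov import *
from go import state
import sys
p,R=state()
h=np.degrees(np.arctan2(R[1,0],R[0,0]))+180
a=np.radians(h)
tag=sys.argv[1];cr={"scene":list(map(int,sys.argv[2].split(",")))}
if len(sys.argv)>3: cr["top"]=list(map(int,sys.argv[3].split(",")))
for c in cr:
    im=r.capture(c)
    overlay(im,c,[("spatula",(p[0]-.020*np.cos(a),p[1]-.02*np.sin(a),h),p[2]-.0458),("drip_rack",(.6125,-.2732,-3.4),0),("cure_rack",(.593,.2627,5.2),0)],cr[c],f"pics/{tag}_{c}.png",5)
E
python3 hv.py p1 300,150,460,270
```

```text
time_s: 11.45
tcp_pos: [0.4932, 0.332, 0.1652]
ee_rot: [[-0.996, -0.092, -0.0], [-0.092, 0.996, -0.001], [0.0, -0.001, -1.0]]
wrist_force: [0.8, -0.7, -2.3]
gripper_width: 0.206
time_s: 11.62
tcp_pos: [0.4928, 0.3315, 0.1647]
ee_rot: [[-0.996, -0.092, -0.001], [-0.092, 0.996, -0.002], [0.002, -0.002, -1.0]]
wrist_force: [-0.1, -0.3, -2.3]
gripper_width: 0.21
t 11.62 tcp [0.4928 0.3315 0.1647] head -174.74 tilt [-1.4 -1.8] j [  50.   23.  -10.    0.  -57. -134.] F [-0.1 -0.3 -2.3] M [ 0.05 -0.12  0.03] g 0.21
dist 73.93214378632197 mm ang 0.14344668986621223
1.0 [g,-0.0022,-0.0015,0.2464,-0.0005,-0.0005,0.0003]
target [0.4934 0.331 ] 0.09079999999999999 -174.8
t 11.62 tcp [0.4928 0.3315 0.1647] head -174.74 tilt [-1.4 -1.8] j [  50.   23.  -10.    0.  -57. -134.] F [-0.1 -0.3 -2.3] M [ 0.05 -0.12  0.03] g 0.21
```

View pics/p1_scene.png

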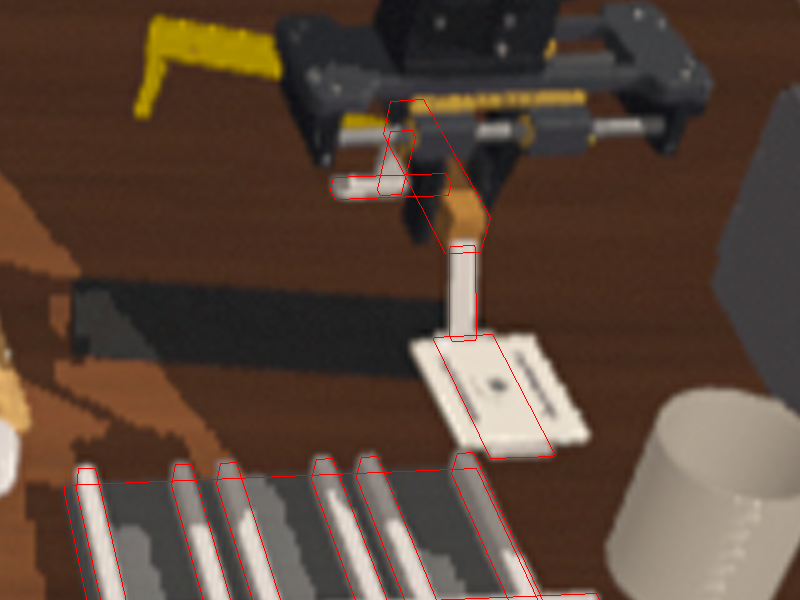

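```bash
python3 -m creep '[[0,-0.001,-0.0015,0.04,0,0,0],[0,-0.0022,-0.0015,0.1,0,0,0],[0,-0.0022,-0.0015,0.17,0,0,0],[0,-0.0022,-0.0015,0.23,0,0,0],[0,-0.0022,-0.0015,0.265,0,0,0]]';python3 -m creep '[[0,0,0,0,0,0,0]]';python3 lane.py c 1 0 -1 .0135 1; python3 hv.py p2 300,170,460,290
```

```text
time_s: 12.08
tcp_pos: [0.4927, 0.3288, 0.0834]
ee_rot: [[-0.996, -0.09, -0.004], [-0.09, 0.996, -0.004], [0.004, -0.004, -1.0]]
wrist_force: [-0.3, 0.6, -1.8]
gripper_width: 0.205
time_s: 12.17
tcp_pos: [0.4918, 0.3271, 0.0814]
ee_rot: [[-0.996, -0.088, -0.007], [-0.088, 0.996, -0.007], [0.008, -0.007, -1.0]]
wrist_force: [-0.2, -0.1, -2.2]
gripper_width: 0.204
t 12.17 tcp [0.4918 0.3271 0.0814] head -174.93 tilt [-7.1 -7.3] j [  49.   28.  -15.   -0.  -47. -134.] F [-0.2 -0.1 -2.2] M [ 0.03 -0.11 -0.03] g 0.204
dist 22.44946433890219 mm ang 0.5980445587557487
1.0 [g,-0.0070,0.0129,0.0734,-0.0021,-0.0025,-0.0007]
target [0.4934 0.331 ] 0.0593 -174.8
t 12.17 tcp [0.4918 0.3271 0.0814] head -174.93 tilt [-7.1 -7.3] j [  49.   28.  -15.   -0.  -47. -134.] F [-0.2 -0.1 -2.2] M [ 0.03 -0.11 -0.03] g 0.204
```

View pics/p2_scene.png

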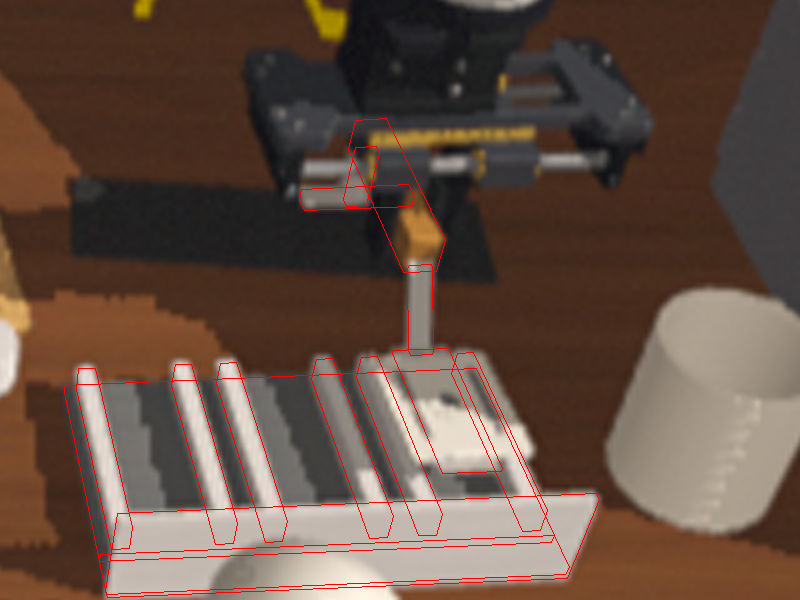

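```bash
python3 -m creep '[[0,-0.007,0.0129,0.01,-0.0021,-0.0025,0],[0,-0.007,0.0129,0.02,-0.0021,-0.0025,0],[0,-0.007,0.0129,0.02,-0.0021,-0.0025,0]]';python3 lane.py c 1 0 -1 .0135 1
```

```text
time_s: 12.47
tcp_pos: [0.494, 0.3315, 0.0766]
ee_rot: [[-0.996, -0.088, 0.001], [-0.088, 0.996, 0.001], [-0.002, 0.001, -1.0]]
wrist_force: [-1.2, -0.1, -1.8]
gripper_width: 0.204
t 12.47 tcp [0.494  0.3315 0.0766] head -174.93 tilt [1.4 1.2] j [  49.   28.  -15.    0.  -46. -134.] F [-1.2 -0.1 -1.8] M [-0.01 -0.06 -0.02] g 0.204
dist 17.33271971643338 mm ang 0.17034441850115448
1.0 [g,0.0021,-0.0016,0.0577,0.0004,0.0005,-0.0007]
target [0.4934 0.331 ] 0.0593 -174.8
```

```bash
python3 -m creep '[[0,0.001,-0.001,0.012,0,0,0],[0,0.002,-0.0016,0.024,0,0,0],[0,0.002,-0.0016,0.036,0,0,0],[0,0.002,-0.0016,0.048,0,0,0],[0,0.002,-0.0016,0.057,0,0,0]]';python3 lane.py c 1 0 -1 .0135 1;python3 hv.py p3 300,190,460,310
```

```text
time_s: 12.88
tcp_pos: [0.4934, 0.3309, 0.059]
ee_rot: [[-0.996, -0.088, 0.001], [-0.088, 0.996, 0.001], [-0.001, 0.001, -1.0]]
wrist_force: [0.2, 0.2, -2.3]
gripper_width: 0.201
t 12.88 tcp [0.4934 0.3309 0.059 ] head -174.92 tilt [1.3 1. ] j [  49.   30.  -16.    0.  -44. -134.] F [ 0.2  0.2 -2.3] M [ 0.05 -0.09  0.01] g 0.201
dist 0.2664288830865154 mm ang 0.15506129875048638
1.0 [g,-0.0002,0.0001,-0.0009,0.0003,0.0004,-0.0007]
target [0.4934 0.331 ] 0.0593 -174.8
t 12.88 tcp [0.4934 0.3309 0.059 ] head -174.92 tilt [1.3 1. ] j [  49.   30.  -16.    0.  -44. -134.] F [ 0.2  0.2 -2.3] M [ 0.05 -0.09  0.01] g 0.201
```

View pics/p3_scene.png

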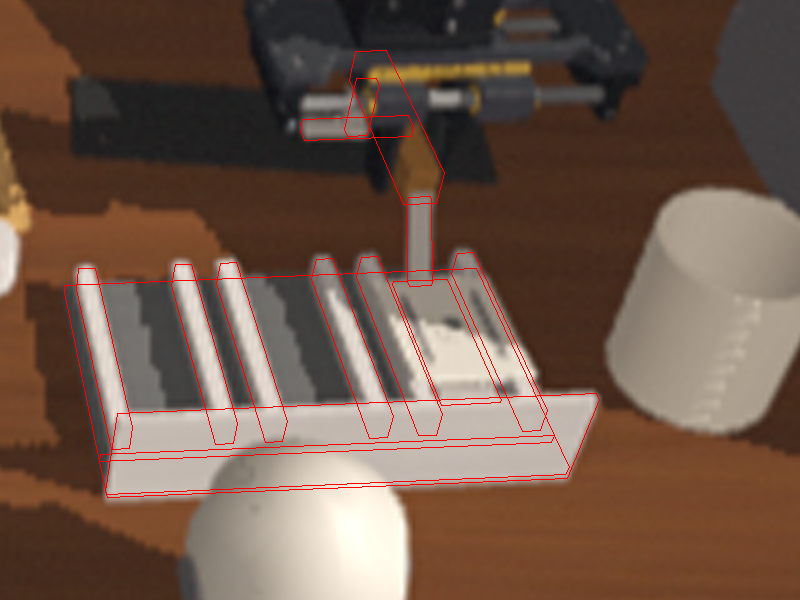

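```bash
python3 -m creep '[[0,0.03,0,0,0,0,0],[0,0.08,0,0,0,0,0],[0,0.14,0,0,0,0,0],[0,0.2,0,0,0,0,0],[0,0.25,0,0,0,0,0]]';python3 lane.py c 1 -110 -1 .0135 1
```

```text
time_s: 13.35
tcp_pos: [0.4168, 0.3235, 0.0585]
ee_rot: [[-0.996, -0.088, 0.0], [-0.088, 0.996, 0.0], [-0.0, 0.0, -1.0]]
wrist_force: [-0.2, 0.1, -1.8]
gripper_width: 0.203
t 13.35 tcp [0.4168 0.3235 0.0585] head -174.94 tilt [0. 0.] j [  55.   25.  -26.   -0.  -39. -140.] F [-0.2  0.1 -1.8] M [ 0.02 -0.15  0.07] g 0.203
dist 33.05039436967096 mm ang 0.13720068572321495
1.0 [g,0.1101,0.0012,-0.0026,0.0000,0.0000,-0.0008]
target [0.3839 0.321 ] 0.0593 -174.8
```

```bash
python3 -m creep '[[0,0.05,0,0,0,0,0],[0,0.1,0.001,-0.02,0,0,0],[0,0.13,0.001,-0.12,0,0,0],[0,0.13,0.001,-0.25,0,0,0],[0,0.13,0.001,-0.36,0,0,0]]';python3 hv.py p4 300,130,460,270 120,60,260,160; python3 look.py b panel1 | head -8; python3 - <<'E'
from fit import *
ims,out=pickle.load(open("look_b.pkl","rb"))
for c in("scene","top"):
    for q in out[c,"panel1"]:
        m=q["pixels"];ys,xs=np.nonzero(m)
        if len(xs)<100: continue
        print(c,round(q["score"],2),ray(c,(xs.mean(),ys.mean()),.024).round(4))
E
```

```text
time_s: 13.77
tcp_pos: [0.3768, 0.32, 0.1683]
ee_rot: [[-0.996, -0.09, 0.0], [-0.09, 0.996, -0.0], [-0.0, -0.0, -1.0]]
wrist_force: [0.9, 0.8, -0.9]
gripper_width: 0.202
t 13.77 tcp [0.3768 0.32   0.1683] head -174.85 tilt [ 0.1 -0.4] j [  59.   13.  -23.    0.  -53. -144.] F [ 0.9  0.8 -0.9] M [ 0.25 -0.29  0.02] g 0.202
scene panel1 0.9 n 454 cent 156.3 258.5 rect [142.6 250.1 171.7 271. ]
scene panel1 0.71 n 489 cent 390.3 255.4 rect [376.9 245.  406.5 265.2]
scene panel1 0.68 n 485 cent 129.5 254.8 rect [114.1 245.2 144.2 267.7]
top panel1 0.82 n 405 cent 141.9 127.5 rect [131.6 115.1 153.4 141. ]
top panel1 0.8 n 475 cent 342.5 122.9 rect [331.2 112.3 357.  134.3]
top panel1 0.7 n 440 cent 367.5 127.4 rect [357.4 116.1 378.4 142. ]
14.0667
scene 0.9 [ 0.6199 -0.274   0.024 ]
scene 0.71 [0.5872 0.3414 0.024 ]
scene 0.68 [ 0.6095 -0.3504  0.024 ]
top 0.82 [0.5902 0.3435 0.024 ]
top 0.8 [ 0.6232 -0.2722  0.024 ]
top 0.7 [ 0.611  -0.3493  0.024 ]
top 0.45 [0.4166 0.3612 0.024 ]
```

View pics/p4_scene.png

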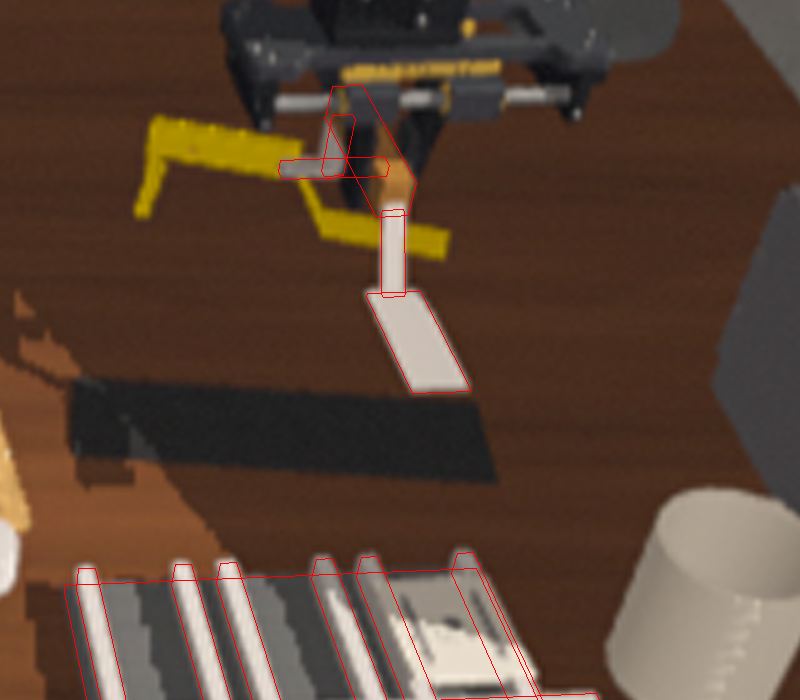

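View pics/p4_top.png

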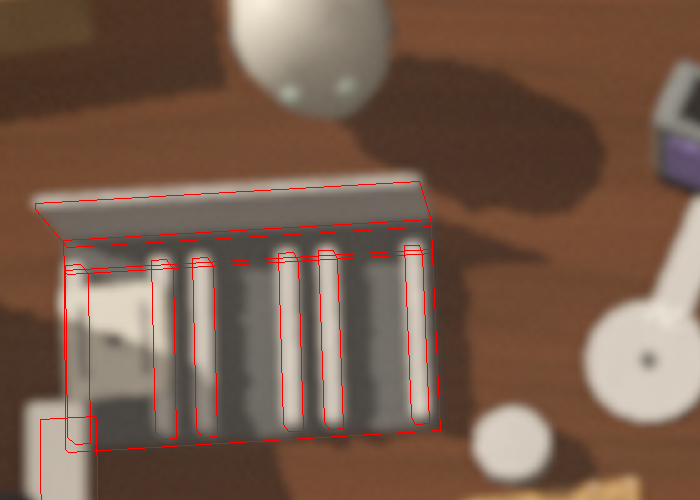

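```bash
python3 lane.py d 0 -102 1 .12 1; python3 -m creep '[[0,0,-0.08,0,0,0,0],[0,0,-0.21,0,0,0,0],[0,0,-0.34,0,0,0,0.005],[0,0,-0.47,0,0,0,0.01],[0,0,-0.6,0,0,0,0.015]]';python3 lane.py d 0 -102 1 .12 1
```

```text
t 14.07 tcp [0.3769 0.3194 0.1652] head -174.96 tilt [-2.  -2.1] j [  59.   14.  -24.   -0.  -53. -144.] F [ 0.5 -0.7 -2.2] M [ 0.04 -0.14  0.04] g 0.203
dist 581.4383133381854 mm ang 8.44013610606234
1.0 [g,0.0338,-1.9378,0.0018,-0.0006,-0.0006,0.0469]
target [ 0.4179 -0.2606] 0.1658 -183.4
time_s: 14.48
tcp_pos: [0.3915, 0.1377, 0.1639]
ee_rot: [[-0.999, -0.041, -0.005], [-0.041, 0.999, -0.005], [0.005, -0.005, -1.0]]
wrist_force: [1.3, -0.4, -0.8]
gripper_width: 0.2
t 14.48 tcp [0.3915 0.1377 0.1639] head -177.66 tilt [-5.2 -4.7] j [  42.    6.  -34.    0.  -51. -130.] F [ 1.3 -0.4 -0.8] M [-0.01 -0.32  0.02] g 0.2
dist 399.2289252836791 mm ang 5.753041374888266
1.0 [g,-0.0337,-1.3303,-0.0007,-0.0015,-0.0016,0.0319]
target [ 0.4179 -0.2606] 0.1658 -183.4
```

```bash
python3 -m creep '[[0,0,-0.13,0,0,-0.001,0.003],[0,0,-0.26,0,0,-0.001,0.006],[0,0,-0.39,0,0,-0.001,0.009],[0,0,-0.52,0,0,-0.001,0.012],[0,0,-0.65,0,0,-0.001,0.016]]';python3 lane.py d 0 -102 1 .12 1
```

```text
time_s: 14.9
tcp_pos: [0.3979, -0.0592, 0.1633]
ee_rot: [[-1.0, 0.01, -0.005], [0.01, 1.0, -0.005], [0.005, -0.005, -1.0]]
wrist_force: [1.5, 0.2, -1.7]
gripper_width: 0.199
t 14.9 tcp [ 0.3979 -0.0592  0.1633] head 179.44 tilt [-5.4 -5.3] j [  15.    5.  -35.    0.  -50. -106.] F [ 1.5  0.2 -1.7] M [ 0.13 -0.38 -0.02] g 0.199
dist 202.46566973819984 mm ang 2.876173340517892
1.0 [g,-0.0730,-0.6709,-0.0050,-0.0018,-0.0017,0.0158]
target [ 0.4179 -0.2606] 0.1658 -183.4
```

```bash
python3 -m creep '[[0,-0.015,-0.13,0,0,-0.0017,0.003],[0,-0.03,-0.26,0,0,-0.0017,0.006],[0,-0.045,-0.39,0,-0.001,-0.0017,0.009],[0,-0.06,-0.52,0,-0.0018,-0.0017,0.012],[0,-0.07,-0.64,-0.003,-0.0018,-0.0017,0.0158]]';python3 -m creep '[[0,-0.003,-0.03,0,0,0,0],[0,-0.003,-0.03,0,0,0,0]]';python3 lane.py d 0 -102 1 .03 1
```

```text
time_s: 15.32
tcp_pos: [0.4159, -0.2534, 0.1632]
ee_rot: [[-0.998, 0.061, -0.004], [0.061, 0.998, 0.001], [0.004, 0.001, -1.0]]
wrist_force: [1.2, 0.4, -1.5]
gripper_width: 0.205
time_s: 15.48
tcp_pos: [0.4149, -0.2646, 0.1606]
ee_rot: [[-0.998, 0.066, -0.009], [0.066, 0.998, 0.003], [0.009, 0.002, -1.0]]
wrist_force: [0.1, 0.1, -1.7]
gripper_width: 0.201
t 15.48 tcp [ 0.4149 -0.2646  0.1606] head 176.22 tilt [-8.5  2.6] j [-14.  14. -24.  -0. -53. -80.] F [ 0.1  0.1 -1.7] M [ 0.05 -0.1  -0.04] g 0.201
dist 84.97914000891308 mm ang 0.6341273309870687
1.0 [g,-0.0116,0.0132,0.2827,0.0006,-0.0028,-0.0021]
target [ 0.4179 -0.2606] 0.0758 -183.4
```

```bash
python3 -m creep '[[0,-0.0116,0.0132,0.07,0.0006,-0.0028,-0.0021],[0,-0.0116,0.0132,0.14,0.0006,-0.0028,-0.0021],[0,-0.0116,0.0132,0.21,0.0006,-0.0028,-0.0021],[0,-0.0116,0.0132,0.28,0.0006,-0.0028,-0.0021],[0,-0.0116,0.0132,0.28,0.0006,-0.0028,-0.0021]]';python3 lane.py d 0 -102 1 .0125 1
```

```text
time_s: 15.9
tcp_pos: [0.4139, -0.2584, 0.072]
ee_rot: [[-0.998, 0.06, -0.011], [0.06, 0.998, 0.004], [0.011, 0.003, -1.0]]
wrist_force: [-0.5, 0.7, -1.5]
gripper_width: 0.203
t 15.9 tcp [ 0.4139 -0.2584  0.072 ] head 176.59 tilt [-11.   4.] j [-13.  21. -30.  -0. -40. -80.] F [-0.5  0.7 -1.5] M [ 0.08  0.08 -0.01] g 0.203
dist 14.466606512894426 mm ang 0.6681928332836765
1.0 [g,-0.0144,-0.0068,0.0455,0.0011,-0.0036,-0.0001]
target [ 0.4179 -0.2606] 0.058300000000000005 -183.4
```

```bash
python3 -m creep '[[0,-0.0144,-0.0068,0.02,0.0011,-0.0036,0],[0,-0.0144,-0.0068,0.04,0.0011,-0.0036,0],[0,-0.0144,-0.0068,0.0455,0.0011,-0.0036,0],[0,-0.0144,-0.0068,0.0455,0.0011,-0.0036,0]]';python3 lane.py d 0 8 1 .0125 1;python3 hv.py q1 110,170,250,290
```

```text
time_s: 16.23
tcp_pos: [0.4177, -0.2602, 0.0583]
ee_rot: [[-0.998, 0.059, -0.001], [0.059, 0.998, 0.0], [0.001, 0.0, -1.0]]
wrist_force: [-0.6, 0.5, -0.9]
gripper_width: 0.205
t 16.23 tcp [ 0.4177 -0.2602  0.0583] head 176.62 tilt [-0.7  0.1] j [-13.  22. -31.   0. -37. -80.] F [-0.6  0.5 -0.9] M [-0.01 -0.15  0.01] g 0.205
dist 110.22156807583757 mm ang 0.04685326004563444
1.0 [g,-0.3674,-0.0015,-0.0001,0.0000,-0.0002,0.0001]
target [ 0.5277 -0.2672] 0.058300000000000005 -183.4
t 16.23 tcp [ 0.4177 -0.2602  0.0583] head 176.62 tilt [-0.7  0.1] j [-13.  22. -31.   0. -37. -80.] F [-0.6  0.5 -0.9] M [-0.01 -0.15  0.01] g 0.205
```

View pics/q1_scene.png

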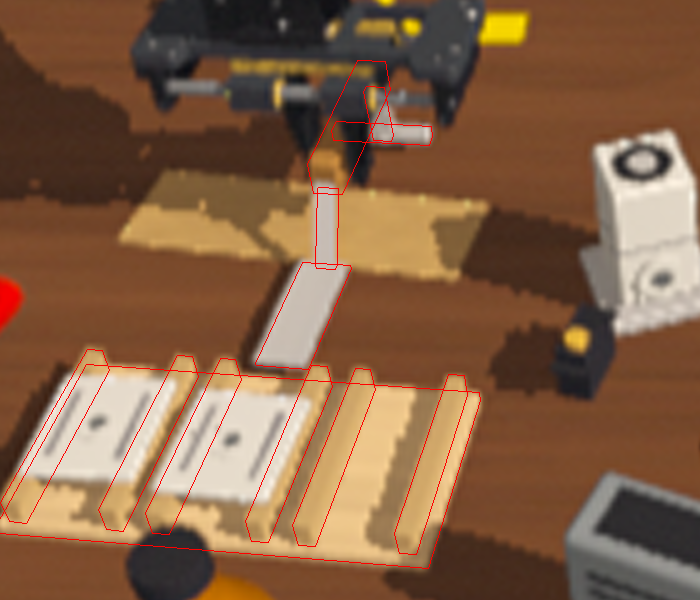

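```bash
python3 -m creep '[[0,-0.02,0,0,0,0,0],[0,-0.06,0,0,0,0,0],[0,-0.11,0,0,0,0,0],[0,-0.16,0,0,0,0,0],[0,-0.2,-0.001,0,0,0,0]]';python3 lane.py d 0 8 1 .0125 1
```

```text
time_s: 16.7
tcp_pos: [0.48, -0.2645, 0.0598]
ee_rot: [[-0.998, 0.058, 0.003], [0.058, 0.998, -0.001], [-0.003, -0.001, -1.0]]
wrist_force: [-0.2, 0.5, -2.1]
gripper_width: 0.204
t 16.7 tcp [ 0.48   -0.2645  0.0598] head 176.65 tilt [ 2.8 -1.1] j [-12.  26. -23.   0. -41. -81.] F [-0.2  0.5 -2.1] M [ 0.04 -0.19  0.04] g 0.204
dist 47.76437441247642 mm ang 0.1818036439501797
1.0 [g,-0.1591,0.0004,0.0054,-0.0003,0.0009,0.0003]
target [ 0.5277 -0.2672] 0.058300000000000005 -183.4
```

```bash
python3 -m creep '[[0,-0.04,0,0.005,0,0.0009,0],[0,-0.08,0,0.005,0,0.0009,0],[0,-0.12,0,0.005,0,0.0009,0],[0,-0.15,0,0.005,0,0.0009,0],[0,-0.157,0,0.005,0,0.0009,0]]';python3 lane.py d 0 8 1 .0125 1
```

```text
time_s: 17.12
tcp_pos: [0.5292, -0.2675, 0.059]
ee_rot: [[-0.998, 0.058, 0.002], [0.058, 0.998, -0.002], [-0.003, -0.002, -1.0]]
wrist_force: [0.2, 0.1, -0.9]
gripper_width: 0.205
t 17.12 tcp [ 0.5292 -0.2675  0.059 ] head 176.69 tilt [ 2.5 -1.8] j [-11.  29. -17.   0. -44. -82.] F [ 0.2  0.1 -0.9] M [-0.04 -0.16 -0.05] g 0.205
dist 1.7210672505882494 mm ang 0.19449369023818933
1.0 [g,0.0052,0.0009,0.0024,-0.0005,0.0008,0.0005]
target [ 0.5277 -0.2672] 0.058300000000000005 -183.4
```

```bash
python3 -m creep '[[0,0.003,0,-0.01,0,0,0],[0,0.003,0,-0.03,0,0,0],[0,0.003,0,-0.06,0,0,0],[0,0.003,0,-0.1,0,0,0],[0,0.003,0,-0.15,0,0,0]]';python3 -m creep '[[0,0,0,-0.05,0,0,0],[0,0,0,-0.1,0,0,0],[0,0,0,-0.15,0,0,0],[0,0,0,-0.19,0,0,0],[0,0,0,-0.2,0,0,0]]';python3 lane.py c 0 0 0 .12 1;python3 hv.py q2 110,150,250,290
```

```text
time_s: 17.53
tcp_pos: [0.5271, -0.2672, 0.1046]
ee_rot: [[-0.998, 0.058, 0.001], [0.058, 0.998, -0.001], [-0.001, -0.001, -1.0]]
wrist_force: [-0.1, -0.3, -2.1]
gripper_width: 0.202
time_s: 17.95
tcp_pos: [0.5277, -0.2676, 0.1682]
ee_rot: [[-0.998, 0.058, 0.006], [0.058, 0.998, -0.003], [-0.006, -0.003, -1.0]]
wrist_force: [1.5, -0.4, -1.2]
gripper_width: 0.205
t 17.95 tcp [ 0.5277 -0.2676  0.1682] head 176.68 tilt [ 5.8 -2.9] j [-11.  22. -11.   0. -57. -82.] F [ 1.5 -0.4 -1.2] M [ 0.05 -0.19  0.05] g 0.205
dist 522.593128941275 mm ang 8.5295624224735
1.0 [g,0.1916,1.7314,0.0023,-0.0010,0.0018,-0.0473]
target [0.5004 0.2543] 0.1658 -174.8
t 17.95 tcp [ 0.5277 -0.2676  0.1682] head 176.68 tilt [ 5.8 -2.9] j [-11.  22. -11.   0. -57. -82.] F [ 1.5 -0.4 -1.2] M [ 0.05 -0.19  0.05] g 0.205
```

View pics/q2_scene.png

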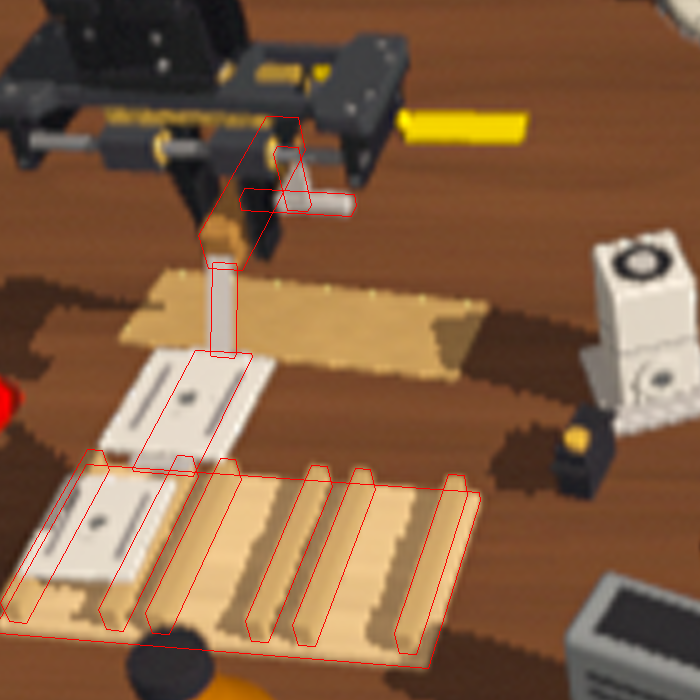

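```bash
python3 -m creep '[[0,0.002,0.02,0,0,0,-0.0005],[0,0.007,0.06,0,0,0,-0.002],[0,0.013,0.12,0,0,0,-0.004],[0,0.022,0.2,0,0,0,-0.006],[0,0.031,0.28,0,0,0,-0.008]]';python3 -m creep '[[0,0.009,0.09,0,0,0,-0.002],[0,0.018,0.18,0,0,0,-0.005],[0,0.027,0.27,0,0,0,-0.007],[0,0.036,0.36,0,0,0,-0.01],[0,0.045,0.45,0,0,0,-0.012]]';python3 lane.py c 0 0 0 .12 1
```

```text
time_s: 18.42
tcp_pos: [0.5219, -0.1815, 0.1661]
ee_rot: [[-0.999, 0.033, 0.003], [0.033, 0.999, -0.002], [-0.003, -0.002, -1.0]]
wrist_force: [0.1, 0.4, -1.8]
gripper_width: 0.201
time_s: 18.83
tcp_pos: [0.5115, -0.0442, 0.165]
ee_rot: [[-1.0, -0.005, 0.001], [-0.005, 1.0, -0.002], [-0.001, -0.002, -1.0]]
wrist_force: [0.2, 0.4, -2.5]
gripper_width: 0.205
t 18.83 tcp [ 0.5115 -0.0442  0.165 ] head -179.7 tilt [ 0.7 -2. ] j [  13.   15.  -21.    0.  -53. -103.] F [ 0.2  0.4 -2.5] M [ 0.06 -0.15 -0.01] g 0.205
dist 298.6473013366158 mm ang 4.902433779349069
1.0 [g,0.0320,0.9950,-0.0048,-0.0006,0.0002,-0.0272]
target [0.5004 0.2543] 0.1658 -174.8
```

```bash
python3 -m creep '[[0,0.003,0.09,0,0,0,-0.0025],[0,0.006,0.18,0,0,0,-0.005],[0,0.009,0.27,-0.002,0,0,-0.0075],[0,0.012,0.36,-0.004,0,0,-0.01],[0,0.014,0.45,-0.004,0,0,-0.0125]]';python3 -m creep '[[0,0.003,0.09,0,0,0,-0.002],[0,0.006,0.18,0,0,0,-0.005],[0,0.007,0.26,-0.002,0,0,-0.007],[0,0.01,0.33,-0.004,0,0,-0.01],[0,0.01,0.4,-0.004,0,0,-0.012]]';python3 lane.py c 0 0 0 .12 1
```

```text
time_s: 19.25
tcp_pos: [0.5051, 0.0926, 0.1652]
ee_rot: [[-0.999, -0.046, -0.001], [-0.046, 0.999, -0.003], [0.001, -0.002, -1.0]]
wrist_force: [0.2, 0.3, -1.3]
gripper_width: 0.204
time_s: 19.67
tcp_pos: [0.4949, 0.2139, 0.1653]
ee_rot: [[-0.996, -0.085, -0.003], [-0.085, 0.996, -0.003], [0.003, -0.003, -1.0]]
wrist_force: [0.2, -0.6, -2.3]
gripper_width: 0.198
t 19.67 tcp [0.4949 0.2139 0.1653] head -175.12 tilt [-2.8 -3.5] j [  41.   18.  -18.    0.  -55. -126.] F [ 0.2 -0.6 -2.3] M [ 0.02 -0.16 -0.01] g 0.198
dist 40.78747872078215 mm ang 0.41014334715140405
1.0 [g,-0.0296,0.1327,-0.0023,-0.0010,-0.0010,-0.0018]
target [0.5004 0.2543] 0.1658 -174.8
```

```bash
python3 -m creep '[[0,-0.01,0.05,0,0,0,-0.001],[0,-0.02,0.09,0,0,0,-0.001],[0,-0.028,0.12,-0.002,-0.001,-0.001,-0.0018],[0,-0.0296,0.1325,-0.002,-0.001,-0.001,-0.0018],[0,-0.0296,0.1325,-0.002,-0.001,-0.001,-0.0018]]';python3 lane.py c 0 0 0 .035 1;python3 hv.py q3 300,150,460,270
```

```text
time_s: 20.08
tcp_pos: [0.5004, 0.2545, 0.1654]
ee_rot: [[-0.996, -0.091, -0.0], [-0.091, 0.996, -0.0], [0.0, -0.0, -1.0]]
wrist_force: [0.7, -0.3, -2.1]
gripper_width: 0.2
t 20.08 tcp [0.5004 0.2545 0.1654] head -174.78 tilt [-0.3 -0.3] j [  43.   20.  -15.    0.  -56. -128.] F [ 0.7 -0.3 -2.1] M [ 0.04 -0.13 -0.03] g 0.2
dist 84.62352360729625 mm ang 0.030379516715341722
1.0 [g,0.0002,-0.0008,0.2821,-0.0001,-0.0001,0.0001]
target [0.5004 0.2543] 0.08080000000000001 -174.8
t 20.08 tcp [0.5004 0.2545 0.1654] head -174.78 tilt [-0.3 -0.3] j [  43.   20.  -15.    0.  -56. -128.] F [ 0.7 -0.3 -2.1] M [ 0.04 -0.13 -0.03] g 0.2
```

View pics/q3_scene.png

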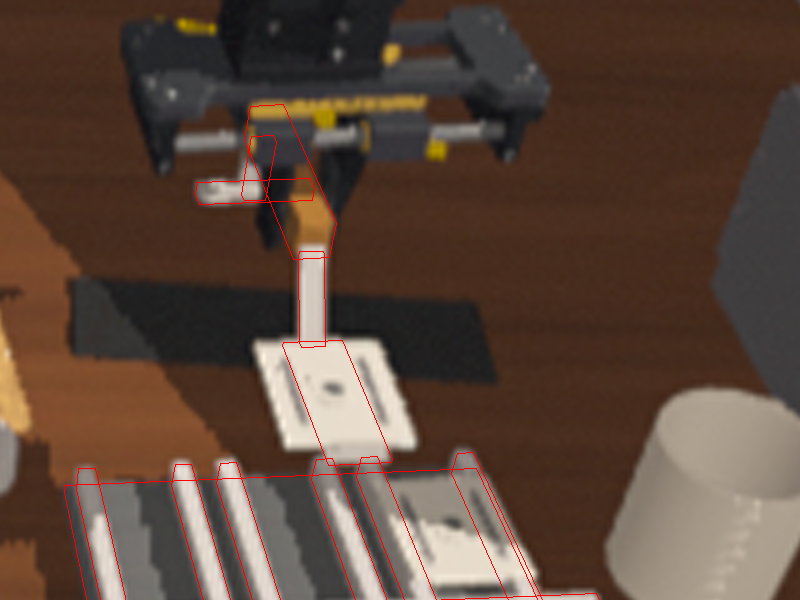

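```bash
python3 -m creep '[[0,-0.003,0,0.04,0,0,0],[0,-0.008,0,0.1,0,0,0],[0,-0.0133,0,0.17,0,0,0],[0,-0.0133,0,0.23,0,0,0],[0,-0.0133,0,0.27,0,0,0]]';python3 lane.py c 0 4.5 0 .028 1
```

```text
time_s: 20.55
tcp_pos: [0.5035, 0.2523, 0.0827]
ee_rot: [[-0.996, -0.088, -0.003], [-0.088, 0.996, -0.002], [0.003, -0.002, -1.0]]
wrist_force: [-0.7, -0.1, -1.9]
gripper_width: 0.203
t 20.55 tcp [0.5035 0.2523 0.0827] head -174.94 tilt [-3.1 -2.4] j [  43.   25.  -20.   -0.  -45. -128.] F [-0.7 -0.1 -1.9] M [ 0.01 -0.1  -0.06] g 0.203
dist 9.275018918026316 mm ang 0.26425044602908504
1.0 [g,-0.0054,0.0074,0.0295,-0.0007,-0.0011,-0.0008]
target [0.5049 0.2547] 0.0738 -174.8
```

```bash
python3 -m creep '[[0,-0.0054,0.0074,0.01,-0.0007,-0.0011,-0.0008],[0,-0.0054,0.0074,0.0165,-0.0007,-0.0011,-0.0008],[0,-0.0054,0.0074,0.0165,-0.0007,-0.0011,-0.0008]]';python3 lane.py c 0 4.5 0 .0135 1;python3 hv.py q4 300,170,460,290
```

```text
time_s: 20.8
tcp_pos: [0.5052, 0.2542, 0.0779]
ee_rot: [[-0.996, -0.09, 0.0], [-0.09, 0.996, -0.0], [-0.0, -0.0, -1.0]]
wrist_force: [0.4, -0.3, -1.5]
gripper_width: 0.201
t 20.8 tcp [0.5052 0.2542 0.0779] head -174.83 tilt [ 0.2 -0.1] j [  43.   26.  -20.    0.  -44. -128.] F [ 0.4 -0.3 -1.5] M [ 0.08 -0.12  0.05] g 0.201
dist 18.58903815007609 mm ang 0.030919886887436573
1.0 [g,0.0009,0.0016,0.0619,-0.0000,0.0001,-0.0002]
target [0.5049 0.2547] 0.0593 -174.8
t 20.8 tcp [0.5052 0.2542 0.0779] head -174.83 tilt [ 0.2 -0.1] j [  43.   26.  -20.    0.  -44. -128.] F [ 0.4 -0.3 -1.5] M [ 0.08 -0.12  0.05] g 0.201
```

View pics/q4_scene.png

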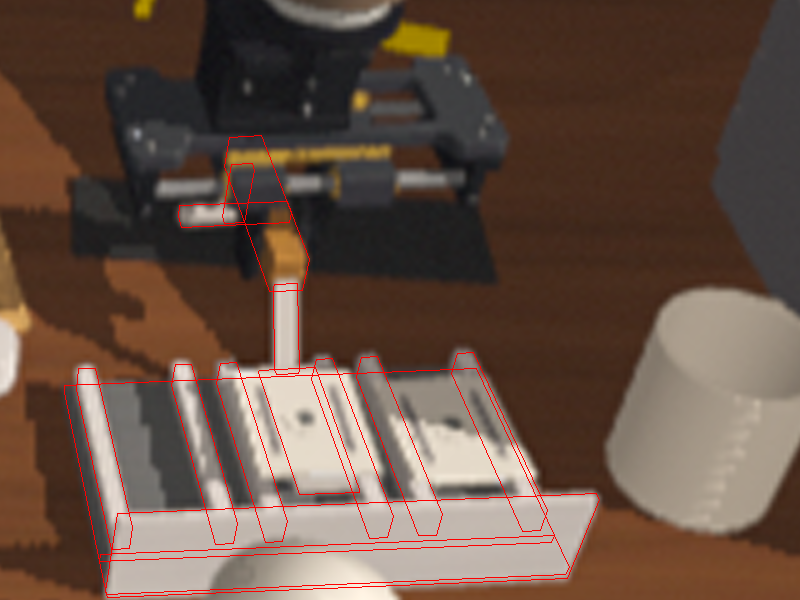

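Aligned between the strips. Lower and withdraw.

```bash
python3 -m creep '[[0,0.001,0.0016,0.013,0,0,0],[0,0.001,0.0016,0.026,0,0,0],[0,0.001,0.0016,0.039,0,0,0],[0,0.001,0.0016,0.052,0,0,0],[0,0.001,0.0016,0.062,0,0,0]]';python3 lane.py c 0 4.5 0 .0135 1; python3 -m creep '[[0,0.03,0,0,0,0,0],[0,0.08,0,0,0,0,0],[0,0.14,0,0,0,0,0],[0,0.2,0,0,0,0,0],[0,0.26,0,0,0,0,0]]'; python3 lane.py c 0 -110 0 .0135 1
```

```text
time_s: 21.27
tcp_pos: [0.505, 0.2551, 0.0595]
ee_rot: [[-0.996, -0.091, 0.001], [-0.091, 0.996, 0.001], [-0.001, 0.001, -1.0]]
wrist_force: [0.2, 0.7, -1.3]
gripper_width: 0.199
t 21.27 tcp [0.505  0.2551 0.0595] head -174.81 tilt [1.1 0.6] j [  43.   27.  -21.    0.  -42. -128.] F [ 0.2  0.7 -1.3] M [ 0.04 -0.15 -0.03] g 0.199
dist 0.4334487949134877 mm ang 0.07025175310139524
1.0 [g,0.0006,-0.0012,0.0005,0.0002,0.0004,-0.0000]
target [0.5049 0.2547] 0.0593 -174.8
time_s: 21.68
tcp_pos: [0.4261, 0.2477, 0.0594]
ee_rot: [[-0.996, -0.09, 0.001], [-0.09, 0.996, 0.001], [-0.001, 0.0, -1.0]]
wrist_force: [-0.3, -0.1, -1.1]
gripper_width: 0.205
t 21.68 tcp [0.4261 0.2477 0.0594] head -174.82 tilt [1.  0.6] j [  49.   22.  -31.    0.  -37. -134.] F [-0.3 -0.1 -1.1] M [ 0.08 -0.13 -0.02] g 0.205
dist 35.40867794768899 mm ang 0.06723127773774051
1.0 [g,0.1180,-0.0005,0.0001,0.0002,0.0003,-0.0001]
target [0.3908 0.2443] 0.0593 -174.8
```

```bash
python3 -m creep '[[0,0.05,0,0,0,0,0],[0,0.1,0,-0.02,0,0,0],[0,0.13,0,-0.12,0,0,0],[0,0.13,0,-0.25,0,0,0],[0,0.13,0,-0.36,0,0,0]]'; python3 look.py b panel1 >/dev/null; cat > pan.py <<'E'
from fit import *
ims,out=pickle.load(open("look_b.pkl","rb"))
for c,sh in(("scene",(-.0017,-.0014)),("top",(.002,.0017))):
    for q in out[c,"panel1"]:
        m=q["pixels"];ys,xs=np.nonzero(m)
        if len(xs)<100: continue
        p=ray(c,(xs.mean(),ys.mean()),.024)
        rows=[]
        for k,(x,y,a) in dict(d=(.6125,-.2732,-3.4),c=(.593,.2627,5.2)).items():
            t=np.radians(a);d=p[:2]-np.array([x,y])-np.array(sh)
            al=d@[np.cos(t),np.sin(t)]*1000;ac=d@[-np.sin(t),np.cos(t)]*1000
            if abs(al)<40 and abs(ac)<110: rows.append((k,round(ac/78),"along",round(al,1),"across",round(ac-78*round(ac/78),1)))
        print(c,round(q["score"],2),p.round(4),*rows)
E
python3 pan.py;python3 hv.py q5 300,150,460,270
```

```text
time_s: 22.1
tcp_pos: [0.386, 0.2436, 0.169]
ee_rot: [[-0.996, -0.092, 0.001], [-0.092, 0.996, 0.0], [-0.001, -0.0, -1.0]]
wrist_force: [1.0, 1.3, -1.7]
gripper_width: 0.207
scene 0.82 [0.5952 0.2614 0.024 ] ('c', 0, 'along', np.float64(3.9), 'across', np.float64(-0.3))
scene 0.62 [ 0.6105 -0.3501  0.024 ] ('d', -1, 'along', np.float64(4.2), 'across', np.float64(2.6))
scene 0.59 [0.5894 0.3402 0.024 ] ('c', 1, 'along', np.float64(5.3), 'across', np.float64(0.8))
top 0.82 [ 0.6093 -0.3482  0.024 ] ('d', -1, 'along', np.float64(-0.7), 'across', np.float64(1.1))
top 0.73 [0.5887 0.3409 0.024 ] ('c', 1, 'along', np.float64(0.7), 'across', np.float64(-1.2))
top 0.71 [0.5984 0.2634 0.024 ] ('c', 0, 'along', np.float64(3.3), 'across', np.float64(-1.3))
t 22.3 tcp [0.3866 0.2441 0.168 ] head -174.83 tilt [1.8 2.7] j [  53.   10.  -28.   -0.  -52. -138.] F [-0.9 -0.1 -1.4] M [-0.01 -0.09 -0.01] g 0.208
```

View pics/q5_scene.png

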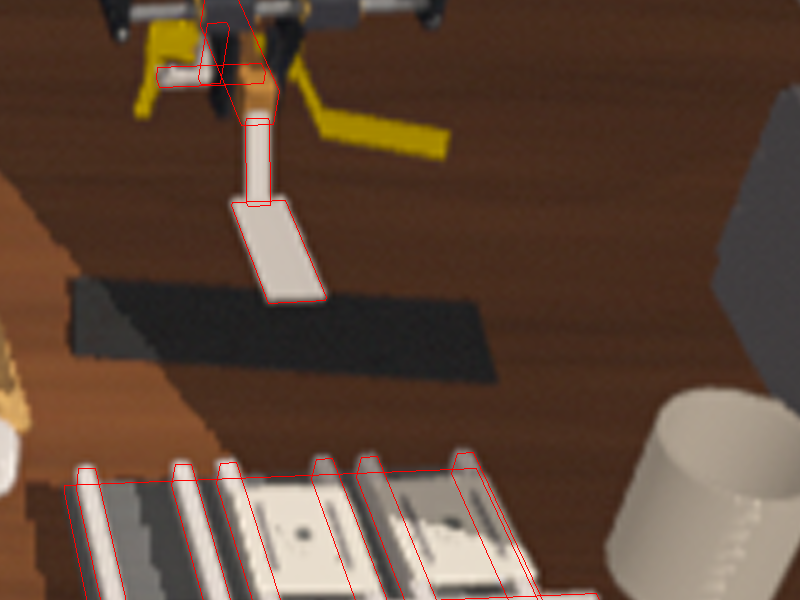

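```bash
python3 lane.py d -1 -107 1 .12 1; python3 -m creep '[[0,0,-0.08,0,0,0,0],[0,0,-0.21,0,0,0,0.002],[0,0,-0.34,0,0,0,0.006],[0,0,-0.47,0,0,0,0.01],[0,0,-0.6,0,0,0,0.014]]';python3 -m creep '[[0,0,-0.13,0,0,0,0.003],[0,0,-0.26,0,0,0,0.006],[0,0,-0.39,0,0,0,0.009],[0,0,-0.52,0,0,0,0.012],[0,0,-0.65,0,0,0,0.016]]';python3 lane.py d -1 -107 1 .12 1
```

```text
t 22.35 tcp [0.3861 0.2434 0.1667] head -174.84 tilt [-0.3  0.1] j [  53.   10.  -28.   -0.  -52. -138.] F [-0.4 -0.2 -1. ] M [ 0.04 -0.13  0.03] g 0.201
dist 582.0248825807956 mm ang 8.560867455509074
1.0 [g,0.1008,-1.9375,0.0028,0.0000,-0.0001,0.0476]
target [ 0.4083 -0.3382] 0.1658 -183.4
time_s: 22.77
tcp_pos: [0.4007, 0.0619, 0.1649]
ee_rot: [[-0.999, -0.046, -0.004], [-0.046, 0.999, -0.002], [0.004, -0.002, -1.0]]
wrist_force: [1.3, -0.3, -1.0]
gripper_width: 0.202
time_s: 23.18
tcp_pos: [0.408, -0.1347, 0.1634]
ee_rot: [[-1.0, 0.005, -0.008], [0.005, 1.0, -0.002], [0.008, -0.002, -1.0]]
wrist_force: [1.8, 0.3, -2.6]
gripper_width: 0.205
t 23.18 tcp [ 0.408  -0.1347  0.1634] head 179.73 tilt [-8.2 -1.7] j [  4.   8. -32.   0. -51. -94.] F [ 1.8  0.3 -2.6] M [ 0.14 -0.31  0.02] g 0.205
dist 203.4899362004002 mm ang 3.164290649042707
1.0 [g,-0.0042,-0.6783,-0.0068,-0.0006,-0.0026,0.0174]
target [ 0.4083 -0.3382] 0.1658 -183.4
```

```bash
python3 -m creep '[[0,0,-0.13,0,0,-0.0026,0.004],[0,0,-0.26,0,0,-0.0026,0.008],[0,0,-0.39,0,0,-0.0026,0.012],[0,0,-0.52,0,0,-0.0026,0.016],[0,0,-0.65,0,0,-0.0026,0.0175]]';python3 lane.py d -1 -107 1 .03 1
```

```text
time_s: 23.6
tcp_pos: [0.4053, -0.3312, 0.1613]
ee_rot: [[-0.998, 0.061, -0.004], [0.061, 0.998, 0.0], [0.004, -0.0, -1.0]]
wrist_force: [1.9, 1.2, -1.0]
gripper_width: 0.204
t 23.6 tcp [ 0.4053 -0.3312  0.1613] head 176.51 tilt [-4.5  0.2] j [-21.  17. -20.   0. -54. -72.] F [ 1.9  1.2 -1. ] M [ 0.12 -0.35  0.07] g 0.204
dist 85.8676433309644 mm ang 0.2716752274966584
1.0 [g,-0.0127,-0.0228,0.2850,-0.0000,-0.0014,-0.0005]
target [ 0.4083 -0.3382] 0.0758 -183.4
```

```bash
python3 -m creep '[[0,-0.0127,-0.0228,0.07,0,-0.0014,0],[0,-0.0127,-0.0228,0.14,0,-0.0014,0],[0,-0.0127,-0.0228,0.21,0,-0.0014,0],[0,-0.0127,-0.0228,0.28,0,-0.0014,0],[0,-0.0127,-0.0228,0.28,0,-0.0014,0]]';python3 lane.py d -1 -107 1 .0125 1
```

```text
time_s: 24.02
tcp_pos: [0.4037, -0.3362, 0.0712]
ee_rot: [[-0.998, 0.063, -0.012], [0.063, 0.998, 0.006], [0.013, 0.006, -1.0]]
wrist_force: [-1.1, 0.1, -2.4]
gripper_width: 0.203
t 24.02 tcp [ 0.4037 -0.3362  0.0712] head 176.38 tilt [-12.4   6.4] j [-22.  24. -25.  -0. -42. -71.] F [-1.1  0.1 -2.4] M [0.12 0.04 0.05] g 0.203
dist 13.787213843801773 mm ang 0.8301334446176808
1.0 [g,-0.0161,-0.0059,0.0426,0.0018,-0.0041,-0.0012]
target [ 0.4083 -0.3382] 0.058300000000000005 -183.4
```

```bash
python3 -m creep '[[0,-0.0161,-0.0059,0.02,0.0018,-0.0041,-0.0012],[0,-0.0161,-0.0059,0.04,0.0018,-0.0041,-0.0012],[0,-0.0161,-0.0059,0.0426,0.0018,-0.0041,-0.0012],[0,-0.0161,-0.0059,0.0426,0.0018,-0.0041,-0.0012]]';python3 lane.py d -1 2 1 .0125 1;python3 hv.py q6 110,170,250,290
```

```text
time_s: 24.35
tcp_pos: [0.408, -0.338, 0.0581]
ee_rot: [[-0.998, 0.059, -0.001], [0.059, 0.998, 0.0], [0.001, 0.0, -1.0]]
wrist_force: [0.2, -0.2, -1.6]
gripper_width: 0.205
t 24.35 tcp [ 0.408  -0.338   0.0581] head 176.61 tilt [-1.1  0.4] j [-22.  25. -26.   0. -40. -71.] F [ 0.2 -0.2 -1.6] M [ 0.05 -0.12  0.02] g 0.205
dist 109.26533648875606 mm ang 0.06634847377201307
1.0 [g,-0.3642,-0.0006,-0.0009,0.0001,-0.0004,0.0001]
target [ 0.5171 -0.3447] 0.058300000000000005 -183.4
t 24.35 tcp [ 0.408  -0.338   0.0581] head 176.61 tilt [-1.1  0.4] j [-22.  25. -26.   0. -40. -71.] F [ 0.2 -0.2 -1.6] M [ 0.05 -0.12  0.02] g 0.205
```

View pics/q6_scene.png

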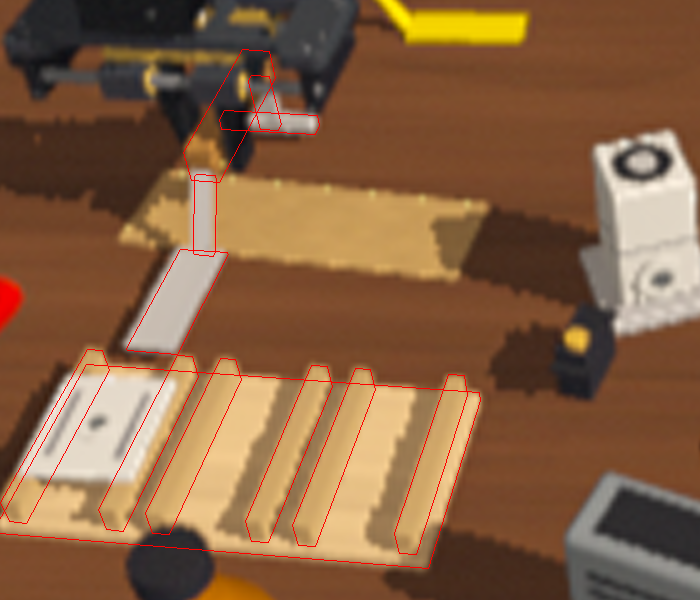

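```bash
python3 -m creep '[[0,-0.02,0,0,0,0,0],[0,-0.06,0,0,0,0,0],[0,-0.11,0,0,0,0,0],[0,-0.16,0,0,0,0,0],[0,-0.2,0,0,0,0,0]]';python3 lane.py d -1 2 1 .0125 1
```

```text
time_s: 24.82
tcp_pos: [0.4711, -0.3422, 0.0596]
ee_rot: [[-0.998, 0.058, 0.003], [0.058, 0.998, -0.002], [-0.003, -0.001, -1.0]]
wrist_force: [0.5, 0.8, -1.3]
gripper_width: 0.203
t 24.82 tcp [ 0.4711 -0.3422  0.0596] head 176.66 tilt [ 2.9 -1.6] j [-20.  29. -18.   0. -43. -73.] F [ 0.5  0.8 -1.3] M [-0.01 -0.21  0.03] g 0.203
dist 46.06872898185224 mm ang 0.1969673117889184
1.0 [g,-0.1535,0.0006,0.0048,-0.0005,0.0009,0.0003]
target [ 0.5171 -0.3447] 0.058300000000000005 -183.4
```

```bash
python3 -m creep '[[0,-0.04,0,0.005,0,0.0009,0],[0,-0.08,0,0.005,0,0.0009,0],[0,-0.12,0,0.005,0,0.0009,0],[0,-0.146,0,0.005,0,0.0009,0],[0,-0.15,0,0.005,0,0.0009,0]]';python3 lane.py d -1 2 1 .0125 1;python3 -m creep '[[0,0,0,-0.01,0,0,0],[0,0,0,-0.03,0,0,0],[0,0,0,-0.06,0,0,0],[0,0,0,-0.1,0,0,0],[0,0,0,-0.15,0,0,0]]';python3 -m creep '[[0,0,0,-0.05,0,0,0],[0,0,0,-0.1,0,0,0],[0,0,0,-0.15,0,0,0],[0,0,0,-0.19,0,0,0],[0,0,0,-0.2,0,0,0]]';python3 lane.py c -1 0 0 .12 1;python3 hv.py q7 80,150,220,290
```

```text
time_s: 25.23
tcp_pos: [0.5186, -0.345, 0.0587]
ee_rot: [[-0.998, 0.057, 0.002], [0.057, 0.998, -0.003], [-0.003, -0.002, -1.0]]
wrist_force: [-0.4, 0.2, -1.5]
gripper_width: 0.202
t 25.23 tcp [ 0.5186 -0.345   0.0587] head 176.73 tilt [ 2.4 -2.6] j [-19.  32. -12.   0. -46. -75.] F [-0.4  0.2 -1.5] M [-0.   -0.19  0.01] g 0.202
dist 1.5668121030523197 mm ang 0.24174724223308786
1.0 [g,0.0050,0.0009,0.0013,-0.0008,0.0008,0.0007]
target [ 0.5171 -0.3447] 0.058300000000000005 -183.4
time_s: 25.65
tcp_pos: [0.5174, -0.3447, 0.1043]
ee_rot: [[-0.998, 0.057, 0.001], [0.057, 0.998, -0.002], [-0.001, -0.002, -1.0]]
wrist_force: [0.6, -0.5, -2.1]
gripper_width: 0.204
time_s: 26.07
tcp_pos: [0.518, -0.3453, 0.1681]
ee_rot: [[-0.998, 0.057, 0.006], [0.057, 0.998, -0.005], [-0.006, -0.004, -1.0]]
wrist_force: [0.8, -0.4, -1.0]
gripper_width: 0.206
t 26.07 tcp [ 0.518  -0.3453  0.1681] head 176.71 tilt [ 6.  -4.5] j [-19.  25.  -6.   0. -59. -75.] F [ 0.8 -0.4 -1. ] M [ 0.02 -0.2   0.01] g 0.206
dist 522.0398170046261 mm ang 8.502255597080763
1.0 [g,0.1351,1.7349,-0.0003,-0.0015,0.0019,-0.0472]
target [0.5075 0.1766] 0.1658 -174.8
t 26.07 tcp [ 0.518  -0.3453  0.1681] head 176.71 tilt [ 6.  -4.5] j [-19.  25.  -6.   0. -59. -75.] F [ 0.8 -0.4 -1. ] M [ 0.02 -0.2   0.01] g 0.206
```

View pics/q7_scene.png

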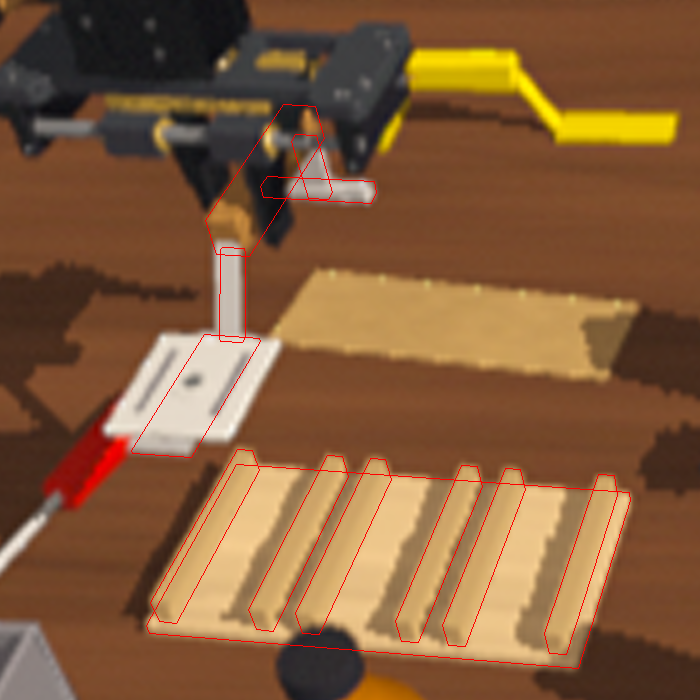

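```bash
python3 -m creep '[[0,0.002,0.02,0,0,0,-0.0005],[0,0.005,0.06,0,0,0,-0.002],[0,0.01,0.12,0,0,0,-0.004],[0,0.017,0.2,0,0,0,-0.006],[0,0.023,0.28,0,0,0,-0.008]]';python3 -m creep '[[0,0.007,0.09,0,0,0,-0.002],[0,0.014,0.18,0,0,0,-0.005],[0,0.02,0.27,0,0,0,-0.007],[0,0.026,0.36,0,0,0,-0.01],[0,0.032,0.45,0,0,0,-0.012]]';python3 -m creep '[[0,0.003,0.09,0,0,0,-0.002],[0,0.006,0.18,0,0,0,-0.005],[0,0.009,0.27,-0.002,0,0,-0.007],[0,0.012,0.36,-0.004,0,0,-0.01],[0,0.015,0.45,-0.004,0,0,-0.012]]';python3 lane.py c -1 1.5 0 .12 1
```

```text
time_s: 26.53
tcp_pos: [0.5147, -0.2592, 0.1658]
ee_rot: [[-0.999, 0.033, 0.003], [0.033, 0.999, -0.003], [-0.003, -0.003, -1.0]]
wrist_force: [-0.4, -0.0, -1.2]
gripper_width: 0.204
time_s: 26.95
tcp_pos: [0.5082, -0.1219, 0.1646]
ee_rot: [[-1.0, -0.006, 0.001], [-0.006, 1.0, -0.003], [-0.001, -0.003, -1.0]]
wrist_force: [0.3, 0.6, -2.6]
gripper_width: 0.205
time_s: 27.37
tcp_pos: [0.5015, 0.0149, 0.1648]
ee_rot: [[-0.999, -0.045, -0.001], [-0.045, 0.999, -0.003], [0.001, -0.003, -1.0]]
wrist_force: [-0.4, -0.5, -0.9]
gripper_width: 0.203
t 27.37 tcp [0.5015 0.0149 0.1648] head -177.44 tilt [-0.6 -3. ] j [  20.   14.  -23.    0.  -53. -108.] F [-0.4 -0.5 -0.9] M [ 0.1  -0.23  0.  ] g 0.203
dist 161.99199635132314 mm ang 2.6473096446149325
1.0 [g,-0.0490,0.5377,-0.0049,-0.0009,-0.0002,-0.0147]
target [0.5089 0.1767] 0.1658 -174.8
```

```bash
python3 -m creep '[[0,-0.008,0.09,0,0,0,-0.0025],[0,-0.017,0.18,0,0,0,-0.005],[0,-0.025,0.27,-0.002,0,0,-0.0075],[0,-0.033,0.36,-0.004,0,0,-0.01],[0,-0.04,0.44,-0.004,0,0,-0.0125]]';python3 -m creep '[[0,-0.004,0.05,0,0,0,-0.001],[0,-0.006,0.08,0,0,0,-0.002],[0,-0.008,0.094,0,0,0,-0.002],[0,-0.008,0.094,0,0,0,-0.002]]';python3 lane.py c -1 1.5 0 .035 1;python3 hv.py q8 290,150,450,270
```

```text
time_s: 27.78
tcp_pos: [0.5062, 0.1492, 0.165]
ee_rot: [[-0.996, -0.085, -0.002], [-0.085, 0.996, -0.003], [0.002, -0.003, -1.0]]
wrist_force: [1.3, 0.2, -2.0]
gripper_width: 0.203
time_s: 28.12
tcp_pos: [0.5056, 0.178, 0.1644]
ee_rot: [[-0.996, -0.093, -0.003], [-0.093, 0.996, -0.004], [0.003, -0.004, -1.0]]
wrist_force: [0.2, 0.5, -1.4]
gripper_width: 0.201
t 28.12 tcp [0.5056 0.178  0.1644] head -174.66 tilt [-2.8 -4.1] j [  37.   17.  -18.    0.  -55. -122.] F [ 0.2  0.5 -1.4] M [ 0.05 -0.1   0.03] g 0.201
dist 83.66941495101877 mm ang 0.3155249308466083
1.0 [g,-0.0117,-0.0042,0.2786,-0.0012,-0.0010,0.0008]
target [0.5089 0.1767] 0.08080000000000001 -174.8
t 28.12 tcp [0.5056 0.178  0.1644] head -174.66 tilt [-2.8 -4.1] j [  37.   17.  -18.    0.  -55. -122.] F [ 0.2  0.5 -1.4] M [ 0.05 -0.1   0.03] g 0.201
```

View pics/q8_scene.png

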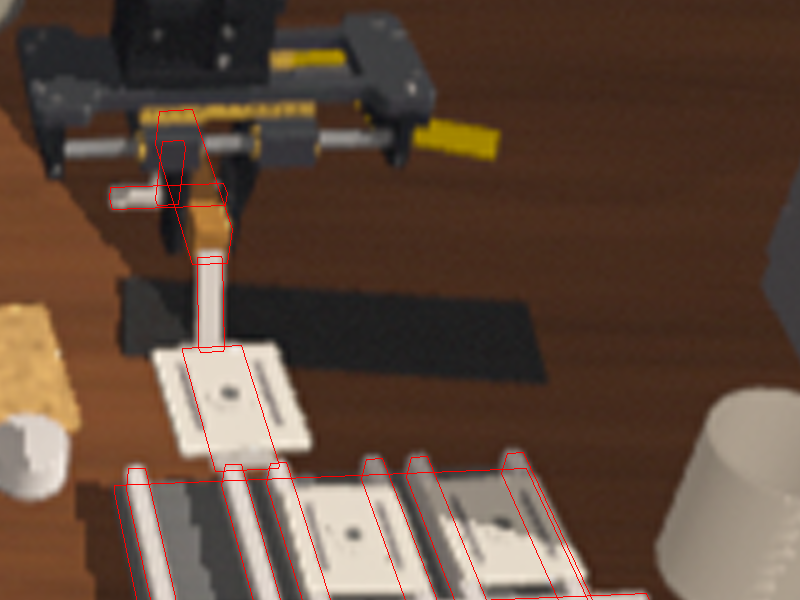

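```bash
python3 - <<'E'
from fit import *
print(ray("scene",(290+230/5-.5,150+392/5-.5),.1246).round(4), "blade", .5056+.093*.9957,.178+.093*.0926)
E
python3 -m creep '[[0,-0.004,-0.002,0.04,-0.001,-0.001,0.0005],[0,-0.008,-0.004,0.1,-0.0012,-0.001,0.0005],[0,-0.0117,-0.004,0.17,-0.0012,-0.001,0.0005],[0,-0.0117,-0.004,0.23,-0.0012,-0.001,0.0005],[0,-0.0117,-0.004,0.265,-0.0012,-0.001,0.0005]]';python3 lane.py c -1 2 0 .028 1
```

```text
[0.5935 0.1872 0.1246] blade 0.5982001 0.1866118
time_s: 28.58
tcp_pos: [0.5078, 0.1741, 0.083]
ee_rot: [[-0.996, -0.088, -0.003], [-0.088, 0.996, -0.002], [0.003, -0.002, -1.0]]
wrist_force: [0.2, -1.2, -1.7]
gripper_width: 0.203
t 28.58 tcp [0.5078 0.1741 0.083 ] head -174.93 tilt [-3.3 -2. ] j [  36.   23.  -23.   -0.  -44. -121.] F [ 0.2 -1.2 -1.7] M [-0.05 -0.04 -0.03] g 0.203
dist 9.725496803904827 mm ang 0.25882300293781013
1.0 [g,-0.0062,0.0083,0.0307,-0.0005,-0.0011,-0.0007]
target [0.5094 0.1768] 0.0738 -174.8
```

```bash
python3 -m creep '[[0,-0.0062,0.0083,0.01,-0.0005,-0.0011,-0.0007],[0,-0.0062,0.0083,0.0165,-0.0005,-0.0011,-0.0007],[0,-0.0062,0.0083,0.0165,-0.0005,-0.0011,-0.0007]]';python3 lane.py c -1 2 0 .0135 1;python3 hv.py q9 290,170,450,290
```

```text
time_s: 28.83
tcp_pos: [0.5099, 0.1766, 0.0783]
ee_rot: [[-0.996, -0.09, 0.0], [-0.09, 0.996, -0.0], [-0.0, -0.0, -1.0]]
wrist_force: [0.5, -0.1, -1.8]
gripper_width: 0.203
t 28.83 tcp [0.5099 0.1766 0.0783] head -174.82 tilt [ 0.5 -0.1] j [  36.   24.  -23.    0.  -43. -121.] F [ 0.5 -0.1 -1.8] M [-0.02 -0.12 -0.01] g 0.203
dist 19.04705631811598 mm ang 0.034504136769721125
1.0 [g,0.0014,0.0007,0.0635,-0.0000,0.0001,-0.0001]
target [0.5094 0.1768] 0.0593 -174.8
t 28.83 tcp [0.5099 0.1766 0.0783] head -174.82 tilt [ 0.5 -0.1] j [  36.   24.  -23.    0.  -43. -121.] F [ 0.5 -0.1 -1.8] M [-0.02 -0.12 -0.01] g 0.203
```

View pics/q9_scene.png

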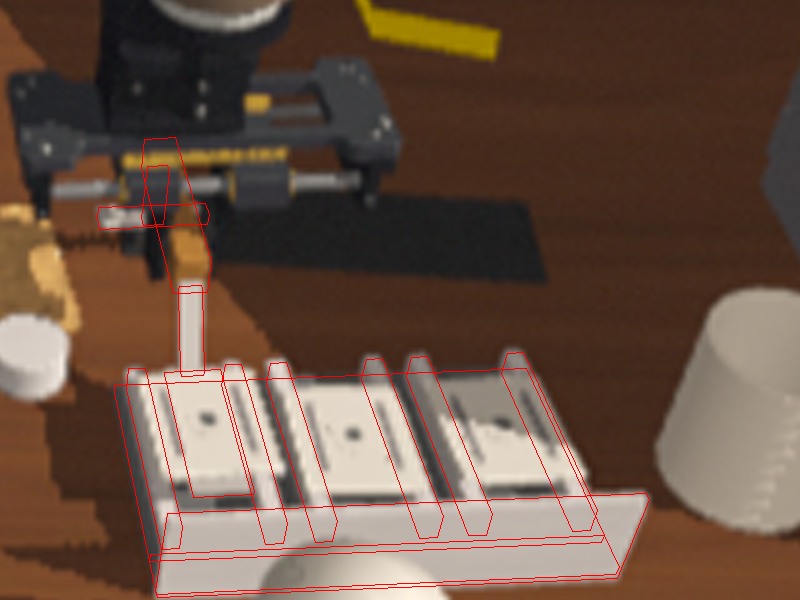

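```bash
python3 -m creep '[[0,-0.003,0.0007,0.013,0,0,0],[0,-0.004,0.0007,0.026,0,0,0],[0,-0.004,0.0007,0.039,0,0,0],[0,-0.004,0.0007,0.052,0,0,0],[0,-0.004,0.0007,0.0635,0,0,0]]';python3 lane.py c -1 3 0 .0135 1; python3 -m creep '[[0,0.03,0,0,0,0,0],[0,0.08,0,0,0,0,0],[0,0.14,0,0,0,0,0],[0,0.2,0,0,0,0,0],[0,0.26,0,0,0,0,0]]'; python3 lane.py c -1 -110 0 .0135 1;python3 -m creep '[[0,0.05,0,0,0,0,0],[0,0.1,0,-0.02,0,0,0],[0,0.12,0,-0.12,0,0,0],[0,0.12,0,-0.25,0,0,0],[0,0.12,0,-0.36,0,0,0]]'; python3 look.py b panel1 >/dev/null; python3 pan.py;python3 hv.py q10 230,130,440,290 100,80,300,220
```

```text
time_s: 29.3
tcp_pos: [0.5112, 0.1772, 0.0594]
ee_rot: [[-0.996, -0.09, 0.001], [-0.09, 0.996, 0.001], [-0.001, 0.0, -1.0]]
wrist_force: [-0.5, -1.1, -1.9]
gripper_width: 0.207
t 29.3 tcp [0.5112 0.1772 0.0594] head -174.81 tilt [1.2 0.5] j [  36.   26.  -24.    0.  -40. -121.] F [-0.5 -1.1 -1.9] M [ 0.04 -0.18  0.04] g 0.207
dist 0.8560628381503078 mm ang 0.07663245837306018
1.0 [g,0.0027,-0.0009,0.0004,0.0001,0.0004,-0.0000]
target [0.5104 0.1769] 0.0593 -174.8
time_s: 29.72
tcp_pos: [0.4322, 0.1697, 0.0593]
ee_rot: [[-0.996, -0.09, 0.001], [-0.09, 0.996, 0.0], [-0.001, 0.0, -1.0]]
wrist_force: [-0.2, 0.3, -1.3]
gripper_width: 0.206
t 29.72 tcp [0.4322 0.1697 0.0593] head -174.82 tilt [0.9 0.3] j [  42.   20.  -35.    0.  -35. -126.] F [-0.2  0.3 -1.3] M [ 0.05 -0.12  0.01] g 0.206
dist 34.41227473478132 mm ang 0.060360873332533524
1.0 [g,0.1147,-0.0000,-0.0003,0.0001,0.0003,-0.0001]
target [0.3979 0.1666] 0.0593 -174.8
time_s: 30.13
tcp_pos: [0.395, 0.166, 0.1689]
ee_rot: [[-0.996, -0.092, 0.001], [-0.092, 0.996, -0.0], [-0.001, -0.0, -1.0]]
wrist_force: [2.0, 0.7, -1.7]
gripper_width: 0.205
scene 0.89 [0.5963 0.2619 0.024 ] ('c', 0, 'along', np.float64(5.1), 'across', np.float64(0.1))
scene 0.78 [0.6035 0.1854 0.024 ] ('c', -1, 'along', np.float64(5.2), 'across', np.float64(1.3))
scene 0.59 [0.5868 0.3417 0.024 ] ('c', 1, 'along', np.float64(2.8), 'across', np.float64(2.5))
scene 0.23 [ 0.4457 -0.0708  0.024 ]
top 0.74 [0.6054 0.3497 0.024 ] ('c', 1, 'along', np.float64(18.1), 'across', np.float64(6.0))
top 0.67 [0.6106 0.2589 0.024 ] ('c', 0, 'along', np.float64(15.0), 'across', np.float64(-6.8))
top 0.6 [0.6059 0.1873 0.024 ] ('c', -1, 'along', np.float64(3.9), 'across', np.float64(0.3))
t 30.33 tcp [0.3957 0.1665 0.1678] head -174.83 tilt [2.1 2.3] j [  45.    7.  -32.   -0.  -51. -129.] F [-0.3 -0.7 -1.1] M [-0.06 -0.11  0.02] g 0.203
```

```bash
python3 - <<'E'
import cv2
for c in("scene","top"):
    a=cv2.imread(f"pics/q10_{c}.png");cv2.imwrite(f"pics/q10_{c}s.png",cv2.resize(a,(800,600 if c=="scene" else 560)))
E
```

```text
(no output)
```

View pics/q10_scenes.png

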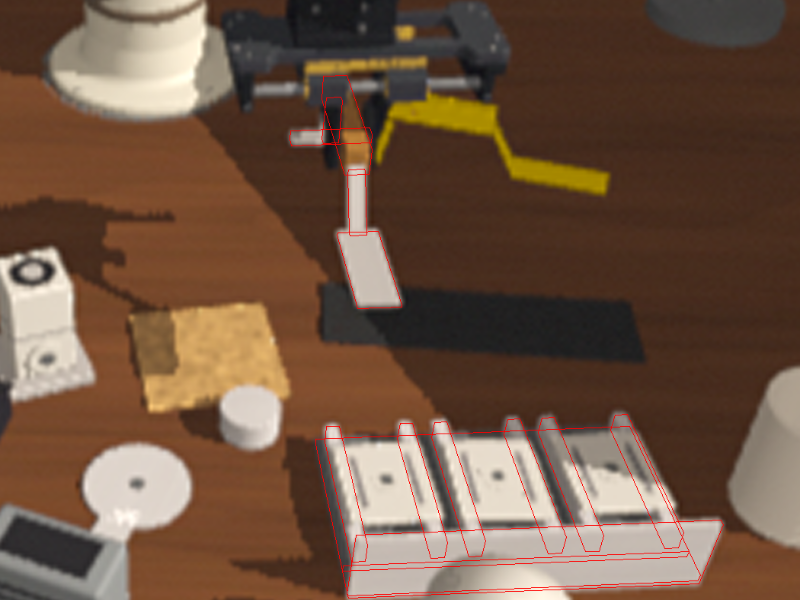

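View pics/q10_tops.png

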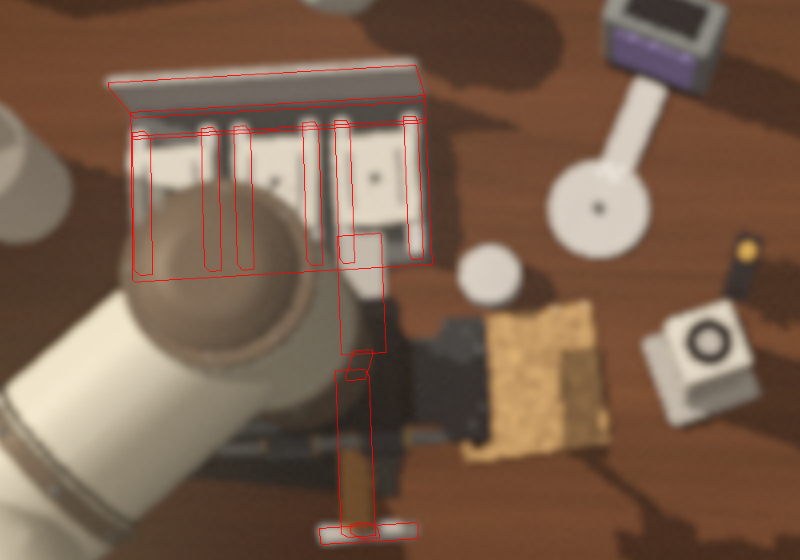

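```bash
python3 lane.py d 1 -150 0 .14 1 | tail -2; python3 -m creep '[[0,0,-0.1,0,0,0,0],[0,0,-0.23,0,0,0,0],[0,0,-0.36,0,0,0,0],[0,0,-0.49,0,0,0,0],[0,0,-0.6,0,0,0,0]]'; python3 look.py c panel1 cure_rack sleeve; sed -i 's/look_b/look_c/' pan.py; python3 pan.py; python3 - <<'E'
import pickle,cv2
ims,_=pickle.load(open("look_c.pkl","rb"))
cv2.imwrite("pics/r1t.png",cv2.resize(ims["top"][85:155,120:220],(800,560),interpolation=cv2.INTER_CUBIC))
cv2.imwrite("pics/r1s.png",cv2.resize(ims["scene"][225:295,305:425],(800,467),interpolation=cv2.INTER_CUBIC))
E
```

```text
1.0 [g,0.1716,-1.1444,-0.0647,-0.0004,-0.0005,0.0475]
target [ 0.3746 -0.1809] 0.18580000000000002 -183.4
time_s: 30.85
tcp_pos: [0.4096, -0.0159, 0.1644]
ee_rot: [[-0.996, -0.09, -0.006], [-0.09, 0.996, -0.003], [0.006, -0.002, -1.0]]
wrist_force: [-0.2, -0.6, -1.1]
gripper_width: 0.206
scene panel1 0.98 n 467 cent 390.2 255.7 rect [377.8 246.5 406.3 265.3]
scene panel1 0.97 n 521 cent 360.0 257.2 rect [343.  249.5 376.3 269.6]
scene panel1 0.75 n 466 cent 331.2 258.5 rect [318.4 248.9 346.3 270.8]
scene cure_rack 0.77 n 2159 cent 364.1 270.1 rect [310.5 241.9 421.4 289.1]
scene cure_rack 0.64 n 206 cent 294.9 240.2 rect [288.3 232.3 299.8 249.6]
scene cure_rack 0.41 n 740 cent 239.0 216.6 rect [225.7 196.4 254.1 237.1]
scene sleeve 0.58 n 784 cent 239.1 217.3 rect [226.2 195.6 253.  237.6]
scene sleeve 0.45 n 546 cent 359.6 257.1 rect [342.9 247.2 374.1 269.7]
top panel1 0.83 n 438 cent 168.1 125.6 rect [157.  115.  180.8 138.7]
top panel1 0.65 n 455 cent 192.7 125.1 rect [180.9 115.2 205.3 141.6]
top panel1 0.61 n 462 cent 142.1 127.9 rect [132.5 116.8 152.7 143.9]
top cure_rack 0.57 n 2523 cent 168.9 120.3 rect [128.2  94.6 207.1 147.3]
top cure_rack 0.55 n 88 cent 224.8 191.5 rect [219.6 186.2 241.6 194.8]
top sleeve none
31.25
scene 0.98 [0.5883 0.3409 0.024 ] ('c', 1, 'along', np.float64(4.2), 'across', np.float64(1.6))
scene 0.97 [0.5963 0.2618 0.024 ] ('c', 0, 'along', np.float64(5.0), 'across', np.float64(0.0))
scene 0.75 [0.6036 0.1865 0.024 ] ('c', -1, 'along', np.float64(5.4), 'across', np.float64(2.4))
top 0.83 [0.5985 0.264  0.024 ] ('c', 0, 'along', np.float64(3.4), 'across', np.float64(-0.7))
top 0.65 [0.6023 0.1886 0.024 ] ('c', -1, 'along', np.float64(0.4), 'across', np.float64(1.9))
top 0.61 [0.589  0.3427 0.024 ] ('c', 1, 'along', np.float64(1.1), 'across', np.float64(0.5))
```

View pics/r1t.png

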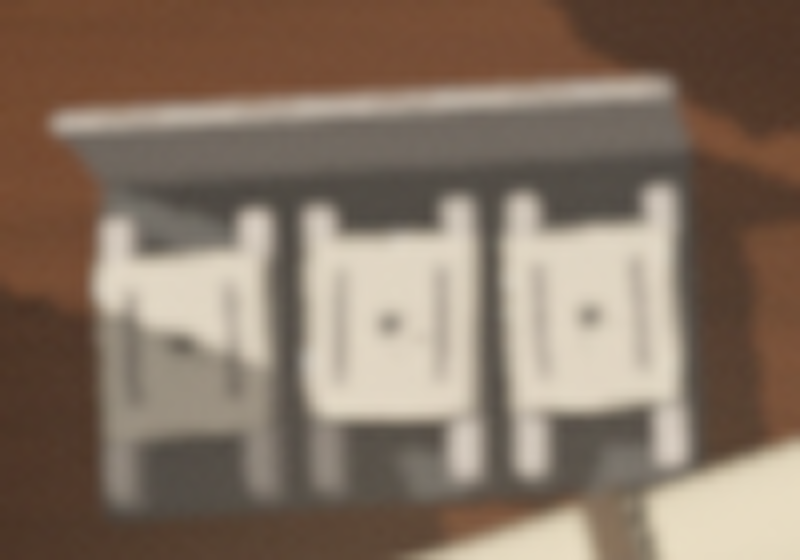

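View pics/r1s.png

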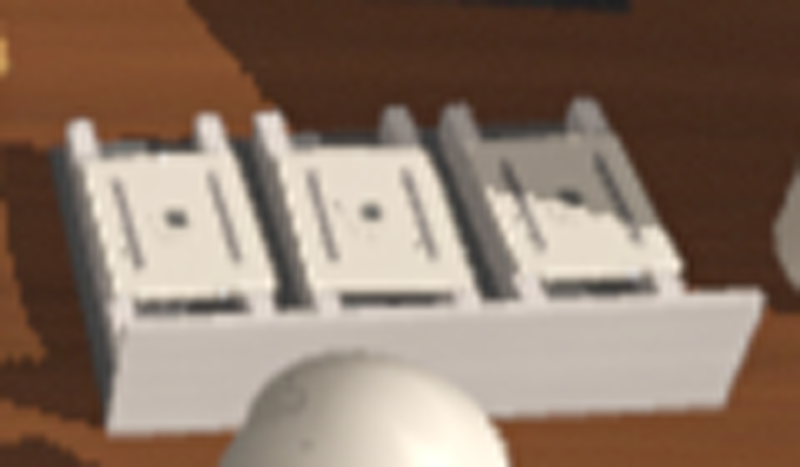

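```bash
python3 go.py .4043 .252 .13 -93.4 1,.5; python3 -m creep '[[0,-0.02,0.1,0.005,0,0,-0.036],[0,-0.03,0.2,0.01,0,0,-0.073],[0,-0.04,0.3,0.015,0,0,-0.109],[0,-0.045,0.4,0.02,0,0,-0.146],[0,-0.05,0.5,0.025,0,0,-0.18]]';python3 go.py .4043 .252 .13 -93.4 1,.5
```

```text
t 31.25 tcp [ 0.411  -0.0127  0.1657] head -174.73 tilt [-2.4 -1.5] j [  21.    5.  -34.    0.  -51. -106.] F [ 0.5  0.  -2.3] M [ 0.1  -0.16  0.01] g 0.205
dist 267.20243051812037 mm ang 81.33473516975839
1.0 [g,-0.0590,0.8809,0.1177,0.0002,-0.0010,-0.4519]
0.5 [g,-0.0295,0.4404,0.0589,0.0001,-0.0005,-0.2259]
time_s: 31.67
tcp_pos: [0.4115, 0.1405, 0.1579]
ee_rot: [[-0.787, -0.617, -0.002], [-0.617, 0.787, -0.001], [0.003, 0.0, -1.0]]
wrist_force: [0.5, 0.3, -2.9]
gripper_width: 0.202
t 31.67 tcp [0.4115 0.1405 0.1579] head -141.88 tilt [-2.4 -1.5] j [ 40.   8. -32.  -0. -50. -92.] F [ 0.5  0.3 -2.9] M [ 0.05 -0.22  0.07] g 0.202
dist 115.16498600240824 mm ang 48.48220692362612
1.0 [g,-0.2107,0.3073,0.0924,0.0005,-0.0008,-0.2693]
0.5 [g,-0.1054,0.1536,0.0462,0.0002,-0.0004,-0.1347]
```

```bash
python3 -m creep '[[0,-0.03,0.05,0.015,0,0,-0.036],[0,-0.06,0.1,0.03,0,0,-0.073],[0,-0.09,0.15,0.045,0,0,-0.109],[0,-0.12,0.2,0.06,0,0,-0.146],[0,-0.15,0.24,0.075,0,0,-0.183]]';python3 go.py .4043 .252 .1 -93.4 1
```

```text
time_s: 32.08
tcp_pos: [0.4015, 0.2271, 0.135]
ee_rot: [[-0.316, -0.949, -0.002], [-0.949, 0.316, -0.001], [0.002, 0.002, -1.0]]
wrist_force: [0.9, -0.5, -2.2]
gripper_width: 0.201
t 32.08 tcp [0.4015 0.2271 0.135 ] head -108.43 tilt [-2.4 -1.4] j [ 50.  13. -30.  -0. -47. -68.] F [ 0.9 -0.5 -2.2] M [ 0.07 -0.14  0.01] g 0.201
dist 43.02185321326686 mm ang 15.03089985804766
1.0 [g,-0.0819,0.0171,0.1164,0.0007,-0.0006,-0.0835]
```

```bash
python3 -m creep '[[0,-0.03,0.006,0.04,0,0,-0.03],[0,-0.06,0.012,0.08,0,0,-0.06],[0,-0.0819,0.017,0.11,0,0,-0.0835],[0,-0.0819,0.017,0.116,0,0,-0.0835],[0,-0.0819,0.017,0.116,0,0,-0.0835]]';python3 go.py .4043 .252 .056 -93.4 1
```

```text
time_s: 32.5
tcp_pos: [0.4034, 0.2525, 0.0994]
ee_rot: [[-0.059, -0.998, -0.004], [-0.998, 0.059, -0.003], [0.003, 0.004, -1.0]]
wrist_force: [-0.6, -0.2, -1.7]
gripper_width: 0.204
t 32.5 tcp [0.4034 0.2525 0.0994] head -93.38 tilt [-3.8 -3.1] j [ 52.  17. -31.  -0. -43. -55.] F [-0.6 -0.2 -1.7] M [ 0.08 -0.02 -0.02] g 0.204
dist 43.414888871554545 mm ang 0.2849962742371847
1.0 [g,0.0011,-0.0035,0.1447,0.0012,-0.0011,0.0001]
```

```bash
python3 -m creep '[[0,0.001,-0.0035,0.04,0.0012,-0.0011,0],[0,0.001,-0.0035,0.08,0.0012,-0.0011,0],[0,0.001,-0.0035,0.115,0.0012,-0.0011,0],[0,0.001,-0.0035,0.135,0.0012,-0.0011,0],[0,0.001,-0.0035,0.135,0.0012,-0.0011,0]]';python3 go.py .4043 .252 .049 -93.4 1; python3 hv.py s1 290,160,450,270
```

```text
time_s: 32.92
tcp_pos: [0.4037, 0.2515, 0.0584]
ee_rot: [[-0.06, -0.998, -0.001], [-0.998, 0.06, -0.001], [0.001, 0.001, -1.0]]
wrist_force: [-0.5, -0.6, -2.1]
gripper_width: 0.207
t 32.92 tcp [0.4037 0.2515 0.0584] head -93.44 tilt [-1.2 -1.4] j [ 52.  21. -33.  -0. -36. -55.] F [-0.5 -0.6 -2.1] M [ 0.07 -0.01  0.07] g 0.207
dist 9.380606777197261 mm ang 0.10821168752054283
1.0 [g,-0.0018,-0.0018,0.0312,0.0003,-0.0005,-0.0002]
t 32.92 tcp [0.4037 0.2515 0.0584] head -93.44 tilt [-1.2 -1.4] j [ 52.  21. -33.  -0. -36. -55.] F [-0.5 -0.6 -2.1] M [ 0.07 -0.01  0.07] g 0.207
```

View pics/s1_scene.png

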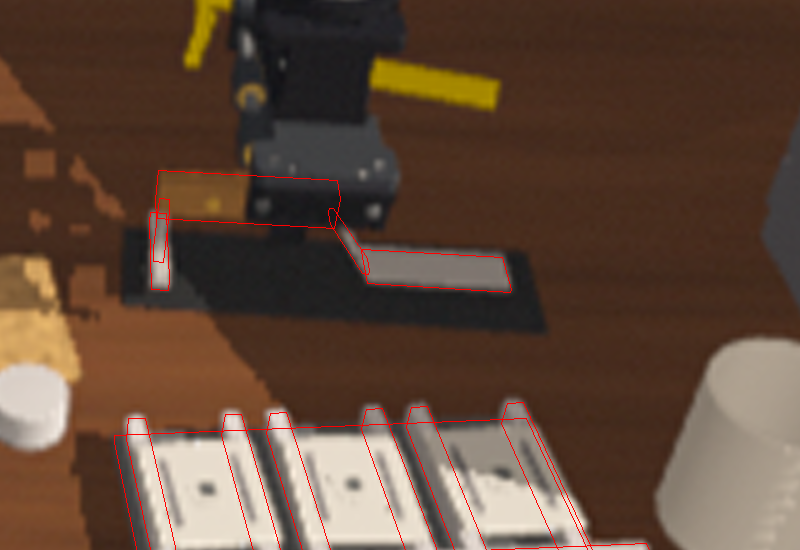

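```bash
python3 -m creep '[[0,-0.0018,-0.0018,0.012,0,-0.0005,0],[0,-0.0018,-0.0018,0.022,0,-0.0005,0],[0,-0.0018,-0.0018,0.03,0,-0.0005,0],[0,-0.0018,-0.0018,0.032,0,-0.0005,0],[0,-0.0018,-0.0018,0.032,0,-0.0005,0]]';python3 go.py .4043 .252 .049 -93.4 1
```

```text
time_s: 33.38
tcp_pos: [0.4047, 0.2523, 0.0493]
ee_rot: [[-0.06, -0.998, -0.0], [-0.998, 0.06, 0.001], [-0.001, 0.0, -1.0]]
wrist_force: [-0.2, 0.5, -0.9]
gripper_width: 0.204
t 33.38 tcp [0.4047 0.2523 0.0493] head -93.42 tilt [-0.2  0.9] j [ 51.  22. -34.  -0. -35. -55.] F [-0.2  0.5 -0.9] M [ 0.11 -0.09  0.  ] g 0.204
dist 0.6075432186304071 mm ang 0.057137513137175966
1.0 [g,0.0012,0.0013,0.0010,0.0001,0.0003,-0.0001]
```

```bash
python3 -m creep '[[0,0,0,0.003,0,0,0],[0,0,0,0.004,0,0,0],[0.3,0,0,0.004,0,0,0],[0.5,0,0,0.004,0,0,0],[0.7,0,0,0.004,0,0,0]]';python3 -m creep '[[0.8,0,0,0,0,0,0],[0.8,0,0,0,0,0,0],[0.8,0,0,0,0,0,0],[0.8,0,0,0,0,0,0],[0.8,0,0,0,0,0,0]]';python3 go.py
```

```text
time_s: 33.8
tcp_pos: [0.4048, 0.2524, 0.0482]
ee_rot: [[-0.06, -0.998, 0.0], [-0.998, 0.06, 0.001], [-0.001, -0.0, -1.0]]
wrist_force: [-0.5, -0.4, 0.1]
gripper_width: 0.354
time_s: 34.22
tcp_pos: [0.4048, 0.2525, 0.0482]
ee_rot: [[-0.06, -0.998, 0.0], [-0.998, 0.06, 0.001], [-0.001, -0.0, -1.0]]
wrist_force: [0.1, -0.1, 0.5]
gripper_width: 0.724
t 34.22 tcp [0.4048 0.2525 0.0482] head -93.42 tilt [0.1 1.3] j [ 51.  22. -34.  -0. -35. -55.] F [ 0.1 -0.1  0.5] M [ 0.13 -0.1   0.02] g 0.724
```

```bash
python3 -m creep '[[0.8,0,0,-0.05,0,0,0],[0.9,0,0,-0.15,0,0,0],[1,0,0,-0.28,0,0,0],[1,0,0,-0.4,0,0,0],[1,0,0,-0.5,0,0,0]]';python3 look.py d sleeve spatula lamp>/dev/null; python3 - <<'E'
from spat import *
ims,out=pickle.load(open("look_d.pkl","rb"))
print(r.sense()["time_s"],r.sense()["tcp_pos"])
for c in("scene","top"):
    for q in out[c,"sleeve"][:2]+out[c,"lamp"][:1]:
        m=q["pixels"];ys,xs=np.nonzero(m);print(c,q["score"],m.sum(),xs.mean(),ys.mean())
spatfit(ims["top"],ims["scene"],p0=(.403,.233,np.radians(87)))
cv2.imwrite("pics/u_s.png",cv2.resize(ims["scene"][150:250,290:430],(784,560)))
cv2.imwrite("pics/u_t.png",cv2.resize(ims["top"],(800,600)))
E
```

```text
time_s: 34.63
tcp_pos: [0.4051, 0.2524, 0.2009]
ee_rot: [[-0.059, -0.998, 0.002], [-0.998, 0.059, 0.003], [-0.003, -0.002, -1.0]]
wrist_force: [1.0, 1.1, -0.7]
gripper_width: 0.973
35.0333 [0.40420768 0.25161439 0.19672366]
scene 0.67 748 239.16711229946523 216.60160427807486
scene 0.75 2013 249.42970690511675 279.1833084947839
top 0.72 580 274.73793103448276 170.8
top 0.46 198 143.34848484848484 122.3030303030303
spatula ['top', 'scene'] [0.4034 0.2335] 86.88 1.242 [np.int64(640), np.int64(510)]
spatula ['top'] [0.4058 0.2348] 86.29 0.794 [np.int64(640)]
spatula ['scene'] [0.3998 0.2327] 86.35 0.327 [np.int64(510)]
```

View pics/u_s.png

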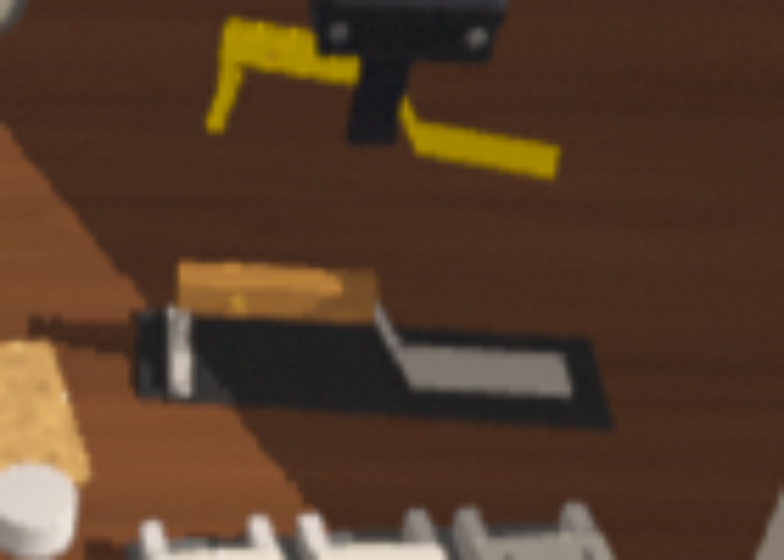

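View pics/u_t.png

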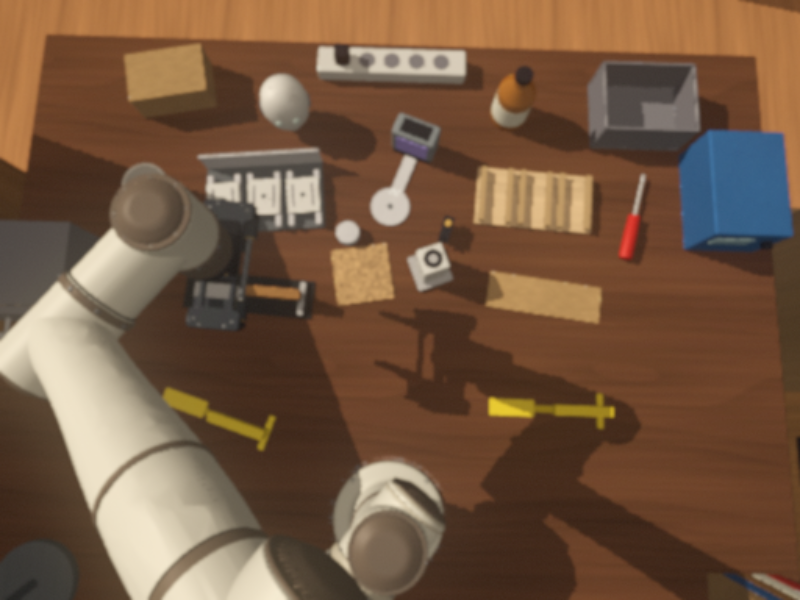

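```bash
python3 - <<'E'
from fit import *
ims,out=pickle.load(open("look_d.pkl","rb"));_,o0=pickle.load(open("look_a.pkl","rb"))
l={"scene":out["scene","lamp"][0]["pixels"],"top":o0["top","lamp"][0]["pixels"]}
for s in (l,{"scene":l["scene"]}):
    p,f=fit(M["lamp"],s,[.592,.015,-.35]);print("lamp",p[:2].round(4),np.degrees(p[2]).round(2),round(f,3))
M["sleeve"].append(np.vstack([cyl(14,0,4)@np.array([[0,0,1],[0,1,0],[-1,0,0]]).T+[.024,0,.03]]))
l={"scene":out["scene","sleeve"][0]["pixels"],"top":out["top","sleeve"][0]["pixels"]}
for s in (l,{"scene":l["scene"]},{"top":l["top"]}):
    p,f=fit(M["sleeve"],s,[.466,-.066,.35]);print("sleeve",p[:2].round(4),np.degrees(p[2]).round(2),round(f,3))
E
python3 go.py .466 -.0668 .2 -159.5 1,.33
```

```text
lamp [0.5922 0.0152] -20.43 0.175
lamp [0.5909 0.0142] -20.23 0.062
sleeve [ 0.4674 -0.0667] 20.18 0.207
sleeve [ 0.4614 -0.0691] 19.56 0.11
sleeve [ 0.4673 -0.0656] 20.32 0.058
t 35.03 tcp [0.4042 0.2516 0.1967] head -93.43 tilt [-2.2 -1.2] j [ 51.  10. -23.  -0. -57. -55.] F [-0.4  0.2  0.3] M [ 0.09 -0.03 -0.04] g 0.996
dist 324.371310685561 mm ang 66.07236437611238
1.0 [g,1.0472,-0.2690,-0.0101,0.0003,-0.0008,0.3671]
0.33 [g,0.3456,-0.0888,-0.0033,0.0001,-0.0003,0.1211]
```

```bash
python3 -m creep '[[1,0.1,-0.02,0,0,0,0.037],[1,0.2,-0.04,0,0,0,0.074],[1,0.3,-0.06,0,0,0,0.111],[1,0.41,-0.08,0,0,0,0.148],[1,0.53,-0.13,0,0,0,0.184]]';python3 go.py .466 -.0668 .2 -159.9 1
```

```text
time_s: 35.45
tcp_pos: [0.4323, 0.0891, 0.1958]
ee_rot: [[-0.598, -0.801, -0.005], [-0.801, 0.599, -0.002], [0.005, 0.002, -1.0]]
wrist_force: [1.9, 1.4, -0.4]
gripper_width: 0.999
t 35.45 tcp [0.4323 0.0891 0.1958] head -126.76 tilt [-4.7 -2.3] j [ 33.   6. -28.  -0. -56. -70.] F [ 1.9  1.4 -0.4] M [ 0.14 -0.15  0.03] g 0.999
dist 159.5880801008695 mm ang 33.13832413872861
1.0 [g,0.3492,-0.4011,-0.0133,0.0003,-0.0016,0.1841]
```

```bash
python3 -m creep '[[1,0.07,-0.08,0,0,-0.0016,0.037],[1,0.14,-0.16,0,0,-0.0016,0.074],[1,0.21,-0.24,-0.005,0,-0.0016,0.111],[1,0.28,-0.32,-0.013,0,-0.0016,0.148],[1,0.349,-0.401,-0.013,0,-0.0016,0.184]]';python3 -m creep '[[1,0,0,0,0,0,0],[1,0,0,0,0,0,0]]';python3 go.py .466 -.0668 .13 -159.9 1
```

```text
time_s: 35.87
tcp_pos: [0.4658, -0.0684, 0.1992]
ee_rot: [[-0.941, -0.339, -0.002], [-0.339, 0.941, 0.0], [0.002, 0.001, -1.0]]
wrist_force: [0.8, 1.3, 1.0]
gripper_width: 0.999
time_s: 36.03
tcp_pos: [0.4653, -0.07, 0.1977]
ee_rot: [[-0.942, -0.336, -0.006], [-0.336, 0.942, -0.0], [0.005, 0.002, -1.0]]
wrist_force: [0.3, 0.1, 0.2]
gripper_width: 0.998
t 36.03 tcp [ 0.4653 -0.07    0.1977] head -160.39 tilt [-5.5 -0.2] j [ 11.   9. -24.  -0. -57. -82.] F [0.3 0.1 0.2] M [ 0.13 -0.12  0.03] g 0.998
dist 67.81499157991834 mm ang 0.5842322545613937
1.0 [g,-0.0070,0.0088,0.2258,0.0005,-0.0017,-0.0027]
```

```bash
python3 -m creep '[[1,-0.007,0.0088,0.07,0.0005,-0.0017,-0.0027],[1,-0.007,0.0088,0.14,0.0005,-0.0017,-0.0027],[1,-0.007,0.0088,0.21,0.0005,-0.0017,-0.0027],[1,-0.007,0.0088,0.2258,0.0005,-0.0017,-0.0027],[1,-0.007,0.0088,0.2258,0.0005,-0.0017,-0.0027]]';python3 go.py .466 -.0668 .073 -159.9 1;python3 hv.py v1 180,120,320,240; python3 - <<'E'
from station import r
import cv2
cv2.imwrite("pics/v1t.png",cv2.resize(r.capture("top")[110:220,210:340],(780,660)))
E
```

```text
time_s: 36.45
tcp_pos: [0.4647, -0.0662, 0.1283]
ee_rot: [[-0.938, -0.345, -0.005], [-0.345, 0.938, -0.001], [0.005, 0.001, -1.0]]
wrist_force: [-0.0, -0.1, 0.6]
gripper_width: 0.997
t 36.45 tcp [ 0.4647 -0.0662  0.1283] head -159.8 tilt [-4.8 -0.8] j [ 12.  14. -30.  -0. -47. -82.] F [-0.  -0.1  0.6] M [ 0.08 -0.15 -0.05] g 0.997
dist 55.355030695797545 mm ang 0.298493518187456
1.0 [g,-0.0044,-0.0035,0.1844,0.0003,-0.0015,0.0006]
t 36.45 tcp [ 0.4647 -0.0662  0.1283] head -159.8 tilt [-4.8 -0.8] j [ 12.  14. -30.  -0. -47. -82.] F [-0.  -0.1  0.6] M [ 0.08 -0.15 -0.05] g 0.997
```

View pics/v1_scene.png

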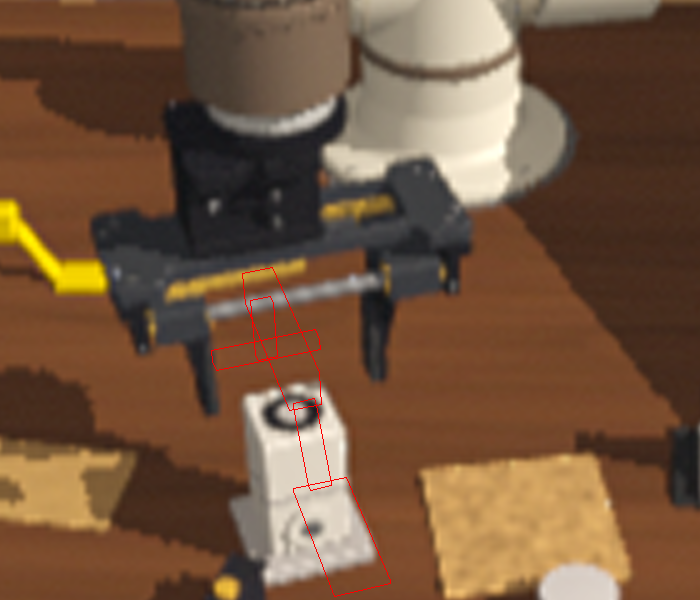

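```bash
python3 -m creep '[[1,-0.0044,-0.0035,0.05,0.0003,-0.0015,0.0006],[1,-0.0044,-0.0035,0.1,0.0003,-0.0015,0.0006],[1,-0.0044,-0.0035,0.15,0.0003,-0.0015,0.0006],[1,-0.0044,-0.0035,0.18,0.0003,-0.0015,0.0006],[1,-0.0044,-0.0035,0.18,0.0003,-0.0015,0.0006]]';python3 go.py .466 -.0668 .073 -159.9 1;python3 hv.py v2 180,140,320,260
```

```text
time_s: 36.97
tcp_pos: [0.4678, -0.0666, 0.0759]
ee_rot: [[-0.939, -0.344, 0.004], [-0.344, 0.939, 0.0], [-0.003, -0.001, -1.0]]
wrist_force: [0.5, 0.2, 0.9]
gripper_width: 1.0
t 36.97 tcp [ 0.4678 -0.0666  0.0759] head -159.89 tilt [3.5 0.3] j [ 12.  19. -33.   0. -38. -82.] F [0.5 0.2 0.9] M [ 0.03 -0.15 -0.  ] g 1.0
dist 3.4018182828834935 mm ang 0.20433022912400736
1.0 [g,0.0057,0.0015,0.0097,-0.0003,0.0011,0.0001]
t 36.97 tcp [ 0.4678 -0.0666  0.0759] head -159.89 tilt [3.5 0.3] j [ 12.  19. -33.   0. -38. -82.] F [0.5 0.2 0.9] M [ 0.03 -0.15 -0.  ] g 1.0
```

View pics/v2_scene.png

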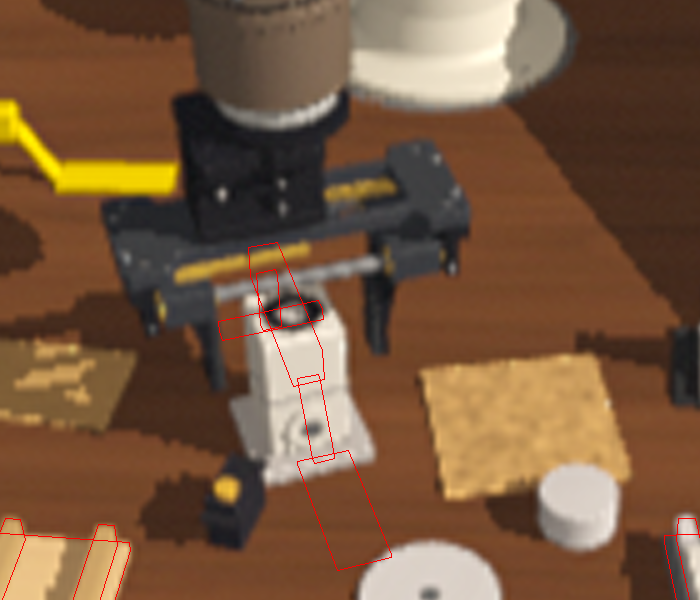

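Close on the sleeve body (expect about 48/87 = 0.55).

```bash
python3 -m creep '[[1,0.005,0.0015,0.008,0,0.001,0],[0.3,0.005,0.0015,0.008,0,0.001,0],[0.3,0.005,0.0015,0.008,0,0.001,0],[0.3,0.005,0.0015,0.008,0,0.001,0],[0.3,0.005,0.0015,0.008,0,0.001,0]]';python3 -m creep '[[0.3,0,0,0,0,0,0],[0.3,0,0,0,0,0,0],[0.3,0,0,0,0,0,0],[0.3,0,0,0,0,0,0],[0.3,0,0,0,0,0,0]]';python3 -m creep '[[0.3,0,0,0,0,0,0],[0.3,0,0,0,0,0,0],[0.3,0,0,0,0,0,0]]';python3 go.py .466 -.0668 .073 -159.9 1
```

```text
time_s: 37.43
tcp_pos: [0.4672, -0.0667, 0.0748]
ee_rot: [[-0.939, -0.344, 0.003], [-0.344, 0.939, -0.001], [-0.003, -0.002, -1.0]]
wrist_force: [-0.6, 0.2, -0.2]
gripper_width: 0.779
time_s: 37.85
tcp_pos: [0.4672, -0.0667, 0.0749]
ee_rot: [[-0.939, -0.344, 0.003], [-0.344, 0.939, -0.001], [-0.003, -0.002, -1.0]]
wrist_force: [0.0, -1.0, 1.0]
gripper_width: 0.55
time_s: 38.1
tcp_pos: [0.4673, -0.0667, 0.0749]
ee_rot: [[-0.939, -0.344, 0.003], [-0.344, 0.939, -0.001], [-0.003, -0.002, -1.0]]
wrist_force: [-0.6, -0.1, 0.2]
gripper_width: 0.55
t 38.1 tcp [ 0.4673 -0.0667  0.0749] head -159.86 tilt [ 3.4 -0.7] j [ 12.  19. -33.   0. -38. -82.] F [-0.6 -0.1  0.2] M [ 0.13 -0.04 -0.05] g 0.55
dist 2.3215315955898843 mm ang 0.20324031713921115
1.0 [g,0.0041,0.0012,0.0065,-0.0006,0.0010,0.0002]
```

```bash
python3 -m creep '[[0.3,0,0,-0.03,0,0,0],[0.3,0,0,-0.08,0,0,0],[0.3,0,0,-0.14,0,0,0],[0.3,0,0,-0.2,0,0,0],[0.3,0,0,-0.23,0,0,0]]';python3 go.py .592 .015 .143 -200.1 1,.5;python3 hv.py v3 180,120,320,240
```

```text
time_s: 38.52
tcp_pos: [0.4676, -0.0666, 0.146]
ee_rot: [[-0.939, -0.344, 0.006], [-0.344, 0.939, -0.0], [-0.005, -0.002, -1.0]]
wrist_force: [0.3, 0.3, -2.7]
gripper_width: 0.549
t 38.52 tcp [ 0.4676 -0.0666  0.146 ] head -159.85 tilt [ 6.  -0.4] j [ 12.  13. -28.   0. -49. -82.] F [ 0.3  0.3 -2.7] M [ 0.07 -0.24 -0.01] g 0.549
dist 148.8256055054211 mm ang 40.24764662861438
1.0 [g,-0.4830,0.1126,0.0122,-0.0001,0.0019,0.2236]
0.5 [g,-0.2415,0.0563,0.0061,-0.0001,0.0010,0.1118]
t 38.52 tcp [ 0.4676 -0.0666  0.146 ] head -159.85 tilt [ 6.  -0.4] j [ 12.  13. -28.   0. -49. -82.] F [ 0.3  0.3 -2.7] M [ 0.07 -0.24 -0.01] g 0.549
```

View pics/v3_scene.png

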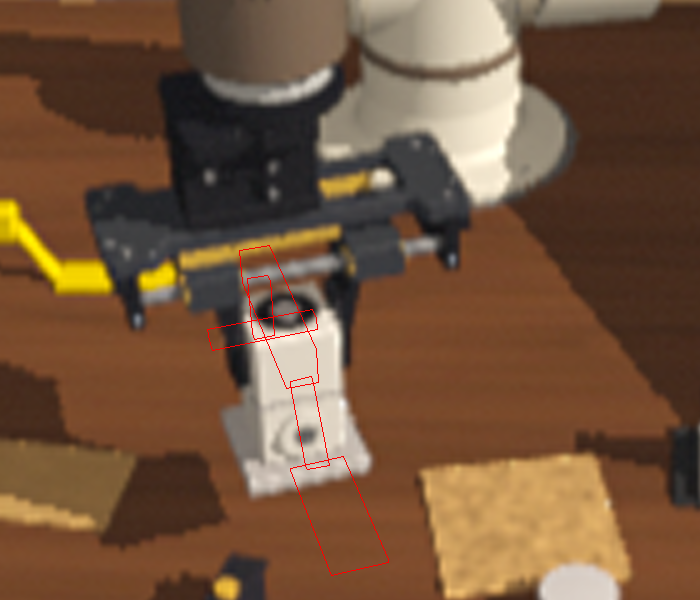

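Sleeve lifted squarely, boss towards the camera. Move over the disc.

```bash
python3 -m creep '[[0.3,-0.06,0.014,0,0,0,0.03],[0.3,-0.14,0.034,0,0,0,0.065],[0.3,-0.22,0.053,0.005,0,0.001,0.1],[0.3,-0.3,0.072,0.01,0,0.0019,0.138],[0.3,-0.38,0.09,0.012,0,0.0019,0.176]]';python3 go.py .592 .015 .143 -200.1 1
```

```text
time_s: 38.98
tcp_pos: [0.566, -0.0013, 0.1428]
ee_rot: [[-0.979, 0.206, -0.0], [0.206, 0.979, -0.001], [-0.0, -0.001, -1.0]]
wrist_force: [0.2, 0.1, -2.9]
gripper_width: 0.552
t 38.98 tcp [ 0.566  -0.0013  0.1428] head 168.11 tilt [-0.1 -0.7] j [  16.   21.  -16.    0.  -53. -118.] F [ 0.2  0.1 -2.9] M [-0.02 -0.21 -0.05] g 0.552
dist 30.689324033657034 mm ang 8.212104662901647
1.0 [g,-0.0736,0.0711,-0.0008,-0.0002,0.0000,0.0456]
```

```bash
python3 -m creep '[[0.3,-0.03,0.03,0,0,0,0.02],[0.3,-0.06,0.058,0,0,0,0.04],[0.3,-0.0736,0.071,0,0,0,0.0456],[0.3,-0.0736,0.071,0.02,0,0,0.0456],[0.3,-0.0736,0.071,0.06,0,0,0.0456]]';python3 go.py .592 .015 .0835 -200.1 1;python3 hv.py v4 180,140,320,300
```

```text
time_s: 39.4
tcp_pos: [0.5922, 0.015, 0.1249]
ee_rot: [[-0.94, 0.342, 0.001], [0.342, 0.94, -0.0], [-0.001, 0.0, -1.0]]
wrist_force: [-1.2, 0.8, -3.0]
gripper_width: 0.552
t 39.4 tcp [0.5922 0.015  0.1249] head 160.0 tilt [ 1.2 -0.3] j [  17.   25.  -13.    0.  -52. -127.] F [-1.2  0.8 -3. ] M [ 0.   -0.19 -0.02] g 0.552
dist 41.374273839377565 mm ang 0.11986277758769504
1.0 [g,0.0007,-0.0003,0.1379,0.0000,0.0004,0.0005]
t 39.4 tcp [0.5922 0.015  0.1249] head 160.0 tilt [ 1.2 -0.3] j [  17.   25.  -13.    0.  -52. -127.] F [-1.2  0.8 -3. ] M [ 0.   -0.19 -0.02] g 0.552
```

View pics/v4_scene.png

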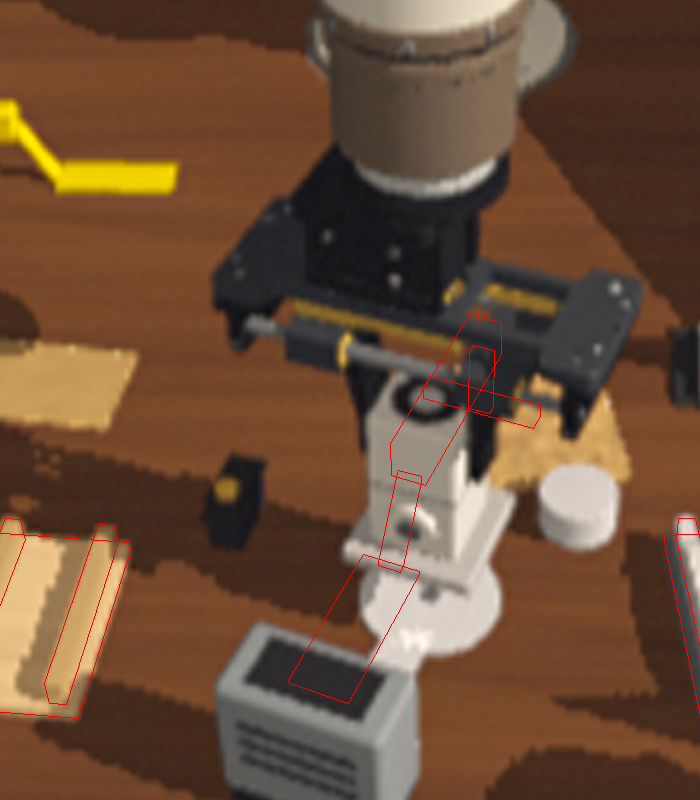

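```bash
python3 -m creep '[[0.3,0,0,0.03,0,0,0],[0.3,0,0,0.07,0,0,0],[0.3,0,0,0.11,0,0,0],[0.3,0,0,0.132,0,0,0],[0.3,0,0,0.132,0,0,0]]';python3 go.py .592 .015 .0815 -200.1 1
```

```text
time_s: 39.87
tcp_pos: [0.5876, 0.0139, 0.0797]
ee_rot: [[-0.939, 0.344, -0.01], [0.344, 0.939, -0.002], [0.009, -0.005, -1.0]]
wrist_force: [-0.4, -0.0, -3.2]
gripper_width: 0.552
t 39.87 tcp [0.5876 0.0139 0.0797] head 159.9 tilt [-10.   -1.7] j [  17.   28.  -16.   -0.  -47. -127.] F [-0.4 -0.  -3.2] M [-0.   -0.17  0.01] g 0.552
dist 4.9165846054723055 mm ang 0.5811361503723718
1.0 [g,-0.0125,0.0085,-0.0063,-0.0016,-0.0028,-0.0000]
```

```bash
python3 -m creep '[[0.3,-0.0125,0.0085,-0.005,-0.0016,-0.0028,0],[0.3,-0.0125,0.0085,-0.005,-0.0016,-0.0028,0],[0.3,-0.0125,0.0085,-0.005,-0.0016,-0.0028,0],[0.3,-0.0125,0.0085,-0.005,-0.0016,-0.0028,0],[0.3,-0.0125,0.0085,-0.005,-0.0016,-0.0028,0]]';python3 go.py .592 .015 .0815 -200.1 1;python3 look.py e sleeve>/dev/null; python3 - <<'E'
from ov import *
ims,out=pickle.load(open("look_e.pkl","rb"))
for c,cr in(("scene",(190,150,310,300)),("top",(210,50,310,160))):
    overlay(ims[c],c,[("sleeve",(.592,.015,-20.1),.0066),("lamp",(.592,.015,-20.1),0)],cr,f"pics/w_{c}.png",5)
E
```

```text
time_s: 40.28
tcp_pos: [0.5922, 0.0151, 0.0817]
ee_rot: [[-0.939, 0.344, 0.001], [0.344, 0.939, 0.0], [-0.001, 0.001, -1.0]]
wrist_force: [-1.3, 0.5, -3.4]
gripper_width: 0.548
t 40.28 tcp [0.5922 0.0151 0.0817] head 159.91 tilt [1.  0.3] j [  17.   28.  -16.   -0.  -47. -127.] F [-1.3  0.5 -3.4] M [ 0.02 -0.1  -0.08] g 0.548
dist 0.3276474329421698 mm ang 0.059959876502522
1.0 [g,0.0006,-0.0006,0.0007,0.0002,0.0003,0.0000]
```

View pics/w_scene.png

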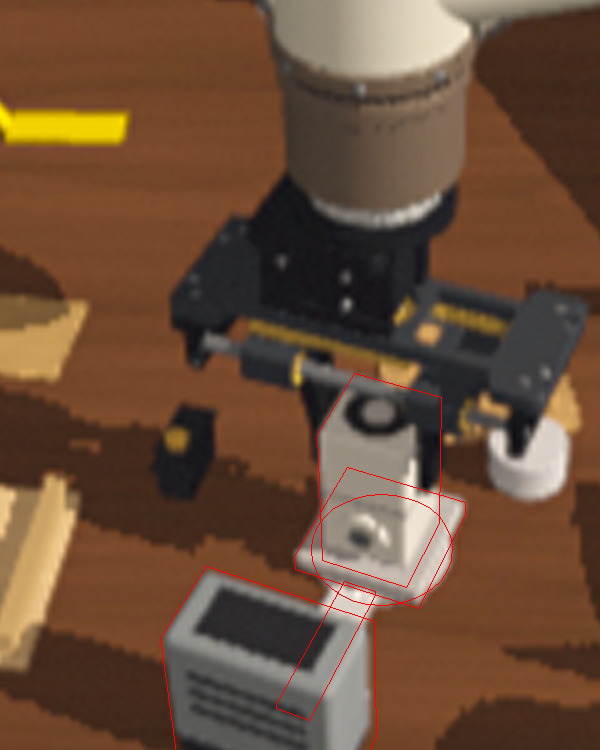

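View pics/w_top.png

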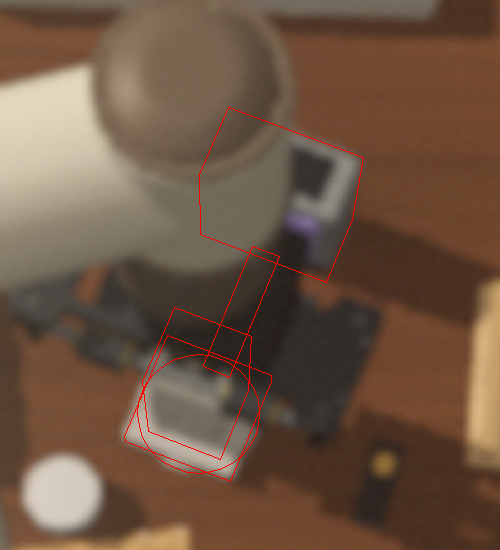

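```bash
python3 -m creep '[[0.3,0,0,0,0,0,0],[0.3,0,0,0,0,0,0],[0.3,0,0,0,0,0,0],[0.3,0,0,0,0,0,0],[0.3,0,0,0,0,0,0]]';python3 -m creep '[[0.3,0,0,0,0,0,0],[0.3,0,0,0,0,0,0],[0.3,0,0,0,0,0,0],[0.3,0,0,0,0,0,0],[0.3,0,0,0,0,0,0]]';python3 -m creep '[[0.3,0,0,0,0,0,0],[0.3,0,0,0,0,0,0],[0.3,0,0,0,0,0,0],[0.3,0,0,0,0,0,0],[0.3,0,0,0,0,0,0]]';python3 -m creep '[[0.3,0,0,0,0,0,0],[0.3,0,0,0,0,0,0],[0.3,0,0,0,0,0,0],[0.3,0,0,0,0,0,0],[0.3,0,0,0,0,0,0]]';python3 go.py .592 .015 .0815 -110.1 1,.333
```

```text
time_s: 40.9
tcp_pos: [0.592, 0.015, 0.0813]
ee_rot: [[-0.939, 0.344, 0.0], [0.344, 0.939, 0.0], [-0.0, 0.0, -1.0]]
wrist_force: [-0.8, 0.1, -2.9]
gripper_width: 0.552
time_s: 41.32
tcp_pos: [0.592, 0.015, 0.0813]
ee_rot: [[-0.939, 0.344, 0.0], [0.344, 0.939, 0.0], [-0.0, 0.0, -1.0]]
wrist_force: [0.2, 0.4, -2.3]
gripper_width: 0.548
time_s: 41.73
tcp_pos: [0.592, 0.015, 0.0813]
ee_rot: [[-0.939, 0.344, 0.0], [0.344, 0.939, 0.0], [-0.0, 0.0, -1.0]]
wrist_force: [0.7, -0.0, -2.8]
gripper_width: 0.551
time_s: 42.15
tcp_pos: [0.592, 0.015, 0.0813]
ee_rot: [[-0.939, 0.344, 0.0], [0.344, 0.939, 0.0], [-0.0, 0.0, -1.0]]
wrist_force: [0.7, 0.3, -3.1]
gripper_width: 0.547
t 42.15 tcp [0.592  0.015  0.0813] head 159.9 tilt [0.2 0.1] j [  17.   28.  -16.    0.  -47. -127.] F [ 0.7  0.3 -3.1] M [-0.01 -0.21  0.03] g 0.547
dist 0.22050707657862406 mm ang 89.99820395226189
1.0 [g,0.0000,-0.0001,-0.0007,-0.0000,0.0001,-0.5000]
0.333 [g,0.0000,-0.0000,-0.0002,-0.0000,0.0000,-0.1665]
```

```bash
python3 -m creep '[[0.3,0,0,0,0,0,-0.033],[0.3,0,0,0,0,0,-0.067],[0.3,0,0,0,0,0,-0.1],[0.3,0,0,0,0,0,-0.133],[0.3,0,0,0,0,0,-0.167]]';python3 go.py .592 .015 .0815 -110.1 1;python3 -m creep '[[0.3,0,0,0,0,0,-0.033],[0.3,0,0,0,0,0,-0.067],[0.3,0,0,0,0,0,-0.1],[0.3,0,0,0,0,0,-0.133],[0.3,0,0,0,0,0,-0.167]]';python3 go.py .592 .015 .0815 -110.1 1
```

```text
time_s: 42.57
tcp_pos: [0.592, 0.015, 0.0813]
ee_rot: [[-0.984, -0.178, 0.0], [-0.178, 0.984, 0.0], [-0.0, 0.0, -1.0]]
wrist_force: [0.2, -0.1, -3.0]
gripper_width: 0.549
t 42.57 tcp [0.592  0.015  0.0813] head -169.74 tilt [0.2 0.1] j [ 17.  28. -16.   0. -47. -97.] F [ 0.2 -0.1 -3. ] M [ 0.1  -0.13  0.01] g 0.549
dist 0.20671747722576522 mm ang 59.6405757426578
1.0 [g,0.0000,-0.0001,-0.0007,-0.0000,0.0001,-0.3313]
time_s: 42.98
tcp_pos: [0.592, 0.015, 0.0813]
ee_rot: [[-0.759, -0.651, 0.0], [-0.651, 0.759, 0.0], [-0.0, -0.0, -1.0]]
wrist_force: [0.2, -0.1, -1.9]
gripper_width: 0.547
t 42.98 tcp [0.592  0.015  0.0813] head -139.39 tilt [0.2 0.1] j [ 17.  28. -16.  -0. -47. -66.] F [ 0.2 -0.1 -1.9] M [ 0.04 -0.1  -0.02] g 0.547
dist 0.2127759787683595 mm ang 29.285387559275254
1.0 [g,0.0001,-0.0000,-0.0007,-0.0000,0.0001,-0.1627]
```

Clean. Finish the turn and hold.

```bash
python3 -m creep '[[0.3,0,0,0,0,0,-0.033],[0.3,0,0,0,0,0,-0.067],[0.3,0,0,0,0,0,-0.1],[0.3,0,0,0,0,0,-0.133],[0.3,0,0,0,0,0,-0.1625]]';python3 go.py .592 .015 .0815 -110.1 1;python3 -m creep '[[0.3,0,0,0,0,0,0],[0.3,0,0,0,0,0,0],[0.3,0,0,0,0,0,0],[0.3,0,0,0,0,0,0],[0.3,0,0,0,0,0,0]]';python3 -m creep '[[0.3,0,0,0,0,0,0],[0.3,0,0,0,0,0,0],[0.3,0,0,0,0,0,0],[0.3,0,0,0,0,0,0],[0.3,0,0,0,0,0,0]]';python3 -m creep '[[0.3,0,0,0,0,0,0],[0.3,0,0,0,0,0,0],[0.3,0,0,0,0,0,0],[0.3,0,0,0,0,0,0],[0.3,0,0,0,0,0,0]]';python3 -m creep '[[0.3,0,0,0,0,0,0],[0.3,0,0,0,0,0,0],[0.3,0,0,0,0,0,0],[0.3,0,0,0,0,0,0],[0.3,0,0,0,0,0,0]]';python3 go.py .592 .015 .0815 -20.1 1; python3 hv.py x1 190,150,310,300
```

```text
time_s: 43.4
tcp_pos: [0.592, 0.015, 0.0813]
ee_rot: [[-0.34, -0.941, 0.0], [-0.941, 0.34, 0.0], [-0.0, -0.0, -1.0]]
wrist_force: [0.0, -0.6, -3.3]
gripper_width: 0.547
t 43.4 tcp [0.592  0.015  0.0813] head -109.85 tilt [0.2 0.1] j [ 17.  28. -16.  -0. -47. -37.] F [ 0.  -0.6 -3.3] M [ 0.04 -0.15 -0.01] g 0.547
dist 0.22649168455979157 mm ang 0.24843178022416804
1.0 [g,0.0000,-0.0001,-0.0008,-0.0000,0.0000,0.0014]
time_s: 43.82
tcp_pos: [0.592, 0.015, 0.0813]
ee_rot: [[-0.34, -0.94, 0.0], [-0.94, 0.34, 0.0], [-0.0, -0.0, -1.0]]
wrist_force: [-0.2, -0.5, -2.9]
gripper_width: 0.548
time_s: 44.23
tcp_pos: [0.592, 0.015, 0.0813]
ee_rot: [[-0.34, -0.94, 0.0], [-0.94, 0.34, 0.0], [-0.0, -0.0, -1.0]]
wrist_force: [-0.1, -0.6, -2.1]
gripper_width: 0.552
time_s: 44.65
tcp_pos: [0.592, 0.015, 0.0813]
ee_rot: [[-0.341, -0.94, 0.0], [-0.94, 0.341, 0.0], [-0.0, -0.0, -1.0]]
wrist_force: [0.5, -0.3, -2.6]
gripper_width: 0.548
time_s: 45.07
tcp_pos: [0.592, 0.015, 0.0813]
ee_rot: [[-0.341, -0.94, 0.0], [-0.94, 0.341, 0.0], [-0.0, -0.0, -1.0]]
wrist_force: [0.7, 0.4, -3.4]
gripper_width: 0.546
t 45.07 tcp [0.592  0.015  0.0813] head -109.91 tilt [0.1 0. ] j [ 17.  28. -16.   0. -47. -37.] F [ 0.7  0.4 -3.4] M [ 0.12 -0.09 -0.03] g 0.546
dist 0.22396275028232726 mm ang 89.80916337188982
1.0 [g,-0.0000,-0.0001,-0.0007,-0.0000,-0.0000,-0.4989]
t 45.07 tcp [0.592  0.015  0.0813] head -109.91 tilt [0.1 0. ] j [ 17.  28. -16.   0. -47. -37.] F [ 0.7  0.4 -3.4] M [ 0.12 -0.09 -0.03] g 0.546
```

View pics/x1_scene.png

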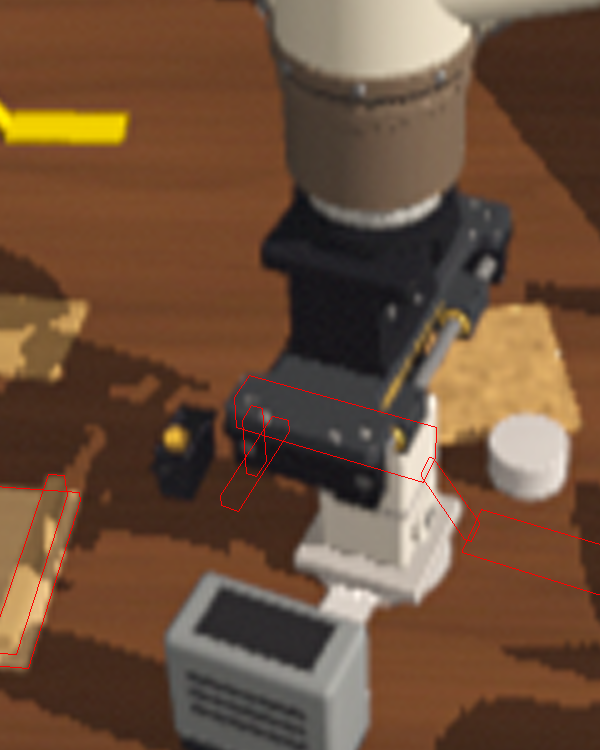

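Boss is now on the camera's right (+y side) — anticlockwise, second side faces the lamp. Third side next.

```bash
python3 -m creep '[[0.3,0,0,0,0,0,-0.033],[0.3,0,0,0,0,0,-0.067],[0.3,0,0,0,0,0,-0.1],[0.3,0,0,0,0,0,-0.133],[0.3,0,0,0,0,0,-0.167]]';python3 -m creep '[[0.3,0,0,0,0,0,-0.033],[0.3,0,0,0,0,0,-0.067],[0.3,0,0,0,0,0,-0.1],[0.3,0,0,0,0,0,-0.133],[0.3,0,0,0,0,0,-0.167]]';python3 go.py .592 .015 .0815 -20.1 1
```

```text
time_s: 45.53
tcp_pos: [0.592, 0.015, 0.0813]
ee_rot: [[0.181, -0.983, 0.0], [-0.983, -0.181, 0.0], [-0.0, -0.0, -1.0]]
wrist_force: [-1.0, 0.4, -2.8]
gripper_width: 0.55
time_s: 45.95
tcp_pos: [0.592, 0.015, 0.0813]
ee_rot: [[0.653, -0.757, 0.0], [-0.757, -0.653, 0.0], [0.0, -0.0, -1.0]]
wrist_force: [1.0, -1.3, -3.3]
gripper_width: 0.549
t 45.95 tcp [0.592  0.015  0.0813] head -49.19 tilt [0.1 0. ] j [ 17.  28. -16.  -0. -47.  24.] F [ 1.  -1.3 -3.3] M [ 0.09 -0.06  0.04] g 0.549
dist 0.20963374226293946 mm ang 29.094491189083275
1.0 [g,0.0001,-0.0001,-0.0007,-0.0000,-0.0000,-0.1616]
```

```bash
python3 -m creep '[[0.3,0,0,0,0,0,-0.033],[0.3,0,0,0,0,0,-0.067],[0.3,0,0,0,0,0,-0.1],[0.3,0,0,0,0,0,-0.133],[0.3,0,0,0,0,0,-0.1605]]';python3 go.py .592 .015 .0815 -20.1 1;python3 -m creep '[[0.3,0,0,0,0,0,0],[0.3,0,0,0,0,0,0],[0.3,0,0,0,0,0,0],[0.3,0,0,0,0,0,0],[0.3,0,0,0,0,0,0]]';python3 -m creep '[[0.3,0,0,0,0,0,0],[0.3,0,0,0,0,0,0],[0.3,0,0,0,0,0,0],[0.3,0,0,0,0,0,0],[0.3,0,0,0,0,0,0]]';python3 -m creep '[[0.3,0,0,0,0,0,0],[0.3,0,0,0,0,0,0],[0.3,0,0,0,0,0,0],[0.3,0,0,0,0,0,0],[0.3,0,0,0,0,0,0]]';python3 -m creep '[[0.3,0,0,0,0,0,0],[0.3,0,0,0,0,0,0],[0.3,0,0,0,0,0,0],[0.3,0,0,0,0,0,0],[0.3,0,0,0,0,0,0]]';python3 go.py .592 .015 .0815 69.9 1; python3 hv.py x2 190,150,310,300
```

```text
time_s: 46.37
tcp_pos: [0.592, 0.015, 0.0813]
ee_rot: [[0.94, -0.342, 0.0], [-0.342, -0.94, 0.0], [0.0, -0.0, -1.0]]
wrist_force: [-0.1, 0.2, -3.9]
gripper_width: 0.551
t 46.37 tcp [0.592  0.015  0.0813] head -20.03 tilt [0.1 0. ] j [ 17.  28. -16.   0. -47.  53.] F [-0.1  0.2 -3.9] M [ 0.01 -0.05 -0.01] g 0.551
dist 0.22748930191988287 mm ang 0.07474457529724014
1.0 [g,0.0000,-0.0000,-0.0008,-0.0000,-0.0000,0.0004]
time_s: 46.78
tcp_pos: [0.592, 0.015, 0.0813]
ee_rot: [[0.939, -0.343, 0.0], [-0.343, -0.939, 0.0], [0.0, -0.0, -1.0]]
wrist_force: [-0.5, 0.1, -2.6]
gripper_width: 0.549
time_s: 47.2
tcp_pos: [0.592, 0.015, 0.0813]
ee_rot: [[0.939, -0.343, 0.0], [-0.343, -0.939, 0.0], [0.0, -0.0, -1.0]]
wrist_force: [-0.0, -1.1, -2.2]
gripper_width: 0.551
time_s: 47.62
tcp_pos: [0.592, 0.015, 0.0813]
ee_rot: [[0.939, -0.343, 0.0], [-0.343, -0.939, 0.0], [0.0, -0.0, -1.0]]
wrist_force: [0.0, 0.1, -3.0]
gripper_width: 0.548
time_s: 48.03
tcp_pos: [0.5919, 0.015, 0.0813]
ee_rot: [[0.939, -0.343, 0.0], [-0.343, -0.939, 0.0], [0.0, -0.0, -1.0]]
wrist_force: [-0.2, 0.4, -3.2]
gripper_width: 0.553
t 48.03 tcp [0.5919 0.015  0.0813] head -20.08 tilt [0.1 0. ] j [ 17.  28. -16.  -0. -47.  53.] F [-0.2  0.4 -3.2] M [0.04 0.02 0.01] g 0.553
dist 0.2299534904451189 mm ang 89.97904693902893
1.0 [g,0.0002,-0.0001,-0.0007,0.0000,-0.0000,-0.4999]
t 48.03 tcp [0.5919 0.015  0.0813] head -20.08 tilt [0.1 0. ] j [ 17.  28. -16.  -0. -47.  53.] F [-0.2  0.4 -3.2] M [0.04 0.02 0.01] g 0.553
```

View pics/x2_scene.png

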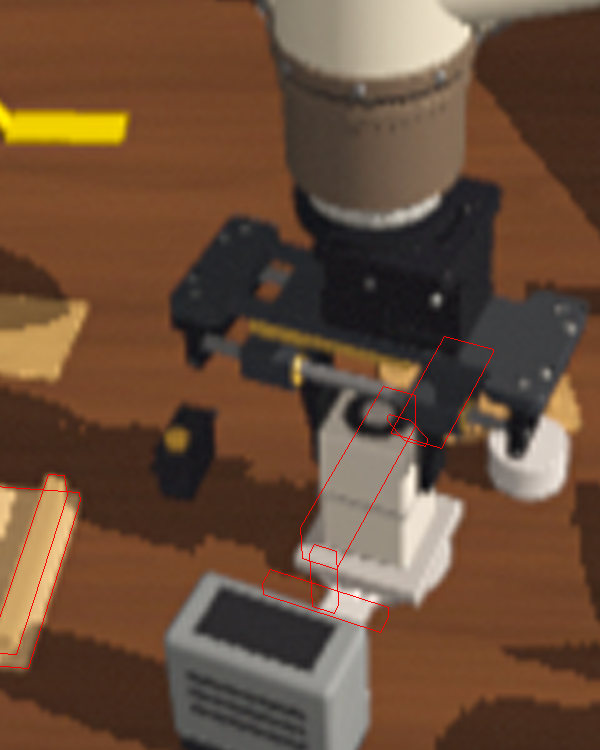

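The plain third side faces the lamp. Fourth.

```bash
python3 -m creep '[[0.3,0,0,0,0,0,-0.033],[0.3,0,0,0,0,0,-0.067],[0.3,0,0,0,0,0,-0.1],[0.3,0,0,0,0,0,-0.133],[0.3,0,0,0,0,0,-0.167]]';python3 -m creep '[[0.3,0,0,0,0,0,-0.033],[0.3,0,0,0,0,0,-0.067],[0.3,0,0,0,0,0,-0.1],[0.3,0,0,0,0,0,-0.133],[0.3,0,0,0,0,0,-0.167]]';python3 go.py .592 .015 .0815 69.9 1
```

```text
time_s: 48.5
tcp_pos: [0.592, 0.015, 0.0813]
ee_rot: [[0.984, 0.178, 0.0], [0.178, -0.984, 0.0], [0.0, -0.0, -1.0]]
wrist_force: [-0.3, 0.4, -3.2]
gripper_width: 0.547
time_s: 48.92
tcp_pos: [0.592, 0.015, 0.0813]
ee_rot: [[0.759, 0.651, 0.0], [0.651, -0.759, 0.0], [0.0, 0.0, -1.0]]
wrist_force: [-0.5, -0.1, -3.1]
gripper_width: 0.553
t 48.92 tcp [0.592  0.015  0.0813] head 40.64 tilt [0.2 0. ] j [ 17.  28. -16.   0. -47. 114.] F [-0.5 -0.1 -3.1] M [-0.07 -0.05  0.06] g 0.553
dist 0.2378843182898274 mm ang 29.264656528844743
1.0 [g,0.0000,-0.0000,-0.0008,0.0000,-0.0000,-0.1626]
```

```bash
python3 -m creep '[[0.3,0,0,0,0,0,-0.033],[0.3,0,0,0,0,0,-0.067],[0.3,0,0,0,0,0,-0.1],[0.3,0,0,0,0,0,-0.133],[0.3,0,0,0,0,0,-0.1615]]';python3 go.py .592 .015 .0815 69.9 1;python3 -m creep '[[0.3,0,0,0,0,0,0],[0.3,0,0,0,0,0,0],[0.3,0,0,0,0,0,0],[0.3,0,0,0,0,0,0],[0.3,0,0,0,0,0,0]]';python3 -m creep '[[0.3,0,0,0,0,0,0],[0.3,0,0,0,0,0,0],[0.3,0,0,0,0,0,0],[0.3,0,0,0,0,0,0],[0.3,0,0,0,0,0,0]]';python3 -m creep '[[0.3,0,0,0,0,0,0],[0.3,0,0,0,0,0,0],[0.3,0,0,0,0,0,0],[0.3,0,0,0,0,0,0],[0.3,0,0,0,0,0,0]]';python3 -m creep '[[0.3,0,0,0,0,0,0],[0.3,0,0,0,0,0,0],[0.3,0,0,0,0,0,0],[0.3,0,0,0,0,0,0],[0.3,0,0,0,0,0,0]]';python3 go.py .4525 .0655 .14 69.9 1; python3 hv.py x3 190,150,310,300
```

```text
time_s: 49.33
tcp_pos: [0.592, 0.015, 0.0813]
ee_rot: [[0.342, 0.94, 0.0], [0.94, -0.342, 0.0], [0.0, 0.0, -1.0]]
wrist_force: [-0.2, 0.0, -3.5]
gripper_width: 0.549
t 49.33 tcp [0.592  0.015  0.0813] head 69.99 tilt [0.1 0. ] j [ 17.  28. -16.   0. -47. 143.] F [-0.2  0.  -3.5] M [-0.09 -0.06 -0.03] g 0.549
dist 0.23503237921539855 mm ang 0.09008926062158126
1.0 [g,-0.0000,0.0001,-0.0008,0.0000,-0.0000,0.0005]
time_s: 49.75
tcp_pos: [0.592, 0.015, 0.0813]
ee_rot: [[0.343, 0.939, 0.0], [0.939, -0.343, 0.0], [0.0, 0.0, -1.0]]
wrist_force: [-0.1, -0.1, -3.2]
gripper_width: 0.551
time_s: 50.17
tcp_pos: [0.592, 0.015, 0.0813]
ee_rot: [[0.343, 0.939, 0.0], [0.939, -0.343, 0.0], [0.0, 0.0, -1.0]]
wrist_force: [1.0, 0.5, -2.5]
gripper_width: 0.547
time_s: 50.58
tcp_pos: [0.592, 0.015, 0.0813]
ee_rot: [[0.343, 0.939, 0.0], [0.939, -0.343, 0.0], [0.0, 0.0, -1.0]]
wrist_force: [-0.2, -0.2, -3.0]
gripper_width: 0.553
time_s: 51.0
tcp_pos: [0.592, 0.015, 0.0813]
ee_rot: [[0.343, 0.939, 0.0], [0.939, -0.343, 0.0], [0.0, 0.0, -1.0]]
wrist_force: [-0.1, 0.3, -2.6]
gripper_width: 0.552
t 51.0 tcp [0.592  0.015  0.0813] head 69.93 tilt [0.2 0.1] j [ 17.  28. -16.   0. -47. 143.] F [-0.1  0.3 -2.6] M [-0.07 -0.08  0.  ] g 0.552
dist 159.56695176118788 mm ang 0.03212781233039593
1.0 [g,-0.0015,-0.4946,-0.1957,0.0001,-0.0000,0.0002]
t 51.0 tcp [0.592  0.015  0.0813] head 69.93 tilt [0.2 0.1] j [ 17.  28. -16.   0. -47. 143.] F [-0.1  0.3 -2.6] M [-0.07 -0.08  0.  ] g 0.552
```

View pics/x3_scene.png

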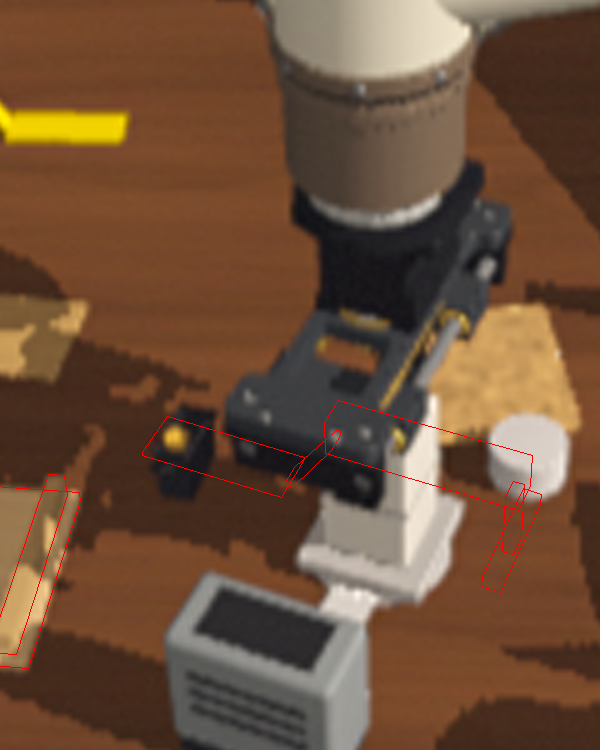

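```bash
python3 -m creep '[[0.3,0,0,-0.05,0,0,0],[0.3,0,0,-0.12,0,0,0],[0.3,0,0,-0.18,0,0,0],[0.3,0,-0.05,-0.2,0,0,0],[0.3,0,-0.12,-0.2,0,0,0]]';python3 -m creep '[[0.3,0,-0.08,0,0,0,0],[0.3,0,-0.16,0,0,0,0],[0.3,0,-0.24,0,0,0,0],[0.3,0,-0.32,0,0,0,0],[0.3,0,-0.375,0,0,0,0]]';python3 go.py .4525 .0655 .14 69.9 1
```

```text
time_s: 51.47
tcp_pos: [0.5605, 0.0276, 0.1436]
ee_rot: [[0.344, 0.939, 0.006], [0.939, -0.344, 0.001], [0.003, 0.006, -1.0]]
wrist_force: [0.8, 0.1, -3.2]
gripper_width: 0.546
time_s: 51.88
tcp_pos: [0.4527, 0.0663, 0.1429]
ee_rot: [[0.344, 0.939, 0.005], [0.939, -0.344, 0.001], [0.003, 0.005, -1.0]]
wrist_force: [0.0, 0.5, -2.5]
gripper_width: 0.548
t 51.88 tcp [0.4527 0.0663 0.1429] head 69.89 tilt [5.3 1.2] j [ 29.  12. -30.   0. -48. 131.] F [ 0.   0.5 -2.5] M [-0.02 -0.03  0.  ] g 0.548
dist 3.026847399922249 mm ang 0.31159823522710534
1.0 [g,-0.0028,0.0002,0.0097,0.0015,-0.0009,-0.0001]
```

```bash
python3 -m creep '[[0.3,-0.003,0,0.03,0.0015,-0.0009,0],[0.3,-0.003,0,0.08,0.0015,-0.0009,0],[0.3,-0.003,0,0.13,0.0015,-0.0009,0],[0.3,-0.003,0,0.16,0.0015,-0.0009,0],[0.3,-0.003,0,0.17,0.0015,-0.0009,0]]';python3 go.py .4525 .0655 .084 69.9 1
```

```text
time_s: 52.3
tcp_pos: [0.4521, 0.065, 0.0903]
ee_rot: [[0.344, 0.939, -0.003], [0.939, -0.344, -0.001], [-0.002, -0.002, -1.0]]
wrist_force: [-0.1, -0.1, -2.6]
gripper_width: 0.551
t 52.3 tcp [0.4521 0.065  0.0903] head 69.87 tilt [-2.9 -1.2] j [ 29.  16. -34.  -0. -40. 131.] F [-0.1 -0.1 -2.6] M [-0.11 -0.09  0.02] g 0.551
dist 6.3413614665963385 mm ang 0.18433259698888455
1.0 [g,0.0020,0.0006,0.0210,-0.0007,0.0007,-0.0002]
```

```bash
python3 -m creep '[[0.3,0.002,0.0006,0.01,-0.0007,0.0007,0],[0.3,0.002,0.0006,0.02,-0.0007,0.0007,0],[0.3,0.002,0.0006,0.021,-0.0007,0.0007,0],[0.3,0.002,0.0006,0.021,-0.0007,0.0007,0]]';python3 go.py .4525 .0655 .0785 69.9 1; python3 - <<'E'
from ov import *
for c,cr in(("scene",(210,140,330,260)),("top",(200,110,300,220))):
    overlay(r.capture(c),c,[("sleeve",(.4525,.0655,69.9),.009),("park_mat",(.4525,.0655,9.7),0)],cr,f"pics/y_{c}.png",6)
E
```

```text
time_s: 52.63
tcp_pos: [0.4528, 0.0655, 0.0842]
ee_rot: [[0.344, 0.939, 0.0], [0.939, -0.344, 0.0], [0.0, 0.0, -1.0]]
wrist_force: [-0.2, 0.9, -2.7]
gripper_width: 0.55
t 52.63 tcp [0.4528 0.0655 0.0842] head 69.87 tilt [0.3 0.2] j [ 29.  17. -34.  -0. -39. 131.] F [-0.2  0.9 -2.7] M [-0.09 -0.13 -0.02] g 0.55
dist 5.706833355458148 mm ang 0.0404038888726129
1.0 [g,-0.0005,-0.0010,0.0190,0.0001,-0.0001,-0.0002]
```

View pics/y_scene.png

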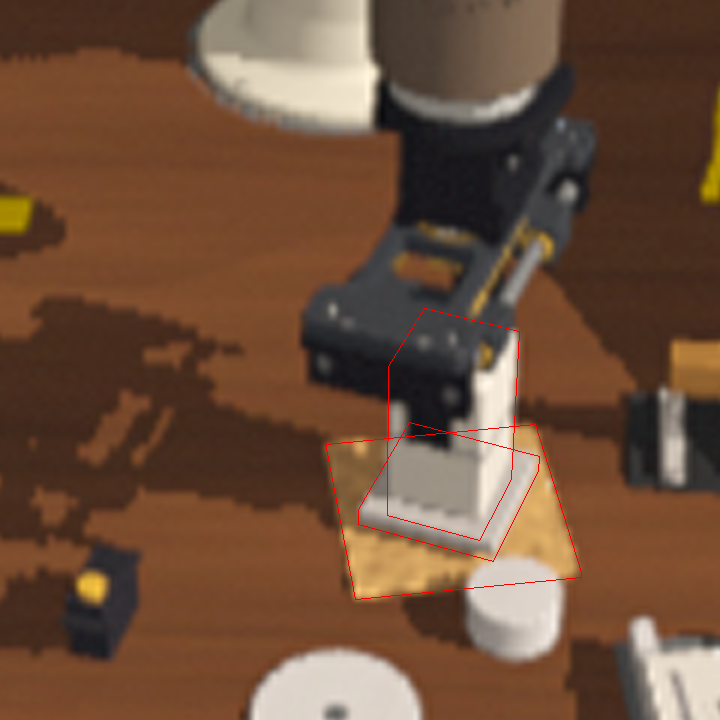

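View pics/y_top.png

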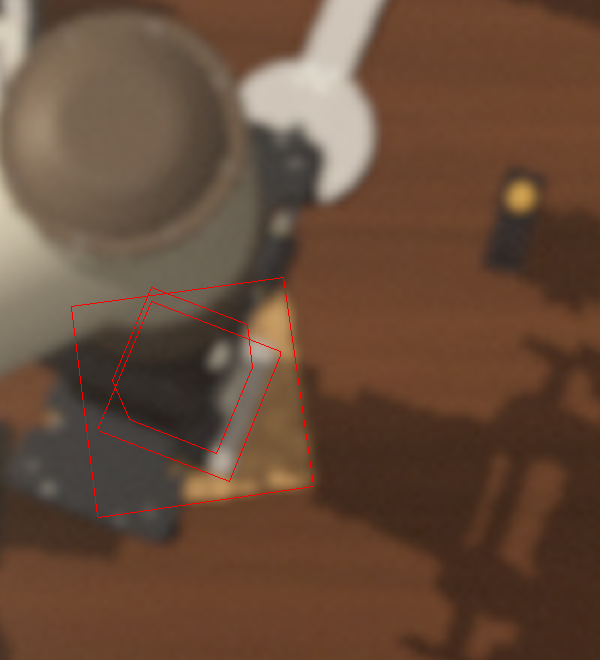

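```bash
python3 -m creep '[[0.3,0,-0.002,0.006,0,0,0],[0.3,0,-0.002,0.012,0,0,0],[0.3,0,-0.002,0.017,0,0,0],[0.3,0,-0.002,0.02,0,0,0],[0.3,0,-0.002,0.021,0,0,0]]';python3 go.py .4525 .0655 .0779 69.9 1
```

```text
time_s: 53.15
tcp_pos: [0.4523, 0.0658, 0.078]
ee_rot: [[0.344, 0.939, 0.001], [0.939, -0.344, 0.0], [0.001, 0.0, -1.0]]
wrist_force: [-0.4, 0.0, -1.8]
gripper_width: 0.554
t 53.15 tcp [0.4523 0.0658 0.078 ] head 69.88 tilt [0.6 0.4] j [ 29.  17. -35.  -0. -38. 131.] F [-0.4  0.  -1.8] M [ 0.02  0.07 -0.02] g 0.554
dist 0.42072797533497924 mm ang 0.0477891942005307
1.0 [g,-0.0008,0.0011,0.0003,0.0001,-0.0002,-0.0001]
```

Force is easing off (touching). Settle a hair more and open.

```bash
python3 -m creep '[[0.3,0,0,0.003,0,0,0],[0.3,0,0,0.003,0,0,0],[0.65,0,0,0.003,0,0,0],[0.7,0,0,0.003,0,0,0],[0.85,0,0,0.003,0,0,0]]';python3 -m creep '[[0.95,0,0,0,0,0,0],[0.95,0,0,0,0,0,0],[0.95,0,0,0,0,0,0],[0.95,0,0,0,0,0,0],[0.95,0,0,0,0,0,0]]';python3 go.py
```

```text
time_s: 53.57
tcp_pos: [0.4527, 0.066, 0.0773]
ee_rot: [[0.344, 0.939, 0.002], [0.939, -0.344, 0.001], [0.001, 0.001, -1.0]]
wrist_force: [0.0, 0.7, -1.1]
gripper_width: 0.693
time_s: 53.98
tcp_pos: [0.4527, 0.066, 0.0773]
ee_rot: [[0.344, 0.939, 0.002], [0.939, -0.344, 0.001], [0.001, 0.001, -1.0]]
wrist_force: [0.2, -0.6, -0.3]
gripper_width: 0.942
t 53.98 tcp [0.4527 0.066  0.0773] head 69.89 tilt [1.7 0.7] j [ 29.  17. -35.   0. -38. 131.] F [ 0.2 -0.6 -0.3] M [-0.05 -0.12  0.05] g 0.942
```

```bash
python3 -m creep '[[0.95,0,0,-0.04,0,0,0],[0.95,0,0,-0.12,0,0,0],[0.95,0,0,-0.24,0,0,0],[0.95,0,0,-0.37,0,0,0],[0.95,0,0,-0.5,0,0,0]]';python3 go.py .3 -.3 .28 69.9 .5; python3 -m creep '[[0.95,-0.1,0.05,0,0,0,0],[0.95,-0.22,0.09,-0.02,0,0,0],[0.95,-0.34,0.13,-0.04,0,0,0],[0.95,-0.45,0.17,-0.06,0,0,0],[0.95,-0.56,0.21,-0.08,0,0,0]]'; python3 go.py .3 -.3 .28 69.9 1
```

```text
time_s: 54.4
tcp_pos: [0.4519, 0.0655, 0.2287]
ee_rot: [[0.344, 0.939, 0.001], [0.939, -0.344, 0.0], [0.0, 0.0, -1.0]]
wrist_force: [0.9, 0.4, 0.5]
gripper_width: 0.95
t 54.4 tcp [0.4519 0.0655 0.2287] head 69.89 tilt [0.6 0.2] j [ 29.   6. -23.   0. -61. 131.] F [0.9 0.4 0.5] M [-0.05 -0.29  0.04] g 0.95
dist 399.14426308116964 mm ang 0.03732062103419764
0.5 [g,-0.6591,-0.0281,-0.0857,0.0001,-0.0001,-0.0000]
time_s: 54.82
tcp_pos: [0.4527, -0.1154, 0.2532]
ee_rot: [[0.343, 0.939, 0.001], [0.939, -0.343, 0.0], [0.001, 0.001, -1.0]]
wrist_force: [0.6, 0.2, 0.9]
gripper_width: 0.954
t 54.82 tcp [ 0.4527 -0.1154  0.2532] head 69.92 tilt [1.1 0.3] j [  6.   6. -19.  -0. -65. 154.] F [0.6 0.2 0.9] M [-0.06 -0.2  -0.01] g 0.954
dist 241.07917274240685 mm ang 0.06974104414895836
1.0 [g,-0.7527,-0.2668,-0.0901,0.0003,-0.0002,0.0001]
```

```bash
python3 look.py z sleeve panel1 spatula tool_mat mug servo screw_tin screwdriver | grep -v "0\.[0-4][0-9]* n"; sed -i 's/look_c/look_z/' pan.py; python3 pan.py; python3 - <<'E'
from spat import *
ims,out=pickle.load(open("look_z.pkl","rb"))
for s in ({c:out[c,"sleeve"][0]["pixels"] for c in("scene","top") if out[c,"sleeve"]},):
    for c in s:
        p,f=fit(M["sleeve"],{c:s[c]},[.4525,.0655,np.radians(-20)],.003);print("sleeve",c,p[:2].round(4),np.degrees(p[2]).round(1),round(f,3))
spatfit(ims["top"],ims["scene"],p0=(.403,.233,np.radians(87)))
for c in("scene","top"): cv2.imwrite(f"pics/z_{c}.png",cv2.resize(ims[c],(800,600),interpolation=cv2.INTER_CUBIC))
E
```

```text
scene sleeve 0.72 n 822 cent 284.8 213.8 rect [271.1 192.6 299.  234.8]
scene panel1 0.8 n 505 cent 390.2 255.5 rect [374.8 243.9 404.5 264.9]
scene panel1 0.73 n 530 cent 360.4 256.9 rect [341.5 250.6 374.5 269.1]
scene panel1 0.72 n 1074 cent 353.0 215.4 rect [313.7 205.  399.1 227.4]
scene spatula 0.93 n 599 cent 350.1 207.3 rect [319.8 198.1 391.2 223.1]
scene spatula 0.77 n 348 cent 351.1 163.5 rect [328.4 154.7 387.9 179.6]
scene spatula 0.71 n 447 cent 177.8 168.2 rect [155.3 157.2 215.4 182.7]
scene tool_mat 0.63 n 1063 cent 352.4 215.8 rect [314.4 205.5 400.4 226.4]
scene tool_mat 0.56 n 537 cent 351.1 207.2 rect [320.7 198.3 391.6 221. ]
scene mug 0.96 n 1546 cent 442.8 250.9 rect [421.3 227.  465.7 276.5]
scene servo none
scene screw_tin 0.65 n 209 cent 295.1 240.5 rect [286.1 233.  304.7 253.4]
scene screwdriver 0.67 n 307 cent 101.3 238.1 rect [ 89.  222.8 115.3 253.2]
scene screwdriver 0.63 n 1556 cent 443.0 251.1 rect [422.7 226.3 467.1 276.5]
top panel1 0.94 n 495 cent 142.0 127.5 rect [131.9 115.1 154.7 139.6]
top panel1 0.7 n 433 cent 168.0 125.2 rect [159.5 115.8 1
[... 522 characters left out ...]
] ('c', 0, 'along', np.float64(4.1), 'across', np.float64(1.1))
scene 0.72 [0.4317 0.2687 0.024 ]
scene 0.67 [0.6024 0.185  0.024 ] ('c', -1, 'along', np.float64(4.1), 'across', np.float64(1.0))
scene 0.67 [0.3951 0.2643 0.024 ]
top 0.94 [0.59   0.3431 0.024 ] ('c', 1, 'along', np.float64(2.2), 'across', np.float64(0.8))
top 0.7 [0.5997 0.2644 0.024 ] ('c', 0, 'along', np.float64(4.7), 'across', np.float64(-0.4))
sleeve scene [0.4502 0.0655] -18.1 0.048
sleeve top [0.3489 0.0646] -9.7 1.481
spatula ['top', 'scene'] [0.4038 0.2327] 86.26 0.78 [np.int64(576), np.int64(504)]
spatula ['top'] [0.405  0.2339] 86.05 0.324 [np.int64(576)]
spatula ['scene'] [0.3998 0.2327] 86.36 0.333 [np.int64(504)]
```

View pics/z_scene.png

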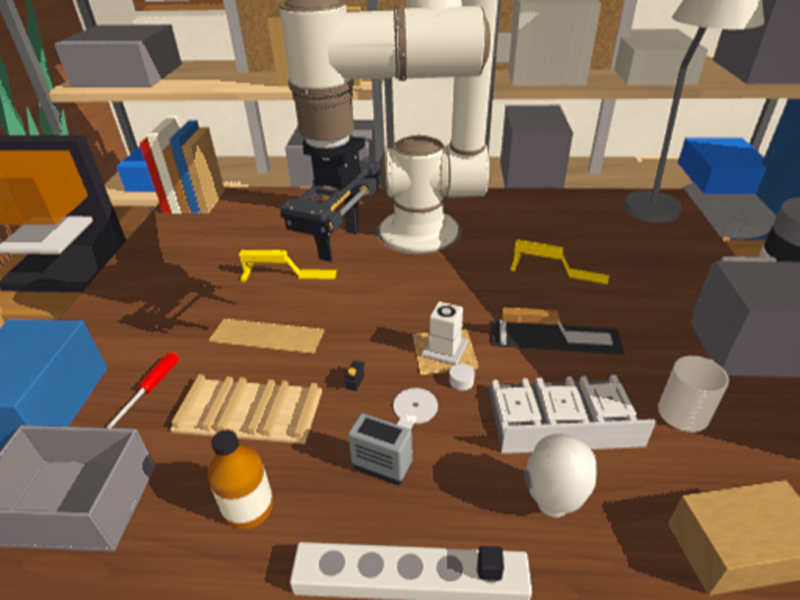

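View pics/z_top.png

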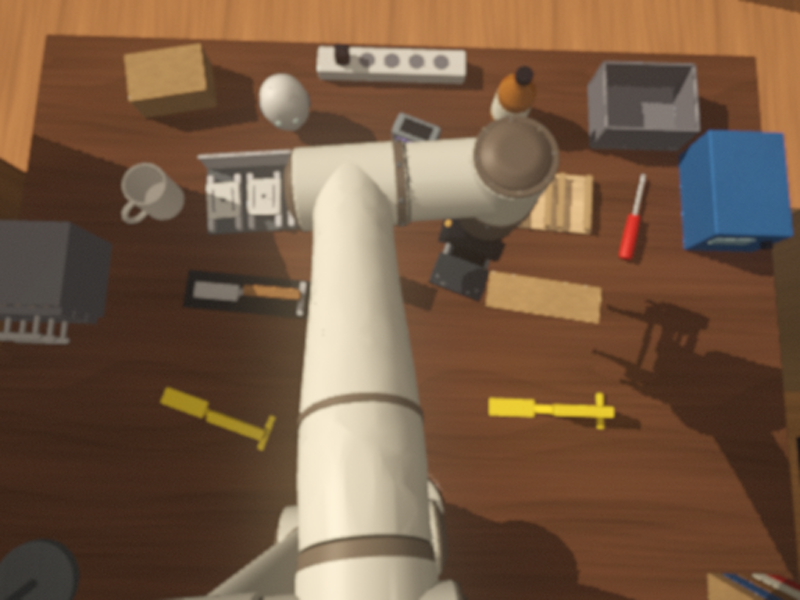

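```bash
python3 - <<'E'
from station import r
print(r.finish_job())
E
```

```text
the job is handed in; nothing more can be done
None
```

I finished the job and handed it in at about 56 s of the 210 s, with the robot clear of everything. It reported no verdict.

- **Panels:** All three were there. I carried each on the spatula from the drip rack to its own lane of the curing rack, and the fingers never touched one. They lie flat. By camera they sit about 2–5 mm past the middle along the lanes and within about 2 mm across. The middle lane is furthest off, at about 4–5 mm, and I left it.
- **Spatula:** It lies flat along its mat, blade the same way as found. Its middle is within about 2 mm of the mat's centre, against about 12 mm off when I started.
- **Sleeve:** I held it about 3 mm above the lamp's disc. I showed the boss, second, third and fourth sides in turn, turning anticlockwise and holding each still for about 1.7 s. The hold angles matched the measured lamp direction within 0.3°. It now stands upright on the cork mat, within about 2 mm of the middle.
- **Other things:** The mug, servo, tin and screwdriver are where they were. I saw no knock to the sleeve or spatula, and the wrist force stayed at a few newtons.

**Checks that disagreed or failed:**
- The two cameras differ by 3–4 mm in x, so I used the average.
- In the last look the arm hid the sleeve and the third panel from the top camera. Its sleeve fit there was meaningless, so those two rest on the scene camera alone.
- The network did not report the servo in that last look. I saw it in place in the scene picture.

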